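# Unload the sample carousel into one stack of cups

## Robot

A 7-joint arm with a two-finger parallel gripper is mounted at the origin on the work surface. World frame = base frame: x ahead of the robot, y to its left, z up, the work surface at z = 0. Lengths are in m, angles in rad, forces in N, time in s.
With the tool pointing down it reaches from about 0.4 to 0.875 m from the base axis. Payload 19.3 kg.
Tool frame: the origin (TCP) lies at the very end of the fingers, on their centre line; the grasp point (between the pads) lies 19 mm behind it; z points along the fingers, x is the direction in which the jaws open and shut, and the axes are right-handed (so a half turn about z gives the same grasp; the last joint's range is limited). The gripper opens to 85 mm and grips with 20 to 120 N. Pads are 22 mm wide; open, the fingers measure 114 mm over their backs; the gripper's body (76 mm by 85 mm) begins 54 mm behind the grasp point. The pads swing forward as they close: fully open they stand 13 mm farther back than shut.
Start: joints at [-1.207, 0.521, -0.036, 1.599, 0.021, 1.021, -0.113], TCP at [0.263, 0.567, 0.204] pointing down, gripper open.
Joint ranges: [-2.91, 2.91], [-0.3, 2.13], [-1.5, 1.42], [0.17, 2.43], [-1.26, 4.41], [0.16, 1.93], [-2.52, 2.52]. Speed limits (rad/s): [1.89, 1.89, 2.39, 2.39, 3.01, 3.01, 3.01].

## Interface

Orientations are given as [roll, pitch, yaw] about the fixed x, y, z axes, in that order (R = Rz(yaw) Ry(pitch) Rx(roll)).
In Python, from workcell import bot gives the robot as it stands.
- The arm moves only by the tool jog_arm, never from a script. Its argument "increments" is a list of rows, each an object of numbers: "wx", "wy", "wz": the turn, a rotation vector about the tool's x, y, z in degrees; "x", "y", "z": the shift along the tool's x, y, z in cm; "claw": the opening in per cent of the stroke, from 0 (shut) to 100 (fully open). A call has 1 to 10 rows; each row is the pose to reach, as a shift and turn from the pose measured when the call began, along the tool's axes at that moment; what a row does not reach only later rows make up. A row lasts 1/8 s, in which the tool goes at most 62.5 mm and 10.7 degrees, less where a joint would pass 70% of its speed; a pose out of reach is approached as far as the arm can. A call with a gripper value outside its range is refused whole. The fingers move at their own pace and stop on an object; "squeeze" is the grip in N (left out, the last holds). Time passes only in rows, so rows that repeat a pose let the fingers close. It gives the time, the measured TCP pose, the force and the opening at its end, in the units of the state.
- bot.observe(): the state, without advancing time (a new reading comes with each control period).
- bot.grab_frame(name): name is "scene" or "top" or "wrist"; returns a dict with "pixels" (400x640x3 uint8, red, green, blue), "fov_y" (degrees; the focal length in pixels is half the picture's height over the tangent of half this angle, whatever the lens; pixels are square), "cx", "cy" (the principal point, pixels), "origin" and "orientation" of the camera in the world. Camera axes: x right, y down, z forward; pixel columns grow to the right and rows downward; lengths in m; the calibration is good to about 2 mm. A picture is of the moment at which its call begins. There is no depth.
- bot.job_done(): hands the job in, once; it reports no verdict.
The state is a dict: "clock": time; "qpos": joint angles; "qd": joint speeds; "joint_efforts": joint torques, N m; "position": TCP position; "tool_rot": TCP orientation; "force": force on the tool from outside, world axes, zero at the start; "moment": the same for the moment, N m; "grip_width": finger opening in m.
Only numpy, scipy, OpenCV 4.12 (cv2) and the standard library are available. Lean on these libraries where they do the work, as an engineer would, in place of code of your own. Each camera call takes 0.05 s, during which the arm holds its last target.

## Task

The covered carousel can only be reached through the opening in the front of its clear cover: turn it by the bar on top so that each white stacking cup in it comes to the opening in turn, take the cup out, and nest it into the collar of the stand on the bench, building one upright stack with every cup fully seated. When all the cups are stacked, turn the carousel so that the capped amber jar stands in the middle of the opening; leave the jar and the steel weight in the carousel, and do not disturb the bottle and the vials on the bench.

Things in the scene. Friction and masses are not known exactly. Their poses are not given: they have to be found in the camera images.
- carousel: fixed black base plate 300 x 300 x 12 mm; origin at the centre of its underside, on the turning axis; its own -x is the front. A clear flat cover on corner posts, 300 x 300 mm, top 94 mm above the bench, lies over all but a rectangular opening in the middle of the front: 150 mm wide (own y -75 to 75 mm), from the front edge back to 30 mm before the axis.
- turntable (a joint): angle of the grey turntable, rad, counter-clockwise from above, +-12.6; light friction (0.06 N m), stays where left. 276 mm across, floor 30 mm above the bench, six equal compartments (60 degrees) between a hub of 88 mm diameter and the rim, parted by dividers; all 18 mm high. At 0 a compartment faces straight to the front. Things ride along in the compartments, about 98 mm from the axis.
- knob_bar (a point): centre of the black bar that turns the turntable: 64 mm long, 16 mm wide, 32 mm high (106 to 138 mm above the bench), on the axis above the cover; its own x is its long direction and turns with the turntable (parallel to the carousel's own x at angle 0). To be pinched across its 16 mm width.
- opening (a point): fixed point in the middle of the cover's opening, 98 mm in front of the axis and 53 mm above the bench, where the centre of a cup stands when its compartment is at the front; axes parallel to the carousel's.
- cup_a_mid (a point): white porcelain stacking cup in the carousel (None if absent). 46 mm high, 0.1 kg: upper part a collar 56 mm wide, 26 mm high, bore 50 mm; below it a solid foot 46 mm wide tapering to 42. The foot drops into another cup's collar until the shoulder 20 mm up rests on that rim, with 2 mm of play; each nested cup adds 26 mm to the stack. Point: centre of the cup, 23 mm above its underside; z is its axis.
- cup_b_mid (a point): as cup_a: an identical cup.
- cup_c_mid (a point): as cup_a: an identical cup.
- cup_d_mid (a point): as cup_a: an identical cup.
- cup_stand_mid (a point): fixed stand on the bench to the right of the carousel: a dark steel disc 100 mm across and 8 mm high carrying a white porcelain collar like a cup's (56 mm wide, bore 50 mm and 26 mm deep), rim 46 mm above the bench. The first cup nests in it and rises 26 mm above its level. Point: on the stand's axis, 23 mm above the bench.
- jar_mid (a point): capped amber glass jar, 46 mm across, 52 mm high, loose in one compartment; point at its centre, 26 mm up; z its axis.
- weight_mid (a point): steel weight with a small knob on top, 38 mm across, 44 mm high, loose in another compartment; point at its centre, 22 mm up.
- reagent: blue-capped glass bottle, 72 mm across and 115 mm high, loose on the bench, to be left alone; origin at the centre of its underside.
- vial0: small white-capped vial, 24 mm across and 42 mm high, loose on the bench, to be left alone; origin at the centre of its underside.
- vial1: as vial0.

How it is judged:
At the end, for the whole second after the job is handed in: All cups nested in one stack on the stand: within 12 mm of its axis, upright within 6 degrees, at seated heights (26 mm steps, within 4 mm); jar upright in the carousel within 35 mm of the opening's middle; weight in the carousel; turntable still (horizontal distance between each of cup_a_mid, cup_b_mid, cup_c_mid, cup_d_mid and cup_stand_mid below 0.012 m and angle between each of cup_a_mid, cup_b_mid, cup_c_mid, cup_d_mid's own z axis and vertical below 0.105 rad and (z of cup_a_mid in the frame of cup_stand_mid between 0.0223 and 0.0303 m or z of cup_a_mid in the frame of cup_stand_mid between 0.0486 and 0.0566 m or z of cup_a_mid in the frame of cup_stand_mid between 0.0749 and 0.0829 m or z of cup_a_mid in the frame of cup_stand_mid between 0.1012 and 0.1092 m) and (z of cup_b_mid in the frame of cup_stand_mid between 0.0223 and 0.0303 m or z of cup_b_mid in the frame of cup_stand_mid between 0.0486 and 0.0566 m or z of cup_b_mid in the frame of cup_stand_mid between 0.0749 and 0.0829 m or z of cup_b_mid in the frame of cup_stand_mid between 0.1012 and 0.1092 m) and (z of cup_c_mid in the frame of cup_stand_mid between 0.0223 and 0.0303 m or z of cup_c_mid in the frame of cup_stand_mid between 0.0486 and 0.0566 m or z of cup_c_mid in the frame of cup_stand_mid between 0.0749 and 0.0829 m or z of cup_c_mid in the frame of cup_stand_mid between 0.1012 and 0.1092 m) and (z of cup_d_mid in the frame of cup_stand_mid between 0.0223 and 0.0303 m or z of cup_d_mid in the frame of cup_stand_mid between 0.0486 and 0.0566 m or z of cup_d_mid in the frame of cup_stand_mid between 0.0749 and 0.0829 m or z of cup_d_mid in the frame of cup_stand_mid between 0.1012 and 0.1092 m) and horizontal distance between jar_mid and opening below 0.035 m and angle between jar_mid's own z axis and vertical below 0.2 rad and height (world z) of jar_mid below 0.066 m and horizontal distance between weight_mid and carousel below 0.14 m and height (world z) of weight_mid above 0.035 m and velocity of joint turntable between -0.05 and 0.05 rad/s); the robot touches nothing.
It fails at once if the bottle or a vial on the bench is moved by more than 30 mm (distance of any of reagent, vial0, vial1 from where it was at the start of the episode above 0.03 m).
Of cup_a, cup_b, cup_c, cup_d only 3 to 4 are there at a start; the rules pass over those that are not, and their reading is None.
At some moment in a run one of cup_a, cup_b, cup_c, cup_d may be knocked a few centimetres aside while the robot is not near it.
It also fails if it takes over 208 s, if anything falls off the work surface, if the arm or the gripper's body presses on something with over 40 N, if the wrist force passes 120 N, or if a joint passes its speed limit or range.

## Working session

There is one attempt and no reset: what is moved stays moved. The work goes in short steps, Python scripts to look and compute and a tool call to move; the robot and the scene stay as the last step left them, time stands still between calls to the robot, and variables do not carry over. Pictures are saved under pics/ and viewed, and the job is handed in when it is done.

Besides the shell and the picture viewer there is one more tool, called after "Call:" by a JSON object that holds its "op" and its "data". jog_arm: Moves the arm, as the interface text tells. Its arguments: {"type":"object","properties":{"increments":{"type":"array","items":{"type":"object","properties":{"wx":{"type":"number"},"wy":{"type":"number"},"wz":{"type":"number"},"x":{"type":"number"},"y":{"type":"number"},"z":{"type":"number"},"claw":{"type":"number"}}}},"squeeze":{"type":"number"}},"required":["increments"]}

```bash
ls; mkdir -p pics; cat > h.py <<'E'
import numpy as np, cv2
from scipy.spatial.transform import Rotation as R
from workcell import bot
def grab(n,fn=None):
    f=bot.grab_frame(n)
    if fn: cv2.imwrite('pics/'+fn,cv2.cvtColor(f['pixels'],cv2.COLOR_RGB2BGR))
    return f
def cam(f):
    h=f['pixels'].shape[0]; fl=h/2/np.tan(np.radians(f['fov_y'])/2)
    o=np.array(f['orientation'],float)
    M=o if o.shape==(3,3) else R.from_euler('xyz',o).as_matrix()
    return fl,M,np.array(f['origin'])
def ray(f,u,v,z):
    fl,M,o=cam(f); d=M@np.array([(u-f['cx'])/fl,(v-f['cy'])/fl,1.]); return o+d*(z-o[2])/d[2]
def proj(f,p):
    fl,M,o=cam(f); c=M.T@(np.array(p)-o); return np.array([f['cx']+fl*c[0]/c[2],f['cy']+fl*c[1]/c[2]])
E
python3 - <<'E'
from h import *
s=bot.observe();print(s)
for n in('scene','top','wrist'):
    f=grab(n,n+'0.png');print(n,f['fov_y'],f['cx'],f['cy'],f['origin'],f['orientation'])
E
```

```text
pics
{'clock': 0.0, 'qpos': array([-1.20720996,  0.52202608, -0.03634319,  1.60001039,  0.0211914 ,
        1.02111484, -0.1128017 ]), 'qd': array([ 7.88827466e-04, -4.25591312e-05,  2.08284166e-03,  1.11349642e-03,
       -1.88850443e-03,  1.81449778e-03,  2.62634139e-04]), 'joint_efforts': array([ 3.66103659e-04, -9.27082586e+01,  1.97997272e+00, -3.69923115e+01,
        1.79110043e-02,  8.17118911e-03,  4.24812424e-05]), 'position': array([0.26255926, 0.56675584, 0.20351721]), 'tool_rot': array([3.14152301e+00, 1.17195199e-03, 1.13700749e+00]), 'force': array([-0.33909187, -0.23607288,  0.72777628]), 'moment': array([ 0.02333423,  0.01976394, -0.00144727]), 'grip_width': 0.08533499587010143}
scene 42.51044596223294 322.5164117152115 204.16405180297144 [ 1.4547037  -0.25620263  0.69597309] [-2.15508066  0.01750524  1.30435842]
top 43.31482374217726 323.2429854118756 201.40318567791766 [ 0.34231242 -0.03661328  1.16820852] [-2.93574238  0.00420552 -1.46016801]
wrist 65.15494070780026 316.05196315754944 202.4805502430678 [0.19345045 0.59932472 0.37272246] [ 2.83592935e+00 -2.96705397e-04  1.13808311e+00]
```

View pics/scene0.png

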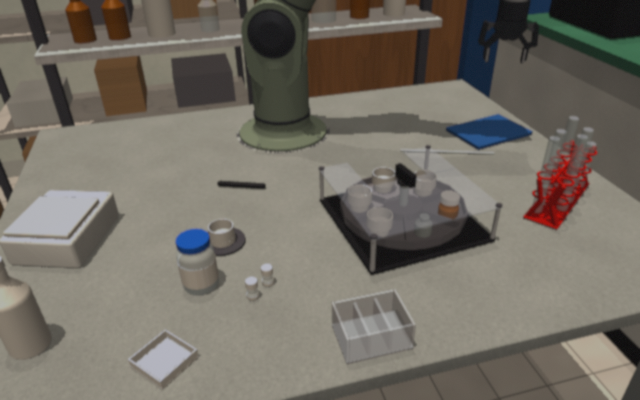

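View pics/top0.png

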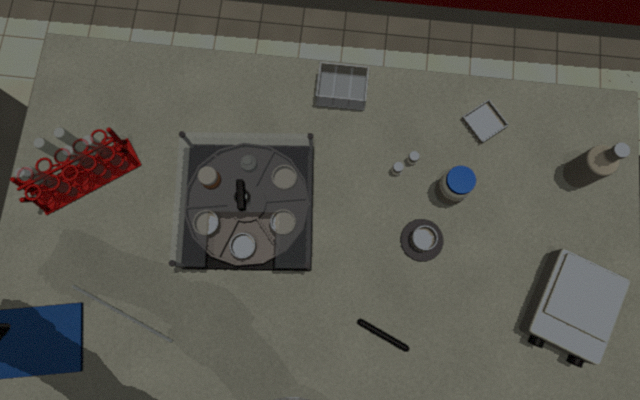

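View pics/wrist0.png

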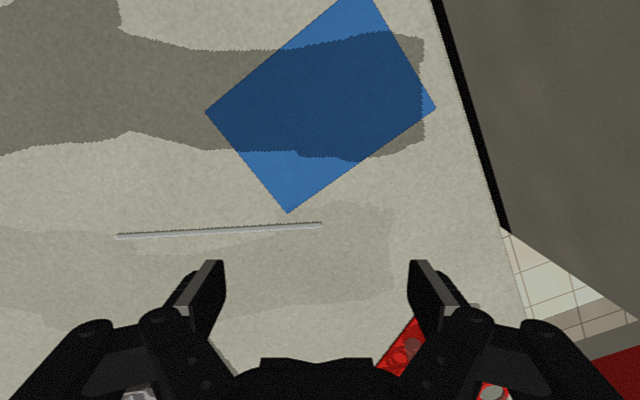

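The top view shows four cups, at (206,222), (243,246), (283,222) and (284,178). The jar is at (208,177), the weight at (248,162), the knob bar at (240,195) and the stand at (424,238). Next I'll zoom in.

```bash
python3 - <<'E'
from h import *
im=cv2.imread('pics/top0.png')
cv2.imwrite('pics/top0z.png',cv2.resize(im[120:280,165:325],(800,800),interpolation=cv2.INTER_CUBIC)[:,:][0:800:1])
a=cv2.resize(im[125:275,165:325],(800,600)if 0 else (640,600),interpolation=cv2.INTER_CUBIC);cv2.imwrite('pics/top0z.png',a)
b=cv2.resize(im[140:270,370:510],(646,600),interpolation=cv2.INTER_CUBIC);cv2.imwrite('pics/top0s.png',b)
E
```

```text
(no output)
```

View pics/top0z.png

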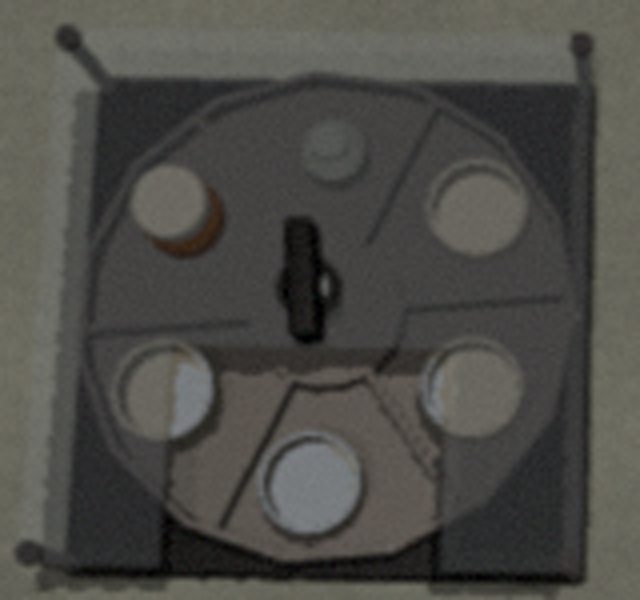

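View pics/top0s.png

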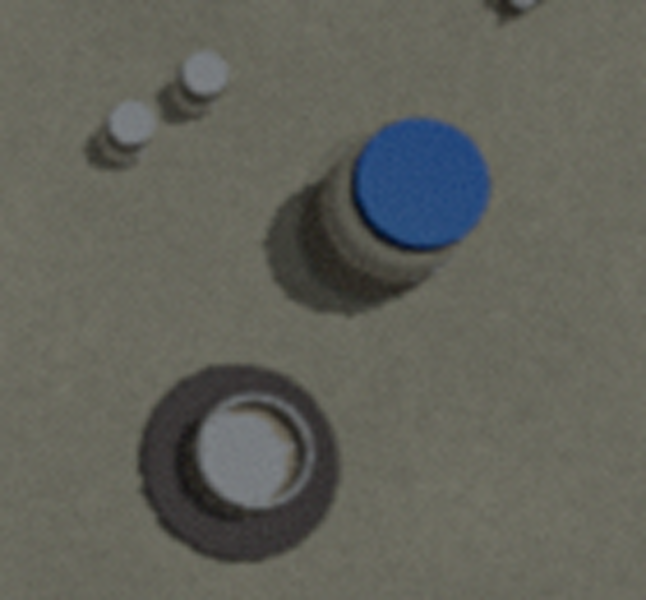

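```bash
python3 - <<'E'
from h import *
f=grab('top')
c=lambda u,v:(u/4+165,v/4+125)
for n,u,v,z in [('FL',70,570,.012),('FR',582,578,.012),('BR',592,85,.012),('BL',100,80,.012),('bar1',299,218,.138),('bar2',307,338,.138),('barc',303,278,.138),('cupF',315,483,.076),('cupR',475,388,.076),('cupRB',480,207,.076),('cupL',166,390,.076),('jar',170,203,.082),('wt',335,150,.07),('openL',165,480,.094),('openR',437,480,.094),('openbackL',300,348,.094)]:
    print(n,ray(f,*c(u,v),z).round(4))
k=600/130
for n,u,v,z in [('stand',255,451,.046),('disc',240,463,.008),('bottle',422,183,.115),('v0',131,125,.042),('v1',204,74,.042)]:
    print(n,ray(f,u/k+370,v/k+140,z).round(4))
E
```

```text
FL [0.3931 0.2975 0.012 ]
FR [0.4208 0.0062 0.012 ]
BR [0.7134 0.0342 0.012 ]
BL [0.6843 0.3286 0.012 ]
bar1 [0.5833 0.1718 0.138 ]
bar2 [0.5199 0.1584 0.138 ]
barc [0.5514 0.165  0.138 ]
cupF [0.4515 0.1542 0.076 ]
cupR [0.513  0.0743 0.076 ]
cupRB [0.6151 0.0845 0.076 ]
cupL [0.4933 0.243  0.076 ]
jar [0.597  0.2559 0.082 ]
wt [0.6407 0.171  0.07  ]
openL [0.4425 0.2312 0.094 ]
openR [0.4585 0.0864 0.094 ]
openbackL [0.5216 0.1697 0.094 ]
stand [ 0.5171 -0.2424  0.046 ]
disc [ 0.5162 -0.2423  0.008 ]
bottle [ 0.6405 -0.2984  0.115 ]
v0 [ 0.6753 -0.1699  0.042 ]
v1 [ 0.7058 -0.2044  0.042 ]
```

```bash
cat >> h.py <<'E'
def plan(p,yaw_deg=None,s=None):
    s=s or bot.observe(); M=R.from_euler('xyz',s['tool_rot']).as_matrix()
    d=M.T@(np.array(p)-s['position'])*100
    T=M if yaw_deg is None else R.from_euler('xyz',[np.pi,0,np.radians(yaw_deg)]).as_matrix()
    w=np.degrees(R.from_matrix(M.T@T).as_rotvec())
    print('pos',s['position'].round(4),'yaw',np.degrees(s['tool_rot'][2]).round(2),'-> xyz cm',d.round(2),'w',w.round(2),'|d|',np.linalg.norm(d).round(1))
E
python3 - <<'E'
from h import *
plan([.4525,.155,.2],95.7)
E
```

```text
pos [0.2627 0.5669 0.2037] yaw 65.14 -> xyz cm [-29.4   34.54   0.4 ] w [-1.000e-02  4.000e-02 -3.056e+01] |d| 45.4
```

Call:
{"op": "jog_arm", "data": {"increments": [{"x": -4,"y": 4.6,"z": 0,"wz": -4},{"x": -8,"y": 9.2,"z": 0,"wz": -9},{"x": -12,"y": 13.8,"z": 0.2,"wz": -14},{"x": -16,"y": 18.6,"z": 0.3,"wz": -19},{"x": -20,"y": 23.4,"z": 0.4,"wz": -24},{"x": -24,"y": 28.2,"z": 0.4,"wz": -28},{"x": -27,"y": 31.7,"z": 0.4,"wz": -30.6},{"x": -29.4,"y": 34.5,"z": 0.4,"wz": -30.6},{"x": -29.4,"y": 34.5,"z": 0.4,"wz": -30.6}]}}

```text
schema error: expected keys wx, wy, wz, x, y, z, claw
```

```bash
python3 - <<'E'
from h import *
s=bot.observe();print(s['clock'],s['position'],s['tool_rot'],s['qpos'])
f=grab('wrist','w1.png')
for n,p in [('cup rim',[.4515,.1542,.076]),('bar',[.5522,.166,.138])]: print(n,proj(f,p))
E
```

```text
0.2 [0.26267197 0.56691467 0.20374722] [3.14152604e+00 6.49534105e-04 1.13696795e+00] [-1.20717695  0.521808   -0.03630417  1.59974879  0.02121978  1.02107399
 -0.11278451]
cup rim [ 89.77003468 441.00089403]
bar [113.93254721 546.00240751]
```

View pics/w1.png

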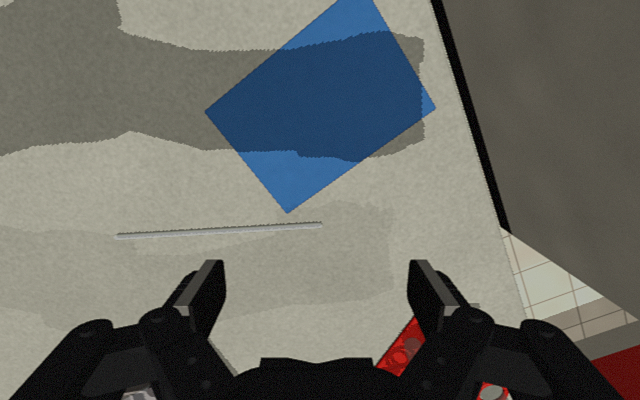

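Call:
{"op": "jog_arm", "data": {"increments": [{"x": -4,"y": 4.6,"z": 0,"wx": 0,"wy": 0,"wz": -4,"claw": 100},{"x": -8,"y": 9.2,"z": 0,"wx": 0,"wy": 0,"wz": -9,"claw": 100},{"x": -12,"y": 13.8,"z": 0.2,"wx": 0,"wy": 0,"wz": -14,"claw": 100},{"x": -16,"y": 18.6,"z": 0.3,"wx": 0,"wy": 0,"wz": -19,"claw": 100},{"x": -20,"y": 23.4,"z": 0.4,"wx": 0,"wy": 0,"wz": -24,"claw": 100},{"x": -24,"y": 28.2,"z": 0.4,"wx": 0,"wy": 0,"wz": -28,"claw": 100},{"x": -27,"y": 31.7,"z": 0.4,"wx": 0,"wy": 0,"wz": -30.6,"claw": 100},{"x": -29.4,"y": 34.5,"z": 0.4,"wx": 0,"wy": 0,"wz": -30.6,"claw": 100},{"x": -29.4,"y": 34.5,"z": 0.4,"wx": 0,"wy": 0,"wz": -30.6,"claw": 100}]}}

```text
clock: 1.38
position: [0.453, 0.1527, 0.2]
tool_rot: [3.142, 0.001, 1.667]
force: [0.9, 0.5, 0.0]
grip_width: 0.0859
```

```bash
python3 - <<'E'
from h import *
s=bot.observe();print(s['clock'],s['position'],s['tool_rot'],s['qpos'])
f=grab('wrist','w2.png')
for n,p in [('cup rim',[.4515,.1542,.076]),('bar',[.5522,.166,.138])]: print(n,proj(f,p))
E
```

```text
1.375 [0.45299227 0.15268391 0.20004619] [3.14158315e+00 1.09682838e-03 1.66678048e+00] [-0.42567511  0.2944386  -0.02979676  1.97888712  0.012673    0.86880547
  1.20440306]
cup rim [317.53002457 184.9883436 ]
bar [319.99563678 315.11388442]
```

View pics/w2.png

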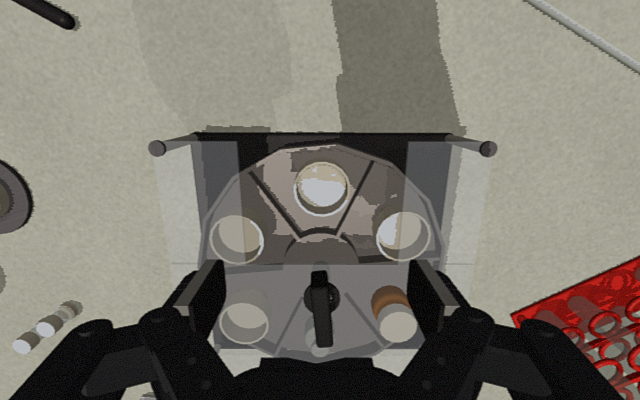

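The wrist view shows the front cup's rim centred at about (321.5,188), the bar around (321,310), and the opening between x=240 and 405.

```bash
python3 - <<'E'
from h import *
im=cv2.imread('pics/w2.png')
cv2.imwrite('pics/w2z.png',cv2.resize(im[125:365,180:460],(700,600),interpolation=cv2.INTER_CUBIC))
f=grab('wrist')
for uv in [(321.5,188)]: print(ray(f,*uv,.076))
E
```

```text
[0.45344687 0.16013604 0.076     ]
```

View pics/w2z.png

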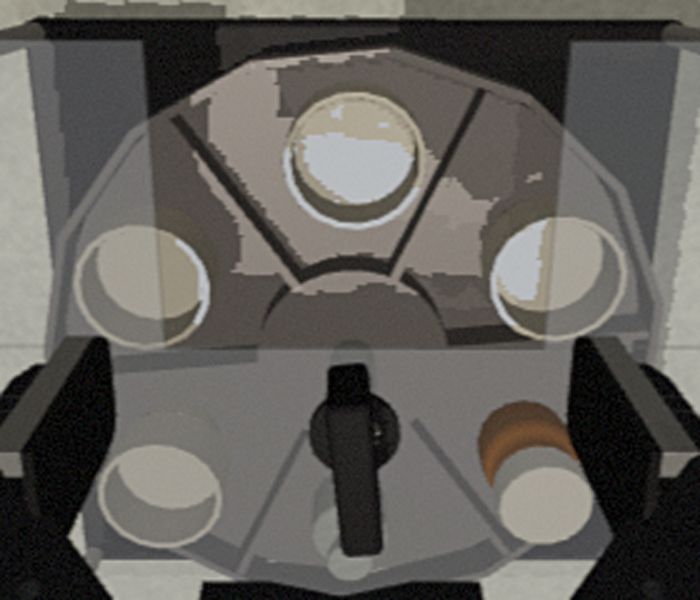

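```bash
python3 - <<'E'
from h import *
f=grab('wrist')
print(ray(f,321.4,189.2,.076),'mid opening',ray(f,240,205,.094),ray(f,404.8,205,.094))
plan([.452,.159,.044],95.5)
E
```

```text
[0.45425758 0.16122064 0.076     ] mid opening [0.47202937 0.08715638 0.094     ] [0.45675078 0.23872087 0.094     ]
pos [0.4518 0.1559 0.2   ] yaw 95.79 -> xyz cm [ 0.31  0.05 15.6 ] w [-0.02  0.01  0.29] |d| 15.6
```

```bash
python3 - <<'E'
from h import *
f=grab('wrist','w3.png')
im=cv2.imread('pics/w3.png')
cv2.imwrite('pics/w3z.png',cv2.resize(im[125:365,180:460],(700,600),interpolation=cv2.INTER_CUBIC))
print(bot.observe()['position'],f['origin'],f['orientation'])
E
```

```text
[0.45175933 0.15615608 0.1999904 ] [0.37590398 0.14809058 0.36914853] [ 2.83552523e+00 -1.50429938e-03  1.67288491e+00]
```

View pics/w3z.png

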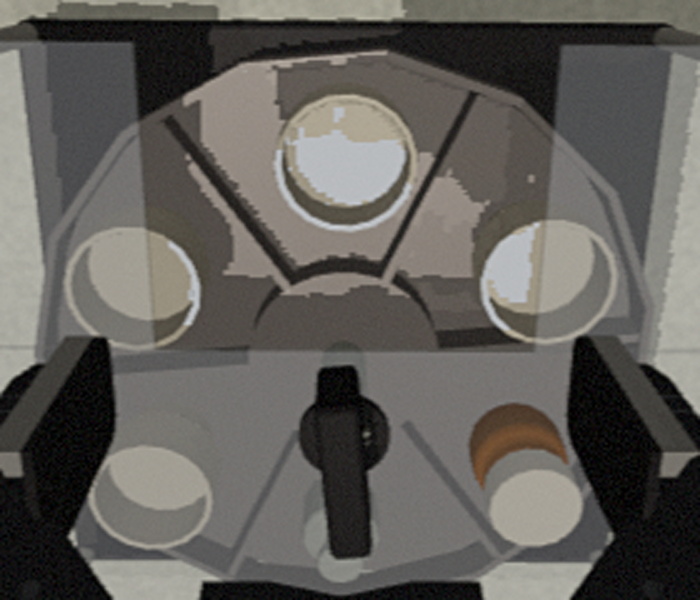

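```bash
python3 - <<'E'
from h import *
f=grab('wrist')
c=lambda u,v:(u/2.5+180,v/2.5+125)
for n,u,v,z in [('cupF',346,163.5,.076),('bar-',339,405,.138),('bar+',349,556,.138),('oL',138,200,.094),('oR',554,200,.094),('obackmid',346,350,.094),('cupL',548,281,.076),('cupR',132,287,.076)]: print(n,ray(f,*c(u,v),z).round(4))
plan([.452,.159,.044],95.5)
E
```

```text
cupF [0.4555 0.1592 0.076 ]
bar- [0.5232 0.1634 0.138 ]
bar+ [0.5853 0.1734 0.138 ]
oL [0.4723 0.0835 0.094 ]
oR [0.4566 0.2365 0.094 ]
obackmid [0.5262 0.1665 0.094 ]
cupL [0.4964 0.2463 0.076 ]
cupR [0.5163 0.0778 0.076 ]
pos [0.4517 0.1562 0.2   ] yaw 95.83 -> xyz cm [ 0.28  0.06 15.6 ] w [-0.02  0.01  0.33] |d| 15.6
```

Call:
{"op": "jog_arm", "data": {"increments": [{"x": 0.1,"y": 0.2,"z": 5,"wx": 0,"wy": 0,"wz": 0.3,"claw": 100},{"x": 0.2,"y": 0.2,"z": 10,"wx": 0,"wy": 0,"wz": 0.3,"claw": 100},{"x": 0.2,"y": 0.2,"z": 13,"wx": 0,"wy": 0,"wz": 0.3,"claw": 100},{"x": 0.2,"y": 0.2,"z": 13,"wx": 0,"wy": 0,"wz": 0.3,"claw": 100}]}}

```text
clock: 2.12
position: [0.4521, 0.1586, 0.0686]
tool_rot: [-3.138, 0.001, 1.669]
force: [0.0, 0.3, 1.2]
grip_width: 0.0851
```

```bash
python3 - <<'E'
from h import *
f=grab('wrist','w4.png');g=grab('scene','s4.png')
im=cv2.imread('pics/s4.png');cv2.imwrite('pics/s4z.png',cv2.resize(im[120:280,280:520],(780,520),interpolation=cv2.INTER_CUBIC))
plan([.4535,.158,.044],95.7)
E
```

```text
pos [0.4537 0.1589 0.0708] yaw 95.58 -> xyz cm [-0.09 -0.03  2.68] w [ 0.    0.   -0.12] |d| 2.7
```

View pics/w4.png

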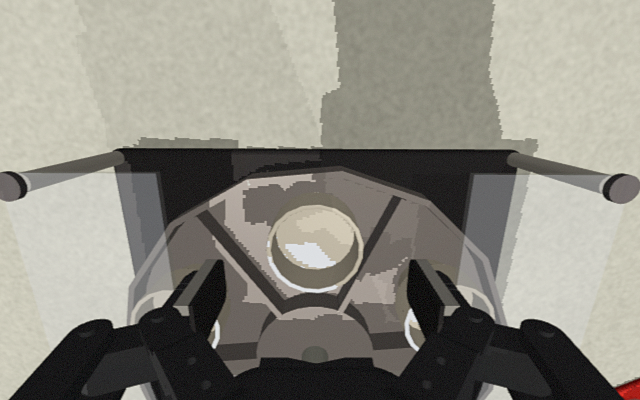

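View pics/s4z.png

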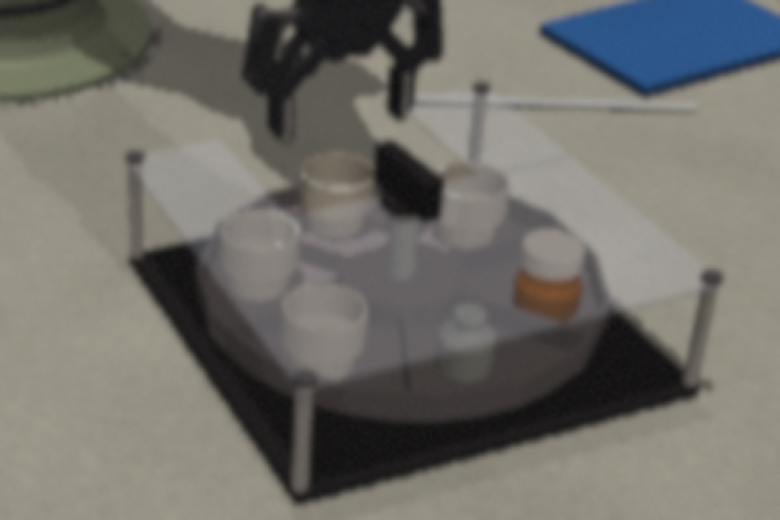

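```bash
python3 - <<'E'
from h import *
f=grab('wrist'); s=bot.observe();p=s['position']
print(p,ray(f,315,248.5,.076), proj(f,[p[0],p[1],.076]))
E
```

```text
[0.45405017 0.15895981 0.07122129] [0.45701432 0.15882696 0.076     ] [315.73350819 243.84298212]
```

Call:
{"op": "jog_arm", "data": {"increments": [{"x": 0,"y": 0.15,"z": 1.5,"wx": 0,"wy": 0,"wz": 0,"claw": 100},{"x": 0,"y": 0.15,"z": 2.7,"wx": 0,"wy": 0,"wz": 0,"claw": 100},{"x": 0,"y": 0.15,"z": 2.7,"wx": 0,"wy": 0,"wz": 0,"claw": 100},{"x": 0,"y": 0.15,"z": 2.7,"wx": 0,"wy": 0,"wz": 0,"claw": 60},{"x": 0,"y": 0.15,"z": 2.7,"wx": 0,"wy": 0,"wz": 0,"claw": 40},{"x": 0,"y": 0.15,"z": 2.7,"wx": 0,"wy": 0,"wz": 0,"claw": 40},{"x": 0,"y": 0.15,"z": 2.7,"wx": 0,"wy": 0,"wz": 0,"claw": 40},{"x": 0,"y": 0.15,"z": 2.7,"wx": 0,"wy": 0,"wz": 0,"claw": 40}], "squeeze": 30}}

```text
clock: 3.28
position: [0.4566, 0.1595, 0.0451]
tool_rot: [3.138, -0.001, 1.668]
force: [0.6, -0.0, 11.4]
grip_width: 0.0339
```

```bash
python3 - <<'E'
from h import *
f=grab('wrist','w5.png'); s=bot.observe();p=s['position']
print(p,s['force'],s['grip_width'], proj(f,[p[0],p[1],.076]))
E
```

```text
[0.45659956 0.15953887 0.04512443] [ 1.08023755  1.18719051 11.36146581] 0.03414260152120097 [315.84260738 265.62383407]
```

View pics/w5.png

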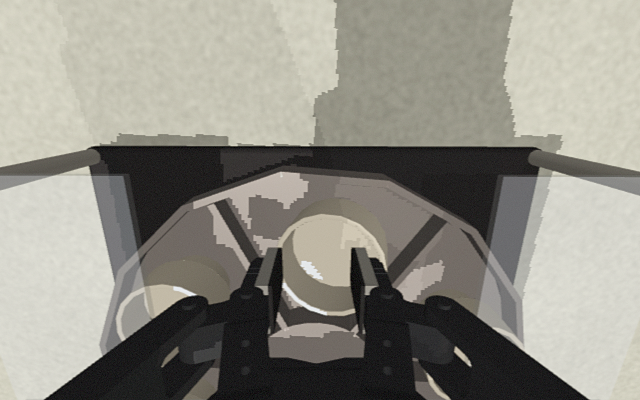

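```bash
python3 - <<'E'
from h import *
f=grab('wrist');p=bot.observe()['position']
for z in(.045,.055,.065,.076,.09): print(z,proj(f,[p[0],p[1]-.017,z]),proj(f,[p[0],p[1]+.017,z]))
g=grab('scene','s5.png');im=cv2.imread('pics/s5.png');cv2.imwrite('pics/s5z.png',cv2.resize(im[120:280,280:520],(780,520),interpolation=cv2.INTER_CUBIC))
im=cv2.imread('pics/w5.png');cv2.imwrite('pics/w5z.png',cv2.resize(im[180:360,200:440],(780,585),interpolation=cv2.INTER_CUBIC))
E
```

```text
0.045 [286.93557061 236.87776769] [344.36578088 241.99033521]
0.055 [285.39529666 244.23026734] [345.95268334 249.57402922]
0.065 [283.6770178  252.43247369] [347.7217575  258.02830881]
0.076 [281.54198747 262.62404366] [349.91810964 268.52451943]
0.09 [278.36585596 277.78531148] [353.18179343 284.12143213]
```

View pics/s5z.png

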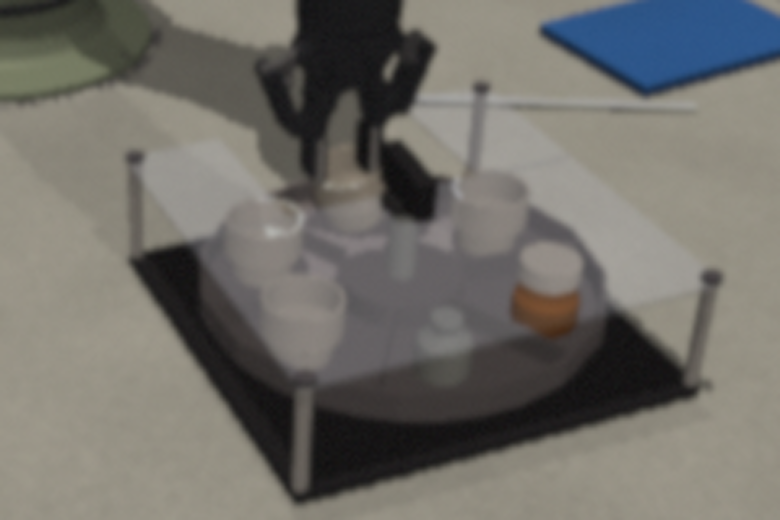

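View pics/w5z.png

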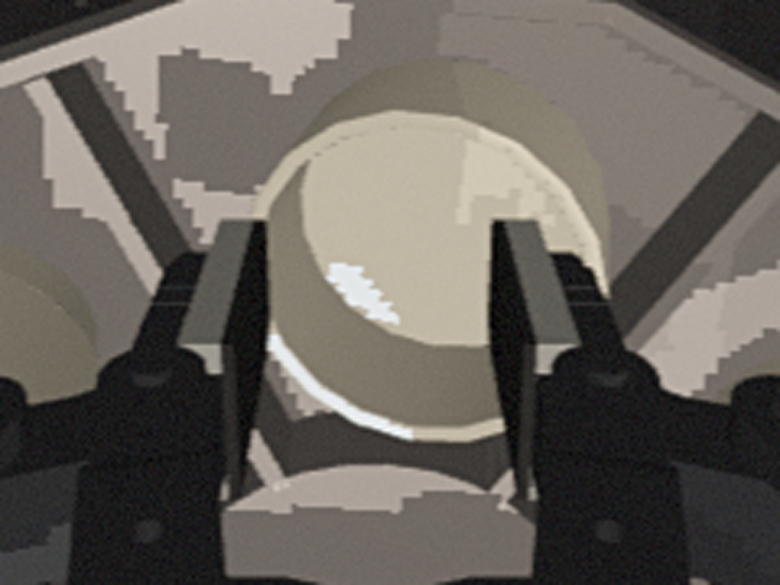

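Call:
{"op": "jog_arm", "data": {"increments": [{"x": 0,"y": 0,"z": -1,"wx": 0,"wy": 0,"wz": 0,"claw": 40},{"x": 0,"y": 0,"z": -3,"wx": 0,"wy": 0,"wz": 0,"claw": 60},{"x": 0,"y": 0,"z": -3,"wx": 0,"wy": 0,"wz": 0,"claw": 100},{"x": 0,"y": 0,"z": -3,"wx": 0,"wy": 0,"wz": 0,"claw": 100},{"x": 0,"y": 0,"z": -3,"wx": 0,"wy": 0,"wz": 0,"claw": 100}]}}

```text
clock: 4.05
position: [0.4562, 0.1594, 0.0747]
tool_rot: [3.139, -0.001, 1.668]
force: [-0.5, 0.1, 0.1]
grip_width: 0.0856
```

```bash
python3 - <<'E'
from h import *
f=grab('wrist','w6.png'); s=bot.observe();p=s['position']
print(p,s['force'],s['grip_width'], proj(f,[p[0],p[1],.076]))
E
```

```text
[0.45622215 0.15937969 0.07471736] [-0.00706731 -0.35395537  0.79474381] 0.08526908971978438 [315.72737199 240.43047817]
```

View pics/w6.png

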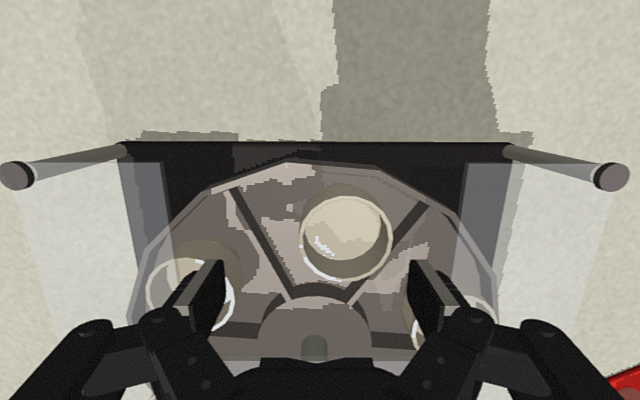

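```bash
python3 - <<'E'
from h import *
im=cv2.imread('pics/w6.png');cv2.imwrite('pics/w6z.png',cv2.resize(im[180:300,260:440],(780,520),interpolation=cv2.INTER_CUBIC))
E
```

```text
(no output)
```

View pics/w6z.png

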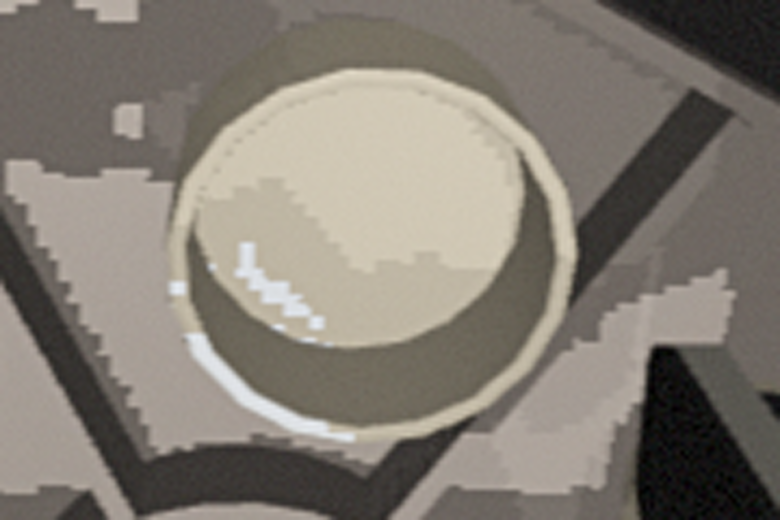

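```bash
python3 - <<'E'
from h import *
f=grab('wrist');c=ray(f,346.1,238.6,.076);print(c)
print(proj(f,c),[proj(f,[.457,.173,z]).round(1) for z in (.05,.076)])
plan([c[0],c[1],.043],95.5)
E
```

```text
[0.45334627 0.1769203  0.076     ]
[346.1 238.6] [array([335.9, 226.9]), array([338.7, 243.7])]
pos [0.4563 0.1594 0.0748] yaw 95.56 -> xyz cm [ 1.77 -0.13  3.18] w [ 0.16 -0.05  0.06] |d| 3.6
```

```bash
python3 - <<'E'
from h import *
plan([.5535,.1675,.2],89)
E
```

```text
pos [0.4563 0.1594 0.0748] yaw 95.56 -> xyz cm [ -0.13   9.79 -12.5 ] w [ 0.15 -0.06  6.56] |d| 15.9
```

Call:
{"op": "jog_arm", "data": {"increments": [{"x": 0,"y": 0,"z": -5,"wx": 0,"wy": 0,"wz": 0,"claw": 100},{"x": 0,"y": 0,"z": -10,"wx": 0,"wy": 0,"wz": 2,"claw": 100},{"x": -0.1,"y": 4,"z": -12.5,"wx": 0,"wy": 0,"wz": 4,"claw": 90},{"x": -0.1,"y": 8,"z": -12.5,"wx": 0,"wy": 0,"wz": 6.6,"claw": 70},{"x": -0.1,"y": 9.8,"z": -12.5,"wx": 0,"wy": 0,"wz": 6.6,"claw": 60},{"x": -0.1,"y": 9.8,"z": -12.5,"wx": 0,"wy": 0,"wz": 6.6,"claw": 60},{"x": -0.1,"y": 9.8,"z": -12.5,"wx": 0,"wy": 0,"wz": 6.6,"claw": 60}]}}

```text
clock: 5.03
position: [0.5527, 0.1677, 0.1997]
tool_rot: [3.14, -0.001, 1.553]
force: [-0.3, 0.0, 0.0]
grip_width: 0.0511
```

```bash
python3 - <<'E'
from h import *
f=grab('wrist','w7.png'); s=bot.observe();p=s['position']
print(p,s['qpos'],s['grip_width'], proj(f,[p[0],p[1],.138]))
im=cv2.imread('pics/w7.png');cv2.imwrite('pics/w7z.png',cv2.resize(im[100:340,160:480],(800,600),interpolation=cv2.INTER_CUBIC))
E
```

```text
[0.55272024 0.16771263 0.19986653] [-0.40559067  0.44926271  0.0117651   1.73652558 -0.00647721  0.95362989
  1.16167102] 0.051187988083820475 [315.56532965 206.58565379]
```

View pics/w7z.png

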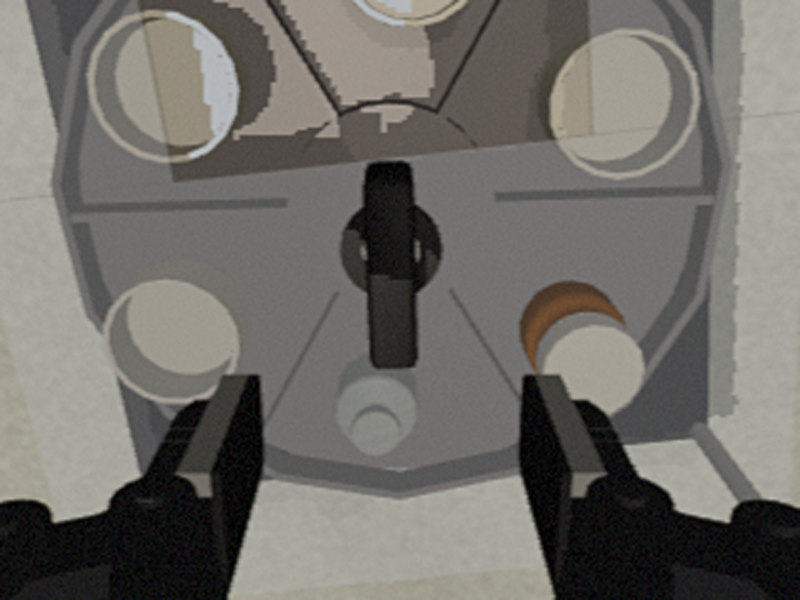

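The bar sits squarely between the fingers, with its top centre at (316,207) against a TCP projection of (315.6,206.6). I'll pinch it and turn.

Call:
{"op": "jog_arm", "data": {"increments": [{"x": 0,"y": 0,"z": 5,"wx": 0,"wy": 0,"wz": 0,"claw": 60},{"x": 0,"y": 0,"z": 9,"wx": 0,"wy": 0,"wz": 0,"claw": 50},{"x": 0,"y": 0,"z": 9,"wx": 0,"wy": 0,"wz": 0,"claw": 30},{"x": 0,"y": 0,"z": 9,"wx": 0,"wy": 0,"wz": 0,"claw": 10},{"x": 0,"y": 0,"z": 9,"wx": 0,"wy": 0,"wz": 0,"claw": 5},{"x": 0,"y": 0,"z": 9,"wx": 0,"wy": 0,"wz": 0,"claw": 5},{"x": 0,"y": 0,"z": 9,"wx": 0,"wy": 0,"wz": -5,"claw": 5},{"x": 0,"y": 0,"z": 9,"wx": 0,"wy": 0,"wz": -10,"claw": 5},{"x": 0,"y": 0,"z": 9,"wx": 0,"wy": 0,"wz": -11,"claw": 5},{"x": 0,"y": 0,"z": 9,"wx": 0,"wy": 0,"wz": -11,"claw": 5}], "squeeze": 30}}

```text
clock: 6.32
position: [0.5536, 0.1681, 0.111]
tool_rot: [3.138, -0.001, 1.745]
force: [-0.3, -1.0, 8.0]
grip_width: 0.0044
```

```bash
python3 - <<'E'
from h import *
s=bot.observe();print(s['position'],s['tool_rot'],s['force'],s['moment'],s['grip_width'],s['clock'])
plan([.4555,.159,.2],95.5)
E
```

```text
[0.55362213 0.16806247 0.11104366] [ 3.13750743e+00 -1.15622535e-03  1.74506215e+00] [-0.34256336 -0.95765365  7.95783451] [0.02965751 0.14162631 0.02944472] 0.004429255669226186 6.325
pos [0.5536 0.1681 0.111 ] yaw 99.98 -> xyz cm [ 0.82 -9.78 -8.93] w [ 0.23 -0.08  4.48] |d| 13.3
```

```bash
python3 - <<'E'
from h import *
f=grab('wrist','w8.png');g=grab('scene','s8.png')
im=cv2.imread('pics/s8.png');cv2.imwrite('pics/s8z.png',cv2.resize(im[120:280,280:520],(780,520),interpolation=cv2.INTER_CUBIC))
p=bot.observe()['position'];print(proj(f,p),proj(g,p))
E
```

```text
[315.86075359 239.53159057] [404.8038629 178.9691569]
```

View pics/w8.png

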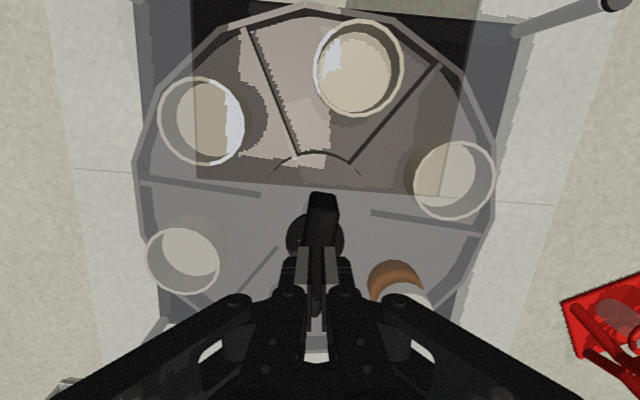

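View pics/s8z.png

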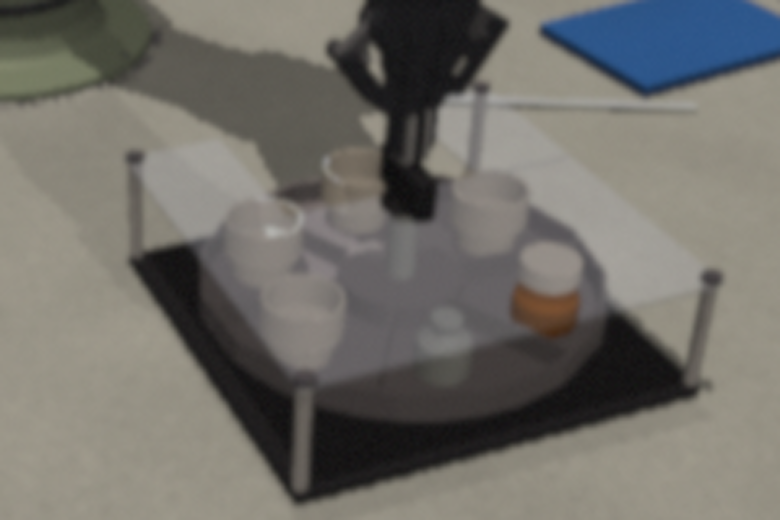

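```bash
python3 - <<'E'
from h import *
f=grab('wrist');s=bot.observe();p=s['position'];M=R.from_euler('xyz',s['tool_rot']).as_matrix()
for back in (0,.01,.02,.025,.03,.035,.04):
  print(back,[proj(f,p+M@np.array([0,dy,-back])).round(1)[1] for dy in(-.011,0,.011)], (proj(f,p+M@np.array([.0112,-.011,-back]))-proj(f,p+M@np.array([-.011,-.011,-back])))[0])
im=cv2.imread('pics/w8.png');cv2.imwrite('pics/w8z.png',cv2.resize(im[180:350,230:410],(630,595),interpolation=cv2.INTER_CUBIC))
E
```

```text
0 [np.float64(222.1), np.float64(239.5), np.float64(256.4)] 38.39515746750919
0.01 [np.float64(228.6), np.float64(246.9), np.float64(264.5)] 40.530293199723815
0.02 [np.float64(236.0), np.float64(255.2), np.float64(273.7)] 42.91687967336702
0.025 [np.float64(240.0), np.float64(259.7), np.float64(278.6)] 44.21876904946072
0.03 [np.float64(244.3), np.float64(264.5), np.float64(283.9)] 45.60211541828579
0.035 [np.float64(248.9), np.float64(269.6), np.float64(289.4)] 47.0748106062278
0.04 [np.float64(253.7), np.float64(275.0), np.float64(295.4)] 48.64579990970725
```

View pics/w8z.png

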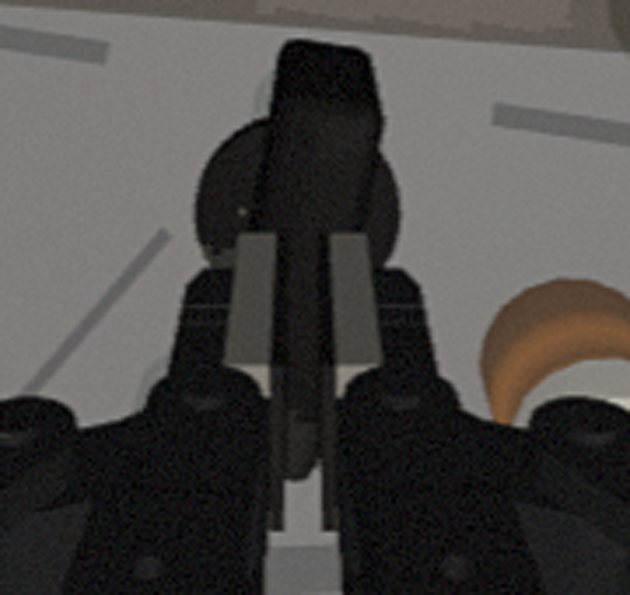

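Call:
{"op": "jog_arm", "data": {"increments": [{"x": 0,"y": 0,"z": -4,"wx": 0,"wy": 0,"wz": 0,"claw": 5},{"x": 0,"y": 0,"z": -6,"wx": 0,"wy": 0,"wz": 0,"claw": 60},{"x": 0,"y": 0,"z": -6,"wx": 0,"wy": 0,"wz": 0,"claw": 60},{"x": 0,"y": 0,"z": -6,"wx": 0,"wy": 0,"wz": 0,"claw": 60},{"x": 0,"y": 0,"z": -6,"wx": 0,"wy": 0,"wz": 0,"claw": 60}]}}

```text
clock: 7.1
position: [0.553, 0.1679, 0.1703]
tool_rot: [3.139, -0.001, 1.745]
force: [0.3, -1.0, 0.1]
grip_width: 0.051
```

```bash
python3 - <<'E'
from h import *
f=grab('wrist','w9.png'); s=bot.observe();p=s['position']
print(p,np.degrees(s['tool_rot']),s['force'],s['grip_width'], proj(f,[p[0],p[1],.138]))
im=cv2.imread('pics/w9.png');cv2.imwrite('pics/w9z.png',cv2.resize(im[100:340,160:480],(800,600),interpolation=cv2.INTER_CUBIC))
E
```

```text
[0.5530674  0.16790206 0.17034706] [ 1.79826981e+02 -5.17137114e-02  9.99743360e+01] [ 0.88375285  0.0187797  -0.0566789 ] 0.05113482534858299 [315.78929624 219.97868107]
```

View pics/w9z.png

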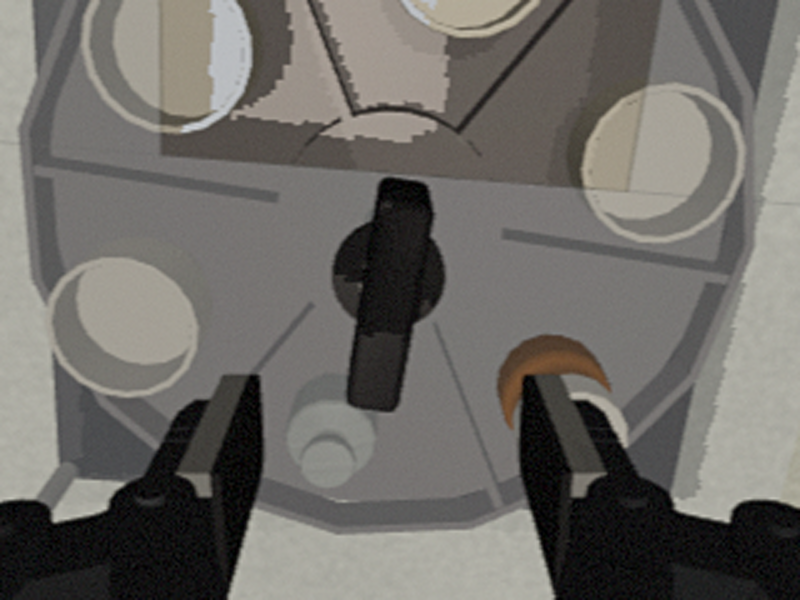

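Call:
{"op": "jog_arm", "data": {"increments": [{"x": 0,"y": 0,"z": 3,"wx": 0,"wy": 0,"wz": 8,"claw": 60},{"x": 0,"y": 0,"z": 6,"wx": 0,"wy": 0,"wz": 8,"claw": 60},{"x": 0,"y": 0,"z": 8.7,"wx": 0,"wy": 0,"wz": 8,"claw": 60},{"x": 0,"y": 0,"z": 8.7,"wx": 0,"wy": 0,"wz": 8,"claw": 50},{"x": 0,"y": 0,"z": 8.7,"wx": 0,"wy": 0,"wz": 8,"claw": 30},{"x": 0,"y": 0,"z": 8.7,"wx": 0,"wy": 0,"wz": 8,"claw": 10},{"x": 0,"y": 0,"z": 8.7,"wx": 0,"wy": 0,"wz": 8,"claw": 5},{"x": 0,"y": 0,"z": 8.7,"wx": 0,"wy": 0,"wz": 8,"claw": 5},{"x": 0,"y": 0,"z": 8.7,"wx": 0,"wy": 0,"wz": 8,"claw": 5}]}}

```text
clock: 8.28
position: [0.5539, 0.1677, 0.0845]
tool_rot: [3.137, -0.001, 1.605]
force: [-1.1, -4.4, 6.6]
grip_width: 0.0152
```

Call:
{"op": "jog_arm", "data": {"increments": [{"x": 0,"y": 0,"z": 0,"wx": 0,"wy": 0,"wz": -4,"claw": 5},{"x": 0,"y": 0,"z": 0,"wx": 0,"wy": 0,"wz": -8.5,"claw": 5},{"x": 0,"y": 0,"z": 0,"wx": 0,"wy": 0,"wz": -8.5,"claw": 5},{"x": 0,"y": 0,"z": 0,"wx": 0,"wy": 0,"wz": -8.5,"claw": 5},{"x": 0,"y": 0,"z": 0,"wx": 0,"wy": 0,"wz": -8.5,"claw": 30},{"x": 0,"y": 0,"z": 0,"wx": 0,"wy": 0,"wz": -8.5,"claw": 60},{"x": 0,"y": 0,"z": 0,"wx": 0,"wy": 0,"wz": -8.5,"claw": 60},{"x": 0,"y": 0,"z": -5,"wx": 0,"wy": 0,"wz": -8.5,"claw": 60},{"x": 0,"y": 0,"z": -10,"wx": 0,"wy": 0,"wz": -8.5,"claw": 60},{"x": 0,"y": 0,"z": -10,"wx": 0,"wy": 0,"wz": -8.5,"claw": 60}]}}

```text
clock: 9.52
position: [0.5553, 0.1682, 0.1883]
tool_rot: [3.131, -0.002, 1.753]
force: [0.5, 0.2, 0.0]
grip_width: 0.0508
```

```bash
python3 - <<'E'
from h import *
s=bot.observe();print(s['clock'],s['force'])
plan([.455,.158,.185],95.5)
E
```

```text
9.525 [0.52059329 0.23100624 0.00435259]
pos [0.5553 0.1682 0.1883] yaw 100.43 -> xyz cm [  0.81 -10.05   0.23] w [ 0.6  -0.13  4.93] |d| 10.1
```

Call:
{"op": "jog_arm", "data": {"increments": [{"x": 0.3,"y": -4,"z": 0.1,"wx": 0.6,"wy": -0.1,"wz": 2.5,"claw": 100},{"x": 0.6,"y": -8,"z": 0.2,"wx": 0.6,"wy": -0.1,"wz": 5,"claw": 100},{"x": 0.8,"y": -10,"z": 0.2,"wx": 0.6,"wy": -0.1,"wz": 5,"claw": 100},{"x": 0.8,"y": -10,"z": 0.2,"wx": 0.6,"wy": -0.1,"wz": 5,"claw": 100},{"x": 0.8,"y": -10,"z": 0.2,"wx": 0.6,"wy": -0.1,"wz": 5,"claw": 100}]}}

```text
clock: 10.15
position: [0.456, 0.1581, 0.1852]
tool_rot: [3.141, -0.001, 1.665]
force: [-0.8, 0.1, 0.1]
grip_width: 0.0854
```

```bash
cat >> h.py <<'E'
def snap(fn,box,k):
    f=grab('wrist',fn); x0,x1,y0,y1=box
    im=cv2.cvtColor(f['pixels'],cv2.COLOR_RGB2BGR)[y0:y1,x0:x1]
    cv2.imwrite('pics/z_'+fn,cv2.resize(im,None,fx=k,fy=k,interpolation=cv2.INTER_CUBIC))
    return f
E
python3 - <<'E'
from h import *
f=snap('w10.png',(200,440,120,320),3); s=bot.observe();p=s['position']
print(p,s['clock'],[proj(f,[p[0],p[1],z]).round(1) for z in(.05,.076)])
E
```

```text
[0.45606564 0.15811342 0.18510574] 10.2 [array([315.5, 183.5]), array([315.5, 190.4])]
```

View pics/z_w10.png

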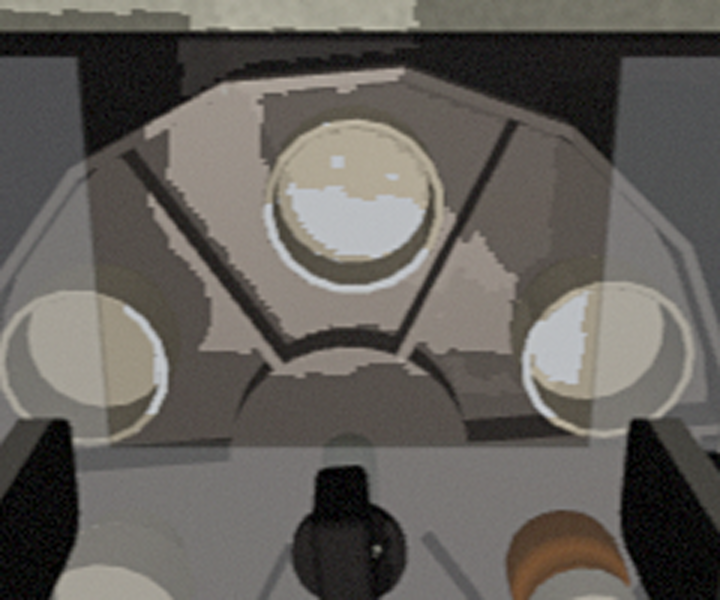

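Call:
{"op": "jog_arm", "data": {"increments": [{"x": 0.1,"y": -0.1,"z": 6,"wx": 0,"wy": 0,"wz": 0,"claw": 100},{"x": 0.2,"y": -0.1,"z": 11,"wx": 0,"wy": 0,"wz": 0,"claw": 100},{"x": 0.2,"y": -0.1,"z": 14,"wx": 0,"wy": 0,"wz": 0,"claw": 100},{"x": 0.2,"y": -0.1,"z": 16,"wx": 0,"wy": 0,"wz": 0,"claw": 100},{"x": 0.2,"y": -0.1,"z": 16,"wx": 0,"wy": 0,"wz": 0,"claw": 100},{"x": 0.2,"y": -0.1,"z": 16,"wx": 0,"wy": 0,"wz": 0,"claw": 100}]}}

```text
clock: 10.95
position: [0.4555, 0.1602, 0.0256]
tool_rot: [3.141, -0.001, 1.665]
force: [0.7, -0.7, -0.1]
grip_width: 0.0854
```

```bash
python3 - <<'E'
from h import *
f=snap('w11.png',(100,540,100,400),1.8); s=bot.observe();p=s['position']
print(p,s['clock'],s['force'],[proj(f,[p[0],p[1],z]).round(1) for z in(.05,.076)])
E
```

```text
[0.45554987 0.16025451 0.025883  ] 11.0 [-0.43205198 -0.52562745  0.48083562] [array([315.9, 259.4]), array([316. , 287.7])]
```

View pics/z_w11.png

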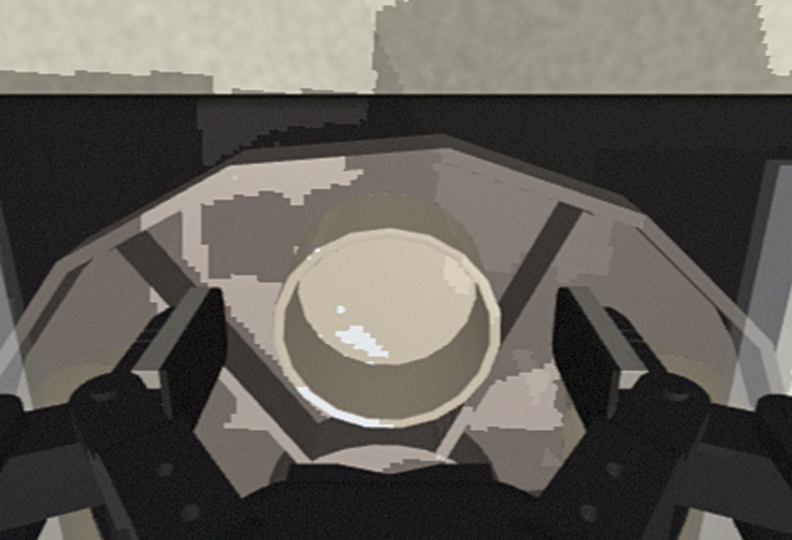

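Call:
{"op": "jog_arm", "data": {"increments": [{"x": 0,"y": -0.2,"z": 0,"wx": 0,"wy": 0,"wz": 0,"claw": 100},{"x": 0,"y": -0.2,"z": 0,"wx": 0,"wy": 0,"wz": 0,"claw": 80},{"x": 0,"y": -0.2,"z": 0,"wx": 0,"wy": 0,"wz": 0,"claw": 70},{"x": 0,"y": -0.2,"z": 0,"wx": 0,"wy": 0,"wz": 0,"claw": 60},{"x": 0,"y": -0.2,"z": 0,"wx": 0,"wy": 0,"wz": 0,"claw": 50},{"x": 0,"y": -0.2,"z": 0,"wx": 0,"wy": 0,"wz": 0,"claw": 50},{"x": 0,"y": -0.2,"z": 0,"wx": 0,"wy": 0,"wz": 0,"claw": 50}], "squeeze": 35}}

```text
clock: 11.88
position: [0.4537, 0.1602, 0.0264]
tool_rot: [3.14, -0.001, 1.665]
force: [-2.8, -0.0, 15.5]
grip_width: 0.0553
```

```bash
python3 - <<'E'
from h import *
f=snap('w12.png',(100,540,100,400),1.8); s=bot.observe();p=s['position']
print(p,s['clock'],s['force'],s['grip_width'],[proj(f,[p[0],p[1],z]).round(1) for z in(.05,.076)])
E
```

```text
[0.4537315  0.1601793  0.02643757] 11.925 [-2.60203613 -0.70391252 15.57795902] 0.055715752013319436 [array([315.8, 258.5]), array([316. , 286.6])]
```

View pics/z_w12.png

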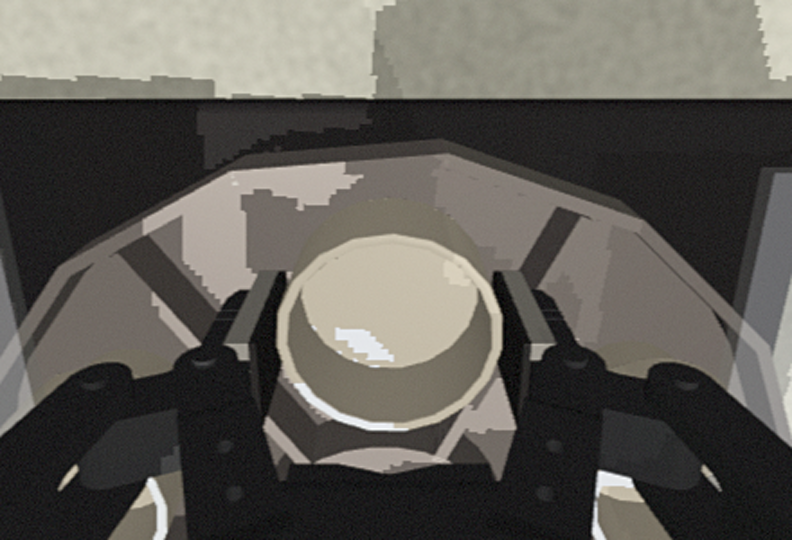

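Call:
{"op": "jog_arm", "data": {"increments": [{"x": 0,"y": 0,"z": -1,"wx": 0,"wy": 0,"wz": 0,"claw": 50},{"x": 0,"y": 0,"z": -3,"wx": 0,"wy": 0,"wz": 0,"claw": 50},{"x": 0,"y": 0,"z": -7,"wx": 0,"wy": 0,"wz": 0,"claw": 50},{"x": 0,"y": 0,"z": -11,"wx": 0,"wy": 0,"wz": 0,"claw": 50},{"x": 0,"y": 0,"z": -13,"wx": 0,"wy": 0,"wz": 0,"claw": 50},{"x": 0,"y": 0,"z": -13,"wx": 0,"wy": 0,"wz": 0,"claw": 50}]}}

```text
clock: 12.68
position: [0.4542, 0.1603, 0.158]
tool_rot: [3.137, -0.002, 1.665]
force: [-1.2, 0.4, -0.7]
grip_width: 0.0551
```

```bash
python3 - <<'E'
from h import *
f=snap('w13.png',(100,540,100,400),1.8); s=bot.observe();p=s['position']
print(p,s['clock'],s['force'],s['grip_width'],s['tool_rot'])
plan([.519,-.24,.16],50)
E
```

```text
[0.45366446 0.16001835 0.15682575] 12.725 [-0.3607449  -0.20426026 -0.59638374] 0.05567177716775142 [ 3.13888135e+00 -1.50715103e-03  1.66495293e+00]
pos [0.4537 0.16   0.1568] yaw 95.39 -> xyz cm [-40.44   2.74  -0.37] w [ 0.11 -0.14 45.39] |d| 40.5
```

View pics/z_w13.png

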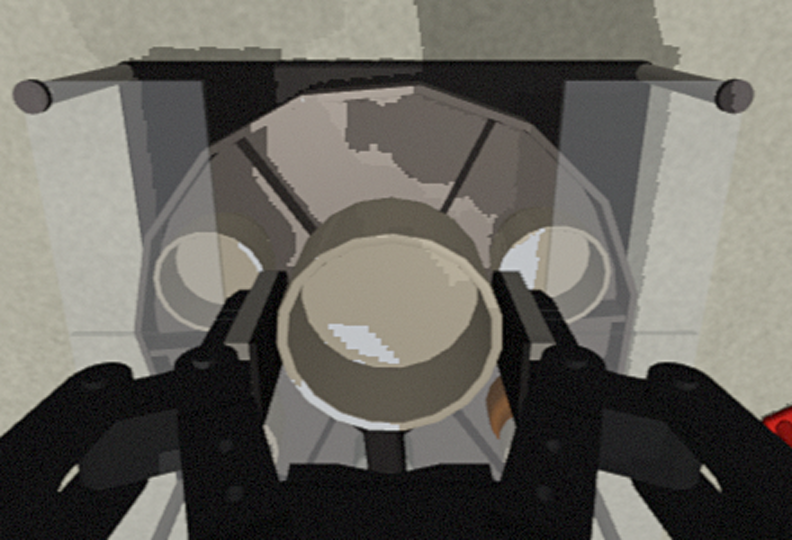

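Call:
{"op": "jog_arm", "data": {"increments": [{"x": -4,"y": 0.2,"z": -1,"wx": 0,"wy": 0,"wz": 5,"claw": 50},{"x": -9,"y": 0.5,"z": -2,"wx": 0,"wy": 0,"wz": 13,"claw": 50},{"x": -14,"y": 1,"z": -2.4,"wx": 0,"wy": 0,"wz": 22,"claw": 50},{"x": -19,"y": 1,"z": -2.4,"wx": 0,"wy": 0,"wz": 31,"claw": 50},{"x": -24,"y": 1.2,"z": -2.4,"wx": 0,"wy": 0,"wz": 40,"claw": 50},{"x": -28,"y": 1.2,"z": -2.4,"wx": 0.1,"wy": -0.1,"wz": 45,"claw": 50},{"x": -30,"y": 1.2,"z": -2.4,"wx": 0.1,"wy": -0.1,"wz": 45,"claw": 50},{"x": -30,"y": 1.2,"z": -2.4,"wx": 0.1,"wy": -0.1,"wz": 45,"claw": 50},{"x": -30,"y": 1.2,"z": -2.4,"wx": 0.1,"wy": -0.1,"wz": 45,"claw": 50}]}}

```text
clock: 13.85
position: [0.4934, -0.1367, 0.1797]
tool_rot: [-3.14, -0.0, 0.88]
force: [0.4, 0.1, -1.0]
grip_width: 0.0554
```

```bash
python3 - <<'E'
from h import *
f=grab('wrist','w14.png'); s=bot.observe();p=s['position']
print(p,s['clock'],s['force'],s['grip_width'],np.degrees(s['tool_rot']),s['qpos'])
print(proj(f,[.517,-.2424,.046]))
E
```

```text
[ 0.49355542 -0.13653757  0.17991369] 13.9 [ 0.01786512  0.0876454  -0.8944174 ] 0.055483094868310365 [-1.79942979e+02 -2.66435772e-02  5.04669182e+01] [-0.01318403  0.38150037  0.21775798  1.92853106 -0.10909232  0.84336241
  1.14292819]
[253.48734366 261.52495651]
```

View pics/w14.png

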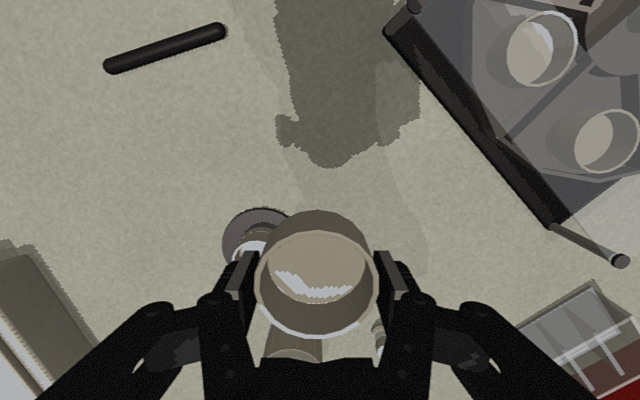

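Call:
{"op": "jog_arm", "data": {"increments": [{"x": 1.8,"y": 4.8,"z": 0,"wx": 0,"wy": 0,"wz": 0,"claw": 50},{"x": 3.6,"y": 9.6,"z": 0,"wx": 0,"wy": 0,"wz": 0,"claw": 50},{"x": 3.6,"y": 9.6,"z": 0,"wx": 0,"wy": 0,"wz": 0,"claw": 50},{"x": 3.6,"y": 9.6,"z": 0,"wx": 0,"wy": 0,"wz": 0,"claw": 50}]}}

```text
clock: 14.4
position: [0.5899, -0.169, 0.1793]
tool_rot: [-3.139, 0.0, 0.882]
force: [-0.2, -0.7, -1.2]
grip_width: 0.055
```

```bash
python3 - <<'E'
from h import *
f=grab('wrist','w15.png'); s=bot.observe();p=s['position']
print(p,s['clock'],s['force'],s['grip_width'],np.degrees(s['tool_rot']),s['qpos'])
print(proj(f,[.517,-.2424,.046]))
E
```

```text
[ 0.58973782 -0.16903969  0.17960749] 14.45 [-0.68974821 -0.46417282 -0.8312767 ] 0.05515558798628795 [-1.79889892e+02 -1.14433614e-02  5.05073182e+01] [ 0.03589925  0.53991841  0.21649599  1.66471963 -0.13712755  0.95340668
  1.18378112]
[210.72050834 175.23227652]
```

View pics/w15.png

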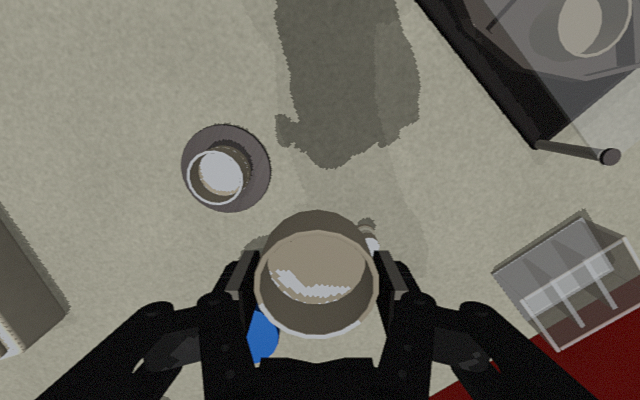

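```bash
python3 - <<'E'
from h import *
im=cv2.imread('pics/w15.png')[110:230,165:285];cv2.imwrite('pics/z15.png',cv2.resize(im,None,fx=5,fy=5,interpolation=cv2.INTER_CUBIC))
E
```

```text
(no output)
```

View pics/z15.png

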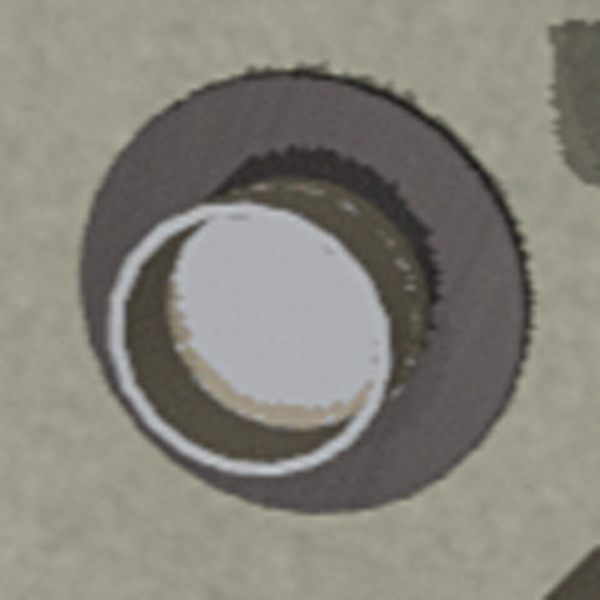

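```bash
python3 - <<'E'
from h import *
f=grab('wrist');s=bot.observe();p=s['position']
print('rim',ray(f,214.8,177.6,.046),'disc',ray(f,226,168.4,.008))
c=ray(f,317,284.5,p[2]+.0496);M=R.from_euler('xyz',s['tool_rot']).as_matrix()
print('cup in tool mm',M.T@(c-p)*1000)
E
```

```text
rim [ 0.52115763 -0.24115795  0.046     ] disc [ 0.5203626  -0.23942065  0.008     ]
cup in tool mm [  1.12509492  -1.53883181 -49.59714998]
```

```bash
python3 - <<'E'
from h import *
plan([.5215,-.2424,.065],50.5)
E
```

```text
pos [ 0.5898 -0.1691  0.1799] yaw 50.5 -> xyz cm [-10.    -0.59  11.49] w [-0.09 -0.03  0.  ] |d| 15.2
```

Call:
{"op": "jog_arm", "data": {"increments": [{"x": -5,"y": -0.3,"z": 0,"wx": -0.1,"wy": 0,"wz": 0,"claw": 50},{"x": -10,"y": -0.6,"z": 1,"wx": -0.1,"wy": 0,"wz": 0,"claw": 50},{"x": -10,"y": -0.6,"z": 5,"wx": -0.1,"wy": 0,"wz": 0,"claw": 50},{"x": -10,"y": -0.6,"z": 9,"wx": -0.1,"wy": 0,"wz": 0,"claw": 50},{"x": -10,"y": -0.6,"z": 11.5,"wx": -0.1,"wy": 0,"wz": 0,"claw": 50},{"x": -10,"y": -0.6,"z": 11.5,"wx": -0.1,"wy": 0,"wz": 0,"claw": 50},{"x": -10,"y": -0.6,"z": 11.5,"wx": -0.1,"wy": 0,"wz": 0,"claw": 50}]}}

```text
clock: 15.38
position: [0.5218, -0.2424, 0.0662]
tool_rot: [3.14, -0.001, 0.881]
force: [0.3, 0.2, -0.4]
grip_width: 0.0553
```

```bash
python3 - <<'E'
from h import *
f=grab('wrist','w16.png');g=grab('scene','s16.png');t=grab('top','t16.png')
im=cv2.imread('pics/s16.png')[160:300,150:290];a=cv2.resize(im,(400,400),interpolation=cv2.INTER_CUBIC)
im=cv2.imread('pics/w16.png')[180:360,220:420];b=cv2.resize(im,(400,400),interpolation=cv2.INTER_CUBIC)
cv2.imwrite('pics/z16.png',np.hstack([a,b]))
s=bot.observe();print(s['clock'],s['force'])
plan([.5215,-.2424,.0225],50.5)
E
```

```text
15.525 [ 0.47302218  0.27778967 -1.17576031]
pos [ 0.5221 -0.2425  0.0661] yaw 50.51 -> xyz cm [-0.04 -0.05  4.36] w [ 0.11 -0.07  0.01] |d| 4.4
```

View pics/z16.png

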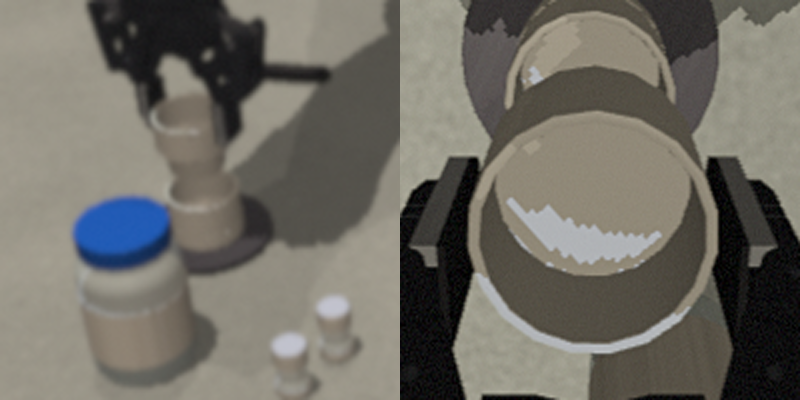

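```bash
python3 - <<'E'
from h import *
f=grab('wrist');s=bot.observe();p=s['position']
c=ray(f,316.5,284.2,p[2]+.0496);print('cup',c)
th=np.linspace(0,2*np.pi,200)
for dy in(-.004,0,.004):
  M=R.from_euler('xyz',s['tool_rot']).as_matrix()
  q=c+M@np.array([0,dy,0])
  P=np.array([proj(f,[q[0]+.028*np.cos(a),q[1]+.028*np.sin(a),.046]) for a in th]);print(dy,P.min(0),P.max(0))
E
```

```text
cup [ 0.52145548 -0.24093499  0.11553847]
-0.004 [272.65924733 176.86911811] [359.57785085 258.3750513 ]
0 [272.91135901 183.16163153] [359.31134238 263.69769654]
0.004 [273.16047828 189.37639688] [359.04799375 268.95981217]
```

Call:
{"op": "jog_arm", "data": {"increments": [{"x": 0,"y": 0.1,"z": 1,"wx": 0,"wy": 0,"wz": 0,"claw": 50},{"x": 0,"y": 0.1,"z": 2,"wx": 0,"wy": 0,"wz": 0,"claw": 50},{"x": 0,"y": 0.1,"z": 3,"wx": 0,"wy": 0,"wz": 0,"claw": 50},{"x": 0,"y": 0.1,"z": 3.8,"wx": 0,"wy": 0,"wz": 0,"claw": 50},{"x": 0,"y": 0.1,"z": 4.1,"wx": 0,"wy": 0,"wz": 0,"claw": 50},{"x": 0,"y": 0.1,"z": 4.1,"wx": 0,"wy": 0,"wz": 0,"claw": 50}]}}

```text
clock: 16.32
position: [0.5227, -0.2431, 0.0247]
tool_rot: [3.14, -0.001, 0.881]
force: [0.2, -0.1, -0.7]
grip_width: 0.0556
```

Call:
{"op": "jog_arm", "data": {"increments": [{"x": 0,"y": 0,"z": 0.2,"wx": 0,"wy": 0,"wz": 0,"claw": 50},{"x": 0,"y": 0,"z": 0.4,"wx": 0,"wy": 0,"wz": 0,"claw": 50},{"x": 0,"y": 0,"z": 0.4,"wx": 0,"wy": 0,"wz": 0,"claw": 50}]}}

```text
clock: 16.7
position: [0.523, -0.2434, 0.0224]
tool_rot: [3.139, -0.002, 0.881]
force: [-8.6, 4.0, 29.4]
grip_width: 0.0554
```

Call:
{"op": "jog_arm", "data": {"increments": [{"x": 0,"y": 0,"z": -0.1,"wx": 0,"wy": 0,"wz": 0,"claw": 70},{"x": 0,"y": 0,"z": -0.1,"wx": 0,"wy": 0,"wz": 0,"claw": 85},{"x": 0,"y": 0,"z": -0.1,"wx": 0,"wy": 0,"wz": 0,"claw": 95},{"x": 0,"y": 0,"z": -0.1,"wx": 0,"wy": 0,"wz": 0,"claw": 95},{"x": 0,"y": 0,"z": -4,"wx": 0,"wy": 0,"wz": 0,"claw": 95},{"x": 0,"y": 0,"z": -9,"wx": 0,"wy": 0,"wz": 0,"claw": 95},{"x": 0,"y": 0,"z": -15,"wx": 0,"wy": 0,"wz": 0,"claw": 95},{"x": 0,"y": 0,"z": -15,"wx": 0,"wy": 0,"wz": 0,"claw": 95}]}}

```text
clock: 17.7
position: [0.5245, -0.2443, 0.1765]
tool_rot: [3.133, -0.004, 0.881]
force: [0.0, -0.3, -0.5]
grip_width: 0.0808
```

```bash
python3 - <<'E'
from h import *
f=grab('wrist','w17.png');g=grab('scene','s17.png')
im=cv2.imread('pics/s17.png')[160:300,150:290];a=cv2.resize(im,(400,400),interpolation=cv2.INTER_CUBIC)
im=cv2.imread('pics/w17.png')[140:300,240:400];b=cv2.resize(im,(400,400),interpolation=cv2.INTER_CUBIC)
cv2.imwrite('pics/z17.png',np.hstack([a,b]))
s=bot.observe();print(s['clock'],s['force'],s['position'])
print(proj(f,[.521,-.241,.072]),proj(f,[.521,-.241,.076]))
E
```

```text
17.8 [-0.80144786  0.33227285 -0.82719476] [ 0.52271295 -0.24324852  0.17265729]
[315.00988469 186.15905366] [315.01815986 187.32490459]
```

View pics/z17.png

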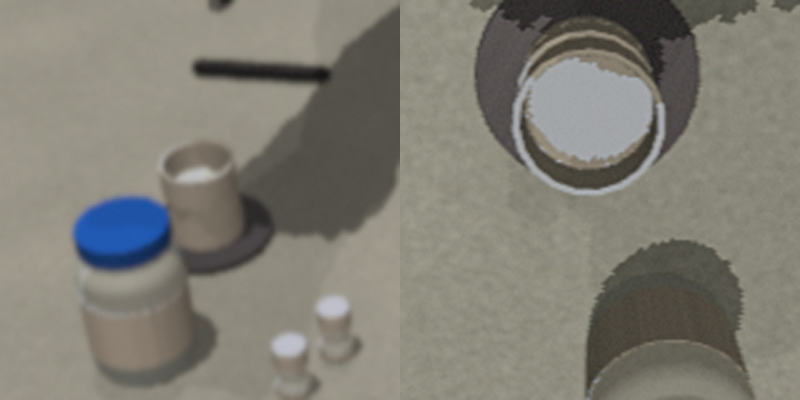

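```bash
python3 - <<'E'
from h import *
plan([.5538,.168,.19],100.3)
E
```

```text
pos [ 0.5227 -0.2432  0.1727] yaw 50.49 -> xyz cm [ 33.71 -23.76  -1.74] w [ 2.200e-01 -3.000e-02 -4.981e+01] |d| 41.3
```

Call:
{"op": "jog_arm", "data": {"increments": [{"x": 4,"y": -2.8,"z": -1.7,"wx": 0.2,"wy": 0,"wz": -6,"claw": 80},{"x": 9,"y": -6.3,"z": -1.7,"wx": 0.2,"wy": 0,"wz": -14,"claw": 60},{"x": 14,"y": -9.9,"z": -1.7,"wx": 0.2,"wy": 0,"wz": -22,"claw": 60},{"x": 19,"y": -13.4,"z": -1.7,"wx": 0.2,"wy": 0,"wz": -30,"claw": 60},{"x": 24,"y": -17,"z": -1.7,"wx": 0.2,"wy": 0,"wz": -38,"claw": 60},{"x": 29,"y": -20.5,"z": -1.7,"wx": 0.2,"wy": 0,"wz": -45,"claw": 60},{"x": 32.5,"y": -22.9,"z": -1.7,"wx": 0.2,"wy": 0,"wz": -49.8,"claw": 60},{"x": 33.7,"y": -23.8,"z": -1.7,"wx": 0.2,"wy": 0,"wz": -49.8,"claw": 60},{"x": 33.7,"y": -23.8,"z": -1.7,"wx": 0.2,"wy": 0,"wz": -49.8,"claw": 60},{"x": 33.7,"y": -23.8,"z": -1.7,"wx": 0.2,"wy": 0,"wz": -49.8,"claw": 60}]}}

```text
clock: 19.05
position: [0.5534, 0.1664, 0.1892]
tool_rot: [-3.141, 0.001, 1.748]
force: [-0.1, 0.1, -0.7]
grip_width: 0.0516
```

```bash
python3 - <<'E'
from h import *
f=snap('w18.png',(160,480,80,320),2.5); s=bot.observe();p=s['position']
print(p,np.degrees(s['tool_rot']),s['clock'],s['qpos'][6],proj(f,[p[0],p[1],.138]))
E
```

```text
[0.55350765 0.16641951 0.18938141] [1.79999994e+02 2.02059346e-02 1.00146615e+02] 19.1 1.3271180055980256 [315.85512036 211.14787846]
```

View pics/z_w18.png

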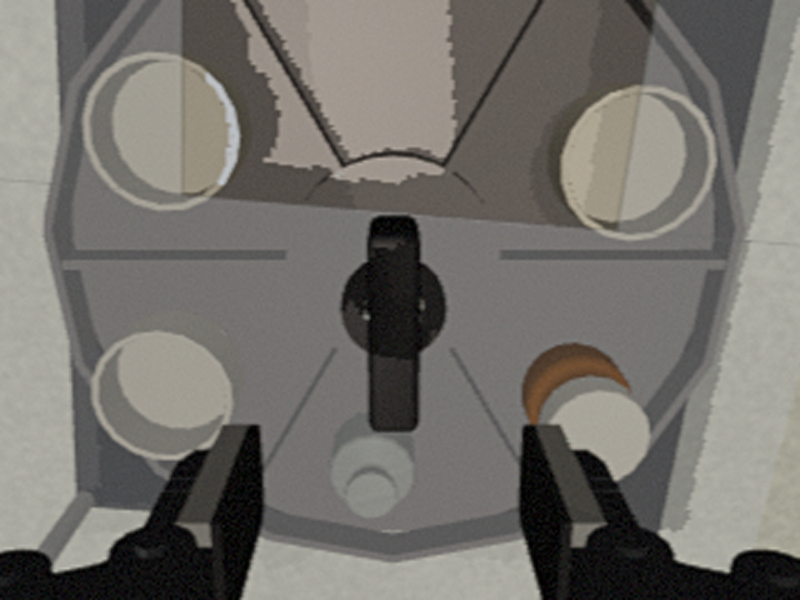

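```bash
python3 - <<'E'
from h import *
f=grab('wrist')
c=np.array([.5538,.1672])
for n,u,v,z in [('R',161,131,.076),('L',638,162,.076),('RB',162,395,.076),('jar',600,432,.082)]:
    q=ray(f,u/2.5+160,v/2.5+80,z);d=q[:2]-c;print(n,q.round(4),np.hypot(*d).round(4),np.degrees(np.arctan2(d[1],d[0]))%360)
E
```

```text
R [0.5167 0.0777 0.076 ] 0.0968 247.468435997654
L [0.4973 0.2467 0.076 ] 0.0975 125.38920200114217
RB [0.6181 0.0873 0.076 ] 0.1026 308.8392667906195
jar [0.6007 0.2585 0.082 ] 0.1026 62.824040349266156
```

Call:
{"op": "jog_arm", "data": {"increments": [{"x": 0.1,"y": 0,"z": 5,"wx": 0,"wy": 0,"wz": 0,"claw": 60},{"x": 0.1,"y": 0,"z": 9,"wx": 0,"wy": 0,"wz": 0,"claw": 55},{"x": 0.1,"y": 0,"z": 10.5,"wx": 0,"wy": 0,"wz": 0,"claw": 50},{"x": 0.1,"y": 0,"z": 10.5,"wx": 0,"wy": 0,"wz": 0,"claw": 30},{"x": 0.1,"y": 0,"z": 10.5,"wx": 0,"wy": 0,"wz": 0,"claw": 10},{"x": 0.1,"y": 0,"z": 10.5,"wx": 0,"wy": 0,"wz": 0,"claw": 5},{"x": 0.1,"y": 0,"z": 10.5,"wx": 0,"wy": 0,"wz": 0,"claw": 5},{"x": 0.1,"y": 0,"z": 10.5,"wx": 0,"wy": 0,"wz": 0,"claw": 5}]}}

```text
clock: 20.15
position: [0.5542, 0.1673, 0.0858]
tool_rot: [3.139, 0.0, 1.748]
force: [-1.0, -3.8, 8.8]
grip_width: 0.0155
```

Call:
{"op": "jog_arm", "data": {"increments": [{"x": 0,"y": 0,"z": 0,"wx": 0,"wy": 0,"wz": 3,"claw": 5},{"x": 0,"y": 0,"z": 0,"wx": 0,"wy": 0,"wz": 10,"claw": 5},{"x": 0,"y": 0,"z": 0,"wx": 0,"wy": 0,"wz": 18,"claw": 5},{"x": 0,"y": 0,"z": 0,"wx": 0,"wy": 0,"wz": 27,"claw": 5},{"x": 0,"y": 0,"z": 0,"wx": 0,"wy": 0,"wz": 36,"claw": 5},{"x": 0,"y": 0,"z": 0,"wx": 0,"wy": 0,"wz": 45,"claw": 5},{"x": 0,"y": 0,"z": 0,"wx": 0,"wy": 0,"wz": 53,"claw": 5},{"x": 0,"y": 0,"z": 0,"wx": 0,"wy": 0,"wz": 59,"claw": 5},{"x": 0,"y": 0,"z": 0,"wx": 0,"wy": 0,"wz": 62,"claw": 5},{"x": 0,"y": 0,"z": 0,"wx": 0,"wy": 0,"wz": 62,"claw": 5}]}}

```text
clock: 21.4
position: [0.5551, 0.1693, 0.0859]
tool_rot: [3.14, -0.005, 0.666]
force: [7.9, 8.3, -18.6]
grip_width: 0.0151
```

Call:
{"op": "jog_arm", "data": {"increments": [{"x": 0,"y": 0,"z": 0,"wx": 0,"wy": 0,"wz": 0,"claw": 20},{"x": 0,"y": 0,"z": 0,"wx": 0,"wy": 0,"wz": 0,"claw": 40},{"x": 0,"y": 0,"z": 0,"wx": 0,"wy": 0,"wz": 0,"claw": 60},{"x": 0,"y": 0,"z": 0,"wx": 0,"wy": 0,"wz": 0,"claw": 60},{"x": 0,"y": 0,"z": -5,"wx": 0,"wy": 0,"wz": 0,"claw": 60},{"x": 0,"y": 0,"z": -10,"wx": 0,"wy": 0,"wz": 0,"claw": 80},{"x": 0,"y": 0,"z": -10,"wx": 0,"wy": 0,"wz": 0,"claw": 100}]}}

```text
clock: 22.28
position: [0.5563, 0.1695, 0.1895]
tool_rot: [3.139, -0.01, 0.666]
force: [-0.2, 0.3, -0.6]
grip_width: 0.0835
```

```bash
python3 - <<'E'
from h import *
s=bot.observe();print(s['clock'],s['force'],s['grip_width'])
plan([.4555,.159,.185],95.5)
E
```

```text
22.275 [-0.18517805  0.29259581 -0.56396035] 0.08347039783166324
pos [0.5563 0.1695 0.1895] yaw 38.15 -> xyz cm [-8.58 -5.4   0.35] w [  0.41  -0.46 -57.35] |d| 10.1
```

Call:
{"op": "jog_arm", "data": {"increments": [{"x": -2,"y": -1.2,"z": 0,"wx": 0.4,"wy": -0.4,"wz": -8,"claw": 100},{"x": -4,"y": -2.5,"z": 0,"wx": 0.4,"wy": -0.4,"wz": -17,"claw": 100},{"x": -6,"y": -3.8,"z": 0.2,"wx": 0.4,"wy": -0.4,"wz": -27,"claw": 100},{"x": -8,"y": -5,"z": 0.3,"wx": 0.4,"wy": -0.4,"wz": -37,"claw": 100},{"x": -8.6,"y": -5.4,"z": 0.3,"wx": 0.4,"wy": -0.4,"wz": -47,"claw": 100},{"x": -8.6,"y": -5.4,"z": 0.3,"wx": 0.4,"wy": -0.4,"wz": -57.4,"claw": 100},{"x": -8.6,"y": -5.4,"z": 0.3,"wx": 0.4,"wy": -0.4,"wz": -57.4,"claw": 100},{"x": -8.6,"y": -5.4,"z": 0.3,"wx": 0.4,"wy": -0.4,"wz": -57.4,"claw": 100}]}}

```text
clock: 23.28
position: [0.4553, 0.1587, 0.1853]
tool_rot: [3.141, -0.001, 1.663]
force: [0.8, 0.1, -0.2]
grip_width: 0.0854
```

```bash
python3 - <<'E'
from h import *
f=snap('w19.png',(200,440,120,320),3); s=bot.observe();p=s['position']
print(p,np.degrees(s['tool_rot']),s['clock'],[proj(f,[p[0],p[1],z]).round(1) for z in(.05,.076)])
E
```

```text
[0.45534079 0.15874391 0.18529942] [ 1.79973911e+02 -3.82312057e-02  9.53349929e+01] 23.325 [array([315.6, 183.5]), array([315.7, 190.4])]
```

View pics/z_w19.png

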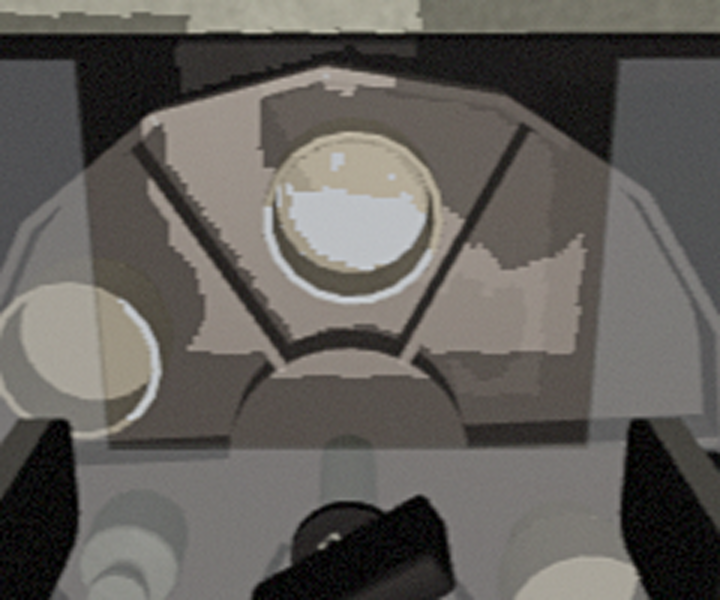

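Call:
{"op": "jog_arm", "data": {"increments": [{"x": 0.1,"y": 0,"z": 6,"wx": 0,"wy": 0,"wz": 0,"claw": 100},{"x": 0.1,"y": 0,"z": 11,"wx": 0,"wy": 0,"wz": 0,"claw": 100},{"x": 0.1,"y": 0,"z": 14,"wx": 0,"wy": 0,"wz": 0,"claw": 100},{"x": 0.1,"y": 0,"z": 16,"wx": 0,"wy": 0,"wz": 0,"claw": 100},{"x": 0.1,"y": 0,"z": 16,"wx": 0,"wy": 0,"wz": 0,"claw": 100},{"x": 0.1,"y": 0,"z": 16,"wx": 0,"wy": 0,"wz": 0,"claw": 100}]}}

```text
clock: 24.08
position: [0.4556, 0.16, 0.0259]
tool_rot: [3.141, -0.001, 1.663]
force: [0.2, 1.5, -0.3]
grip_width: 0.0854
```

```bash
python3 - <<'E'
from h import *
f=snap('w20.png',(100,540,100,400),1.8); s=bot.observe();p=s['position']
print(p,s['clock'],s['force'],[proj(f,[p[0],p[1],z]).round(1) for z in(.05,.076)])
E
```

```text
[0.45577805 0.16004311 0.02614173] 24.125 [0.62399992 0.3659172  0.88308916] [array([316. , 259.2]), array([316.1, 287.5])]
```

View pics/z_w20.png

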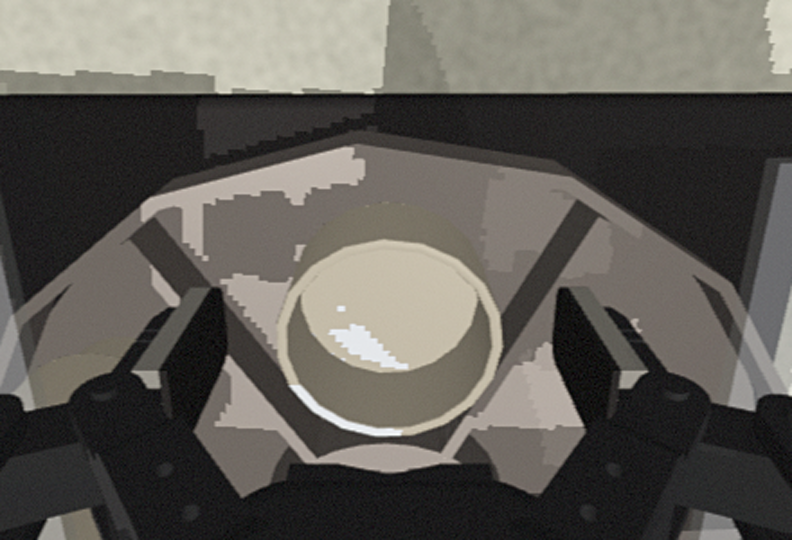

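Call:
{"op": "jog_arm", "data": {"increments": [{"x": 0,"y": 0,"z": 0.1,"wx": 0,"wy": 0,"wz": 0,"claw": 80},{"x": 0,"y": 0,"z": 0.1,"wx": 0,"wy": 0,"wz": 0,"claw": 70},{"x": 0,"y": 0,"z": 0.1,"wx": 0,"wy": 0,"wz": 0,"claw": 60},{"x": 0,"y": 0,"z": 0,"wx": 0,"wy": 0,"wz": 0,"claw": 50},{"x": 0,"y": 0,"z": 0,"wx": 0,"wy": 0,"wz": 0,"claw": 50},{"x": 0,"y": 0,"z": 0,"wx": 0,"wy": 0,"wz": 0,"claw": 50}], "squeeze": 35}}

```text
clock: 24.88
position: [0.4558, 0.16, 0.0261]
tool_rot: [3.14, -0.001, 1.663]
force: [0.6, -0.7, -1.4]
grip_width: 0.0553
```

Call:
{"op": "jog_arm", "data": {"increments": [{"x": 0,"y": 0,"z": -1,"wx": 0,"wy": 0,"wz": 0,"claw": 50},{"x": 0,"y": 0,"z": -3,"wx": 0,"wy": 0,"wz": 0,"claw": 50},{"x": 0,"y": 0,"z": -7,"wx": 0,"wy": 0,"wz": 0,"claw": 50},{"x": 0,"y": 0,"z": -12,"wx": 0,"wy": 0,"wz": 0,"claw": 50},{"x": 0,"y": 0,"z": -15,"wx": 0,"wy": 0,"wz": 0,"claw": 50},{"x": 0,"y": 0,"z": -15,"wx": 0,"wy": 0,"wz": 0,"claw": 50}]}}

```text
clock: 25.62
position: [0.4565, 0.1603, 0.1785]
tool_rot: [3.136, -0.002, 1.663]
force: [-0.7, 0.8, -0.6]
grip_width: 0.0555
```

```bash
python3 - <<'E'
from h import *
f=snap('w21.png',(220,420,180,360),3); s=bot.observe();p=s['position']
print(p,s['clock'],s['force'],s['grip_width'])
plan([.5225,-.2433,.175],50.5)
E
```

```text
[0.45580496 0.15998646 0.17705   ] 25.675 [-0.39120712  0.35941189 -1.42658395] 0.05540317930642384
pos [0.4558 0.16   0.1771] yaw 95.29 -> xyz cm [-40.77   2.92   0.15] w [ 0.14 -0.17 44.79] |d| 40.9
```

View pics/z_w21.png

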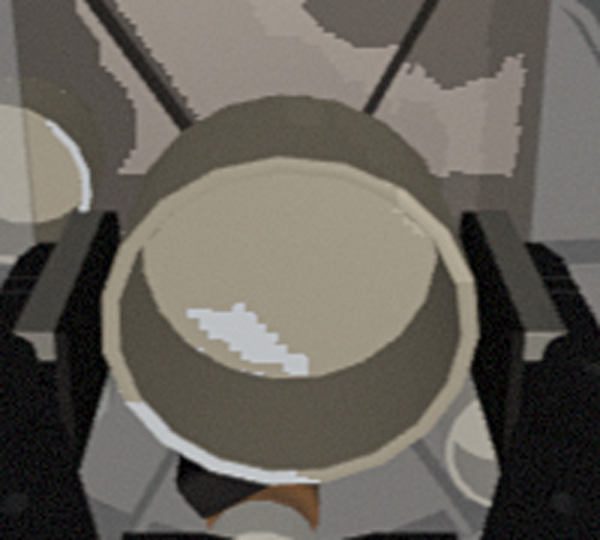

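Call:
{"op": "jog_arm", "data": {"increments": [{"x": -4,"y": 0.3,"z": 0,"wx": 0.1,"wy": -0.2,"wz": 5,"claw": 50},{"x": -9,"y": 0.7,"z": 0,"wx": 0.1,"wy": -0.2,"wz": 11,"claw": 50},{"x": -15,"y": 1,"z": 0,"wx": 0.1,"wy": -0.2,"wz": 18,"claw": 50},{"x": -21,"y": 1.5,"z": 0,"wx": 0.1,"wy": -0.2,"wz": 25,"claw": 50},{"x": -27,"y": 2,"z": 0.1,"wx": 0.1,"wy": -0.2,"wz": 32,"claw": 50},{"x": -33,"y": 2.4,"z": 0.1,"wx": 0.1,"wy": -0.2,"wz": 39,"claw": 50},{"x": -38,"y": 2.7,"z": 0.1,"wx": 0.1,"wy": -0.2,"wz": 44.8,"claw": 50},{"x": -40.7,"y": 2.9,"z": 0.1,"wx": 0.1,"wy": -0.2,"wz": 44.8,"claw": 50},{"x": -40.7,"y": 2.9,"z": 0.1,"wx": 0.1,"wy": -0.2,"wz": 44.8,"claw": 50},{"x": -40.7,"y": 2.9,"z": 0.1,"wx": 0.1,"wy": -0.2,"wz": 44.8,"claw": 50}]}}

```text
clock: 26.92
position: [0.5217, -0.2418, 0.1746]
tool_rot: [-3.141, 0.001, 0.882]
force: [0.2, -0.1, -0.5]
grip_width: 0.0556
```

```bash
python3 - <<'E'
from h import *
s=bot.observe();print(s['clock'],s['force'])
plan([.5218,-.2425,.095],50.5)
E
```

```text
26.925 [ 0.22137255 -0.08730615 -0.52441638]
pos [ 0.5217 -0.2418  0.1746] yaw 50.52 -> xyz cm [-0.05  0.06  7.96] w [-0.05  0.04  0.02] |d| 8.0
```

Call:
{"op": "jog_arm", "data": {"increments": [{"x": 0,"y": 0.1,"z": 4,"wx": 0,"wy": 0,"wz": 0,"claw": 50},{"x": 0,"y": 0.1,"z": 8,"wx": 0,"wy": 0,"wz": 0,"claw": 50},{"x": 0,"y": 0.1,"z": 8,"wx": 0,"wy": 0,"wz": 0,"claw": 50},{"x": 0,"y": 0.1,"z": 8,"wx": 0,"wy": 0,"wz": 0,"claw": 50}]}}

```text
clock: 27.42
position: [0.523, -0.2422, 0.0958]
tool_rot: [3.142, 0.0, 0.882]
force: [1.0, -0.1, -0.2]
grip_width: 0.0554
```

```bash
cat >> h.py <<'E'
def ring(f,c,z,r=.028):
    th=np.linspace(0,2*np.pi,200)
    P=np.array([proj(f,[c[0]+r*np.cos(a),c[1]+r*np.sin(a),z]) for a in th]); return P.min(0).round(1),P.max(0).round(1)
E
python3 - <<'E'
from h import *
f=snap('w22.png',(220,420,160,360),3); s=bot.observe();p=s['position']
print(p,s['clock'],s['force'])
c=ray(f,316.8,286.8,p[2]+.0496);print('stack ring if aligned',ring(f,c,.072),'own ring',ring(f,c,p[2]+.0496))
plan([.5218,-.2425,.0481],50.5)
E
```

```text
[ 0.52321468 -0.24239664  0.09616133] 27.475 [-0.14776385 -0.20817112  0.41741372]
stack ring if aligned (array([274.1, 183.4]), array([358.9, 262.5])) own ring (array([252.5, 227.1]), array([381.1, 339.5]))
pos [ 0.5232 -0.2424  0.0962] yaw 50.54 -> xyz cm [-0.1  -0.11  4.81] w [ 0.05 -0.    0.04] |d| 4.8
```

View pics/z_w22.png

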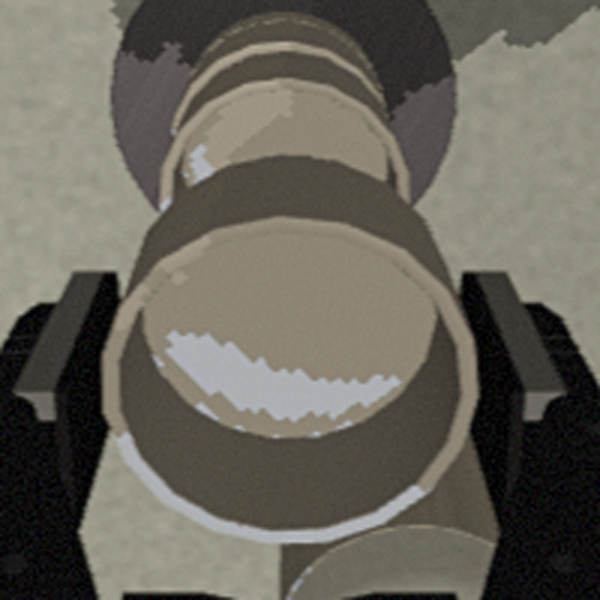

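Call:
{"op": "jog_arm", "data": {"increments": [{"x": -0.1,"y": 0,"z": 1,"wx": 0,"wy": 0,"wz": 0,"claw": 50},{"x": -0.1,"y": 0,"z": 2,"wx": 0,"wy": 0,"wz": 0,"claw": 50},{"x": -0.1,"y": 0,"z": 3,"wx": 0,"wy": 0,"wz": 0,"claw": 50},{"x": -0.1,"y": 0,"z": 4,"wx": 0,"wy": 0,"wz": 0,"claw": 50},{"x": -0.1,"y": 0,"z": 4.5,"wx": 0,"wy": 0,"wz": 0,"claw": 50},{"x": -0.1,"y": 0,"z": 4.5,"wx": 0,"wy": 0,"wz": 0,"claw": 50}]}}

```text
clock: 28.22
position: [0.5224, -0.2432, 0.0508]
tool_rot: [3.141, 0.0, 0.882]
force: [0.0, 0.7, -0.0]
grip_width: 0.0555
```

Call:
{"op": "jog_arm", "data": {"increments": [{"x": 0,"y": 0,"z": 0.2,"wx": 0,"wy": 0,"wz": 0,"claw": 50},{"x": 0,"y": 0,"z": 0.4,"wx": 0,"wy": 0,"wz": 0,"claw": 50},{"x": 0,"y": 0,"z": 0.4,"wx": 0,"wy": 0,"wz": 0,"claw": 50}]}}

```text
clock: 28.6
position: [0.5232, -0.2437, 0.0486]
tool_rot: [3.139, -0.001, 0.882]
force: [-7.2, 3.8, 30.1]
grip_width: 0.0558
```

Call:
{"op": "jog_arm", "data": {"increments": [{"x": 0,"y": 0,"z": -0.1,"wx": 0,"wy": 0,"wz": 0,"claw": 70},{"x": 0,"y": 0,"z": -0.1,"wx": 0,"wy": 0,"wz": 0,"claw": 85},{"x": 0,"y": 0,"z": -0.1,"wx": 0,"wy": 0,"wz": 0,"claw": 95},{"x": 0,"y": 0,"z": -0.1,"wx": 0,"wy": 0,"wz": 0,"claw": 95},{"x": 0,"y": 0,"z": -4,"wx": 0,"wy": 0,"wz": 0,"claw": 95},{"x": 0,"y": 0,"z": -9,"wx": 0,"wy": 0,"wz": 0,"claw": 95},{"x": 0,"y": 0,"z": -14,"wx": 0,"wy": 0,"wz": 0,"claw": 95},{"x": 0,"y": 0,"z": -14,"wx": 0,"wy": 0,"wz": 0,"claw": 95}]}}

```text
clock: 29.6
position: [0.5244, -0.2443, 0.192]
tool_rot: [3.134, -0.003, 0.882]
force: [0.2, 0.7, -0.7]
grip_width: 0.0813
```

```bash
python3 - <<'E'
from h import *
f=grab('wrist','w23.png');g=grab('scene','s23.png')
im=cv2.imread('pics/s23.png')[160:300,150:290];a=cv2.resize(im,(400,400),interpolation=cv2.INTER_CUBIC)
im=cv2.imread('pics/w23.png')[140:300,240:400];b=cv2.resize(im,(400,400),interpolation=cv2.INTER_CUBIC)
cv2.imwrite('pics/z23.png',np.hstack([a,b]))
s=bot.observe();print(s['clock'],s['force'])
plan([.5538,.1678,.19],40)
E
```

```text
29.7 [-0.01698303  1.10932933  0.38089949]
pos [ 0.5229 -0.2434  0.1887] yaw 50.53 -> xyz cm [ 33.7  -23.75  -0.16] w [ 0.15 -0.08 10.53] |d| 41.2
```

View pics/z23.png

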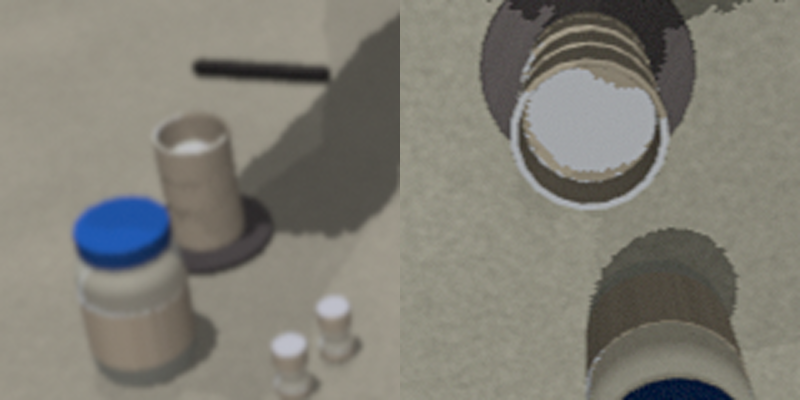

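Call:
{"op": "jog_arm", "data": {"increments": [{"x": 4,"y": -2.8,"z": 0,"wx": 0.1,"wy": -0.1,"wz": 2,"claw": 80},{"x": 9,"y": -6.3,"z": 0,"wx": 0.1,"wy": -0.1,"wz": 4,"claw": 60},{"x": 14,"y": -9.9,"z": 0,"wx": 0.1,"wy": -0.1,"wz": 6,"claw": 60},{"x": 19,"y": -13.4,"z": 0,"wx": 0.1,"wy": -0.1,"wz": 8,"claw": 60},{"x": 24,"y": -17,"z": 0,"wx": 0.1,"wy": -0.1,"wz": 10,"claw": 60},{"x": 29,"y": -20.5,"z": -0.1,"wx": 0.1,"wy": -0.1,"wz": 12,"claw": 60},{"x": 32.5,"y": -22.9,"z": -0.1,"wx": 0.1,"wy": -0.1,"wz": 12.3,"claw": 60},{"x": 33.8,"y": -23.8,"z": -0.1,"wx": 0.1,"wy": -0.1,"wz": 12.3,"claw": 60},{"x": 33.8,"y": -23.8,"z": -0.1,"wx": 0.1,"wy": -0.1,"wz": 12.3,"claw": 60},{"x": 33.8,"y": -23.8,"z": -0.1,"wx": 0.1,"wy": -0.1,"wz": 12.3,"claw": 60}]}}

```text
clock: 30.95
position: [0.554, 0.167, 0.1891]
tool_rot: [3.14, 0.001, 0.665]
force: [0.1, 0.5, 0.8]
grip_width: 0.0514
```

```bash
python3 - <<'E'
from h import *
f=snap('w24.png',(160,480,80,320),2.5); s=bot.observe();p=s['position']
print(p,np.degrees(s['tool_rot']),s['clock'],s['qpos'][6],proj(f,[p[0],p[1],.138]))
E
```

```text
[0.55412495 0.16699253 0.18928506] [1.79928716e+02 4.23500125e-02 3.81063591e+01] 31.0 0.4510637880851178 [315.1126213  211.71086908]
```

View pics/z_w24.png

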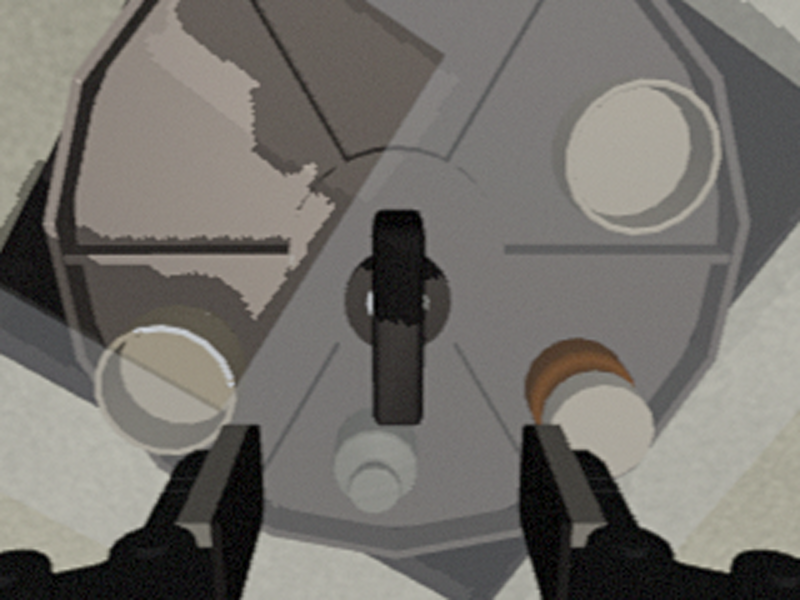

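```bash
python3 - <<'E'
from h import *
f=grab('wrist')
c=np.array([.5548,.1682])
for n,u,v,z in [('RB',166,389,.076),('L',643,156,.076),('jar',602,424,.082)]:
    q=ray(f,u/2.5+160,v/2.5+80,z);d=q[:2]-c;print(n,q.round(4),np.hypot(*d).round(4),np.degrees(np.arctan2(d[1],d[0]))%360)
E
```

```text
RB [0.5145 0.0767 0.076 ] 0.1 246.2282863990956
L [0.5987 0.2576 0.076 ] 0.0996 63.86354267158667
jar [0.6558 0.1723 0.082 ] 0.1011 2.3302801458002924
```

Call:
{"op": "jog_arm", "data": {"increments": [{"x": 0.2,"y": 0,"z": 5,"wx": 0,"wy": 0,"wz": 0,"claw": 60},{"x": 0.2,"y": 0,"z": 9,"wx": 0,"wy": 0,"wz": 0,"claw": 55},{"x": 0.2,"y": 0,"z": 10.5,"wx": 0,"wy": 0,"wz": 0,"claw": 50},{"x": 0.2,"y": 0,"z": 10.5,"wx": 0,"wy": 0,"wz": 0,"claw": 30},{"x": 0.2,"y": 0,"z": 10.5,"wx": 0,"wy": 0,"wz": 0,"claw": 10},{"x": 0.2,"y": 0,"z": 10.5,"wx": 0,"wy": 0,"wz": 0,"claw": 5},{"x": 0.2,"y": 0,"z": 10.5,"wx": 0,"wy": 0,"wz": 0,"claw": 5},{"x": 0.2,"y": 0,"z": 10.5,"wx": 0,"wy": 0,"wz": 0,"claw": 5}]}}

```text
clock: 32.05
position: [0.5562, 0.1678, 0.0857]
tool_rot: [3.14, -0.0, 0.665]
force: [-3.3, -4.5, 1.5]
grip_width: 0.0156
```

Call:
{"op": "jog_arm", "data": {"increments": [{"x": 0,"y": 0,"z": 0,"wx": 0,"wy": 0,"wz": 3,"claw": 5},{"x": 0,"y": 0,"z": 0,"wx": 0,"wy": 0,"wz": 10,"claw": 5},{"x": 0,"y": 0,"z": 0,"wx": 0,"wy": 0,"wz": 18,"claw": 5},{"x": 0,"y": 0,"z": 0,"wx": 0,"wy": 0,"wz": 27,"claw": 5},{"x": 0,"y": 0,"z": 0,"wx": 0,"wy": 0,"wz": 36,"claw": 5},{"x": 0,"y": 0,"z": 0,"wx": 0,"wy": 0,"wz": 45,"claw": 5},{"x": 0,"y": 0,"z": 0,"wx": 0,"wy": 0,"wz": 53,"claw": 5},{"x": 0,"y": 0,"z": 0,"wx": 0,"wy": 0,"wz": 58,"claw": 5},{"x": 0,"y": 0,"z": 0,"wx": 0,"wy": 0,"wz": 60.5,"claw": 5},{"x": 0,"y": 0,"z": 0,"wx": 0,"wy": 0,"wz": 60.5,"claw": 5}]}}

```text
clock: 33.3
position: [0.5563, 0.1678, 0.0858]
tool_rot: [3.141, -0.002, -0.392]
force: [5.6, -1.7, -21.7]
grip_width: 0.0153
```

Call:
{"op": "jog_arm", "data": {"increments": [{"x": 0,"y": 0,"z": 0,"wx": 0,"wy": 0,"wz": 0,"claw": 20},{"x": 0,"y": 0,"z": 0,"wx": 0,"wy": 0,"wz": 0,"claw": 40},{"x": 0,"y": 0,"z": 0,"wx": 0,"wy": 0,"wz": 0,"claw": 60},{"x": 0,"y": 0,"z": 0,"wx": 0,"wy": 0,"wz": 0,"claw": 60},{"x": 0,"y": 0,"z": -5,"wx": 0,"wy": 0,"wz": 0,"claw": 60},{"x": 0,"y": 0,"z": -10,"wx": 0,"wy": 0,"wz": 0,"claw": 80},{"x": 0,"y": 0,"z": -10,"wx": 0,"wy": 0,"wz": 0,"claw": 100}]}}

```text
clock: 34.17
position: [0.5577, 0.1682, 0.1892]
tool_rot: [-3.138, -0.006, -0.392]
force: [0.1, -0.2, -0.6]
grip_width: 0.0836
```

```bash
python3 - <<'E'
from h import *
s=bot.observe();print(s['clock'],s['force'],s['grip_width'],s['qpos'][6])
plan([.4555,.159,.185],-84.5)
plan([.4555,.159,.185],95.5)
E
```

```text
34.175 [ 0.1417613  -0.15141743 -0.63347759] 0.08358836360562417 -0.39973508797429486
pos [0.5577 0.1682 0.1892] yaw -22.45 -> xyz cm [-9.1   4.76  0.35] w [-0.36 -0.19 62.05] |d| 10.3
pos [0.5577 0.1682 0.1892] yaw -22.45 -> xyz cm [-9.1   4.76  0.35] w [   0.22   -0.41 -117.95] |d| 10.3
```

Call:
{"op": "jog_arm", "data": {"increments": [{"x": -1.5,"y": 0.8,"z": 0,"wx": 0,"wy": 0,"wz": -8,"claw": 100},{"x": -3,"y": 1.6,"z": 0,"wx": 0,"wy": 0,"wz": -18,"claw": 100},{"x": -4.5,"y": 2.4,"z": 0,"wx": 0,"wy": 0,"wz": -28,"claw": 100},{"x": -6,"y": 3.2,"z": 0,"wx": 0,"wy": 0,"wz": -38,"claw": 100},{"x": -7.5,"y": 4,"z": 0,"wx": 0,"wy": 0,"wz": -48,"claw": 100},{"x": -9.1,"y": 4.8,"z": 0.3,"wx": 0,"wy": 0,"wz": -58,"claw": 100},{"x": -9.1,"y": 4.8,"z": 0.3,"wx": 0,"wy": 0,"wz": -68,"claw": 100},{"x": -9.1,"y": 4.8,"z": 0.3,"wx": 0,"wy": 0,"wz": -78,"claw": 100},{"x": -9.1,"y": 4.8,"z": 0.3,"wx": 0,"wy": 0,"wz": -88,"claw": 100},{"x": -9.1,"y": 4.8,"z": 0.3,"wx": 0,"wy": 0,"wz": -98,"claw": 100}]}}

```text
clock: 35.42
position: [0.455, 0.1586, 0.1851]
tool_rot: [3.136, -0.002, 1.324]
force: [-0.1, -0.7, 0.2]
grip_width: 0.0855
```

```bash
python3 - <<'E'
from h import *
plan([.4555,.159,.185],95.5)
E
```

```text
pos [0.455  0.1586 0.1851] yaw 75.88 -> xyz cm [0.05 0.03 0.01] w [  0.35  -0.07 -19.62] |d| 0.1
```

Call:
{"op": "jog_arm", "data": {"increments": [{"x": 0,"y": 0,"z": 0,"wx": 0.3,"wy": 0,"wz": -10,"claw": 100},{"x": 0,"y": 0,"z": 0,"wx": 0.3,"wy": 0,"wz": -19.6,"claw": 100},{"x": 0,"y": 0,"z": 0,"wx": 0.3,"wy": 0,"wz": -19.6,"claw": 100},{"x": 0,"y": 0,"z": 0,"wx": 0.3,"wy": 0,"wz": -19.6,"claw": 100}]}}

```text
clock: 35.92
position: [0.4549, 0.1585, 0.1849]
tool_rot: [3.141, -0.001, 1.662]
force: [0.4, -1.1, -0.9]
grip_width: 0.0855
```

```bash
python3 - <<'E'
from h import *
f=snap('w25.png',(200,440,120,320),3); s=bot.observe();p=s['position']
print(p,np.degrees(s['tool_rot']),s['clock'],[proj(f,[p[0],p[1],z]).round(1) for z in(.05,.076)])
E
```

```text
[0.45495976 0.15855666 0.18498776] [ 1.79952630e+02 -5.88871336e-02  9.52941215e+01] 35.975 [array([315.6, 183.5]), array([315.6, 190.4])]
```

View pics/z_w25.png

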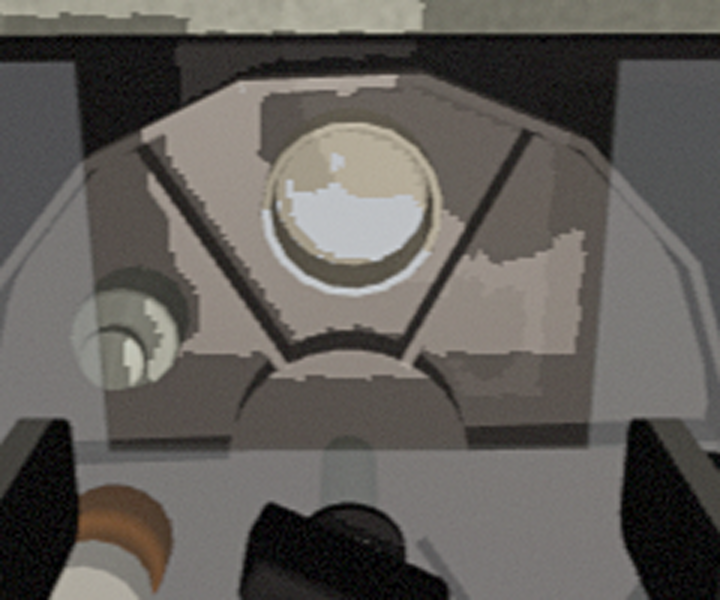

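Call:
{"op": "jog_arm", "data": {"increments": [{"x": 0.1,"y": -0.2,"z": 6,"wx": 0,"wy": 0,"wz": 0,"claw": 100},{"x": 0.1,"y": -0.2,"z": 11,"wx": 0,"wy": 0,"wz": 0,"claw": 100},{"x": 0.1,"y": -0.2,"z": 14,"wx": 0,"wy": 0,"wz": 0,"claw": 100},{"x": 0.1,"y": -0.2,"z": 16,"wx": 0,"wy": 0,"wz": 0,"claw": 100},{"x": 0.1,"y": -0.2,"z": 16,"wx": 0,"wy": 0,"wz": 0,"claw": 100},{"x": 0.1,"y": -0.2,"z": 16,"wx": 0,"wy": 0,"wz": 0,"claw": 100}]}}

```text
clock: 36.72
position: [0.4533, 0.1597, 0.0257]
tool_rot: [3.14, -0.001, 1.662]
force: [0.7, -0.4, 0.4]
grip_width: 0.085
```

```bash
python3 - <<'E'
from h import *
f=snap('w26.png',(100,540,100,400),1.8); s=bot.observe();p=s['position']
print(p,s['clock'],s['force'],[proj(f,[p[0],p[1],z]).round(1) for z in(.05,.076)])
E
```

```text
[0.45349226 0.15979926 0.02589065] 36.775 [-0.31565978 -0.22866925 -0.20152972] [array([316. , 259.5]), array([316.2, 287.9])]
```

View pics/z_w26.png

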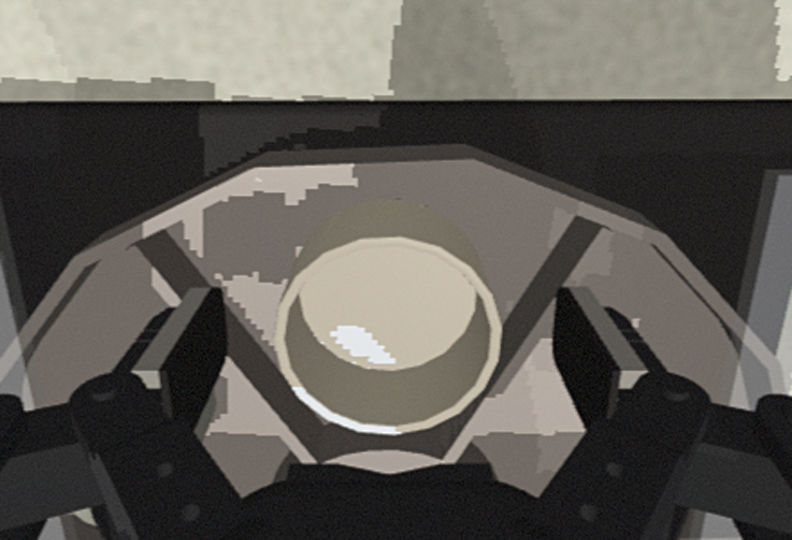

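Call:
{"op": "jog_arm", "data": {"increments": [{"x": 0,"y": 0,"z": 0.1,"wx": 0,"wy": 0,"wz": 0,"claw": 80},{"x": 0,"y": 0,"z": 0.1,"wx": 0,"wy": 0,"wz": 0,"claw": 70},{"x": 0,"y": 0,"z": 0.1,"wx": 0,"wy": 0,"wz": 0,"claw": 60},{"x": 0,"y": 0,"z": 0,"wx": 0,"wy": 0,"wz": 0,"claw": 50},{"x": 0,"y": 0,"z": 0,"wx": 0,"wy": 0,"wz": 0,"claw": 50},{"x": 0,"y": 0,"z": 0,"wx": 0,"wy": 0,"wz": 0,"claw": 50}], "squeeze": 35}}

```text
clock: 37.52
position: [0.4534, 0.1598, 0.0258]
tool_rot: [3.14, -0.001, 1.663]
force: [-0.6, 0.5, 0.3]
grip_width: 0.0553
```

Call:
{"op": "jog_arm", "data": {"increments": [{"x": 0,"y": 0,"z": -1,"wx": 0,"wy": 0,"wz": 0,"claw": 50},{"x": 0,"y": 0,"z": -3,"wx": 0,"wy": 0,"wz": 0,"claw": 50},{"x": 0,"y": 0,"z": -7,"wx": 0,"wy": 0,"wz": 0,"claw": 50},{"x": 0,"y": 0,"z": -12,"wx": 0,"wy": 0,"wz": 0,"claw": 50},{"x": 0,"y": 0,"z": -15,"wx": 0,"wy": 0,"wz": 0,"claw": 50},{"x": 0,"y": 0,"z": -15,"wx": 0,"wy": 0,"wz": 0,"claw": 50}]}}

```text
clock: 38.28
position: [0.4541, 0.16, 0.1782]
tool_rot: [3.136, -0.003, 1.662]
force: [0.1, 0.3, -1.5]
grip_width: 0.0557
```

```bash
python3 - <<'E'
from h import *
f=snap('w27.png',(220,420,180,360),3); s=bot.observe();p=s['position']
print(p,s['clock'],s['force'],s['grip_width'])
plan([.5222,-.2430,.175],50.5)
E
```

```text
[0.45336331 0.15970843 0.17672534] 38.325 [-0.0861736   0.0687648  -2.05905773] 0.05584851473853297
pos [0.4534 0.1597 0.1767] yaw 95.26 -> xyz cm [-40.73   3.16   0.09] w [ 0.14 -0.2  44.76] |d| 40.9
```

View pics/z_w27.png

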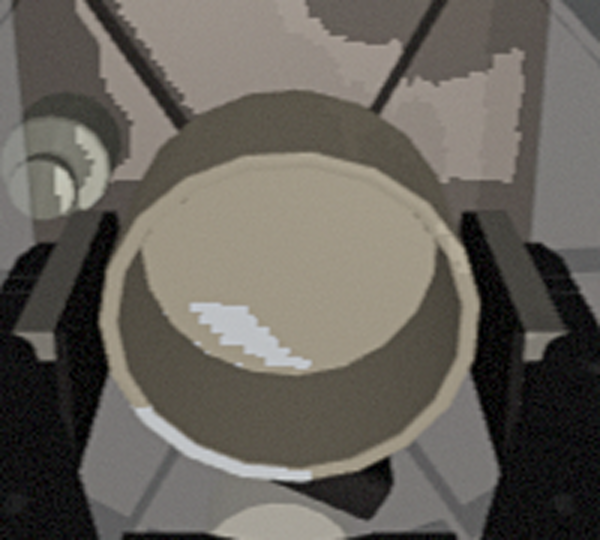

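Call:
{"op": "jog_arm", "data": {"increments": [{"x": -4,"y": 0.3,"z": 0,"wx": 0.1,"wy": -0.2,"wz": 5,"claw": 50},{"x": -9,"y": 0.7,"z": 0,"wx": 0.1,"wy": -0.2,"wz": 11,"claw": 50},{"x": -15,"y": 1,"z": 0,"wx": 0.1,"wy": -0.2,"wz": 18,"claw": 50},{"x": -21,"y": 1.5,"z": 0,"wx": 0.1,"wy": -0.2,"wz": 25,"claw": 50},{"x": -27,"y": 2,"z": 0.1,"wx": 0.1,"wy": -0.2,"wz": 32,"claw": 50},{"x": -33,"y": 2.5,"z": 0.1,"wx": 0.1,"wy": -0.2,"wz": 39,"claw": 50},{"x": -38,"y": 2.9,"z": 0.1,"wx": 0.1,"wy": -0.2,"wz": 44.8,"claw": 50},{"x": -40.7,"y": 3.2,"z": 0.1,"wx": 0.1,"wy": -0.2,"wz": 44.8,"claw": 50},{"x": -40.7,"y": 3.2,"z": 0.1,"wx": 0.1,"wy": -0.2,"wz": 44.8,"claw": 50},{"x": -40.7,"y": 3.2,"z": 0.1,"wx": 0.1,"wy": -0.2,"wz": 44.8,"claw": 50}]}}

```text
clock: 39.58
position: [0.5221, -0.2418, 0.174]
tool_rot: [-3.141, 0.0, 0.881]
force: [-0.4, 0.1, -1.7]
grip_width: 0.0554
```

```bash
python3 - <<'E'
from h import *
s=bot.observe();print(s['clock'],s['force'])
plan([.5224,-.2430,.12],50.5)
E
```

```text
39.575 [-0.43215423  0.1190227  -1.73115642]
pos [ 0.5221 -0.2418  0.174 ] yaw 50.48 -> xyz cm [-0.07  0.1   5.4 ] w [-0.05  0.   -0.02] |d| 5.4
```

Call:
{"op": "jog_arm", "data": {"increments": [{"x": -0.1,"y": 0,"z": 3,"wx": 0,"wy": 0,"wz": 0,"claw": 50},{"x": -0.1,"y": 0,"z": 5.4,"wx": 0,"wy": 0,"wz": 0,"claw": 50},{"x": -0.1,"y": 0,"z": 5.4,"wx": 0,"wy": 0,"wz": 0,"claw": 50},{"x": -0.1,"y": 0,"z": 5.4,"wx": 0,"wy": 0,"wz": 0,"claw": 50}]}}

```text
clock: 40.08
position: [0.5217, -0.2422, 0.1208]
tool_rot: [-3.141, -0.0, 0.882]
force: [0.4, 0.1, -1.0]
grip_width: 0.0558
```

```bash
python3 - <<'E'
from h import *
f=snap('w28.png',(220,420,160,360),3); s=bot.observe();p=s['position']
print(p,s['clock'],s['force'])
c=ray(f,316.5,285.8,p[2]+.0502);print('stack ring if aligned',ring(f,c,.098))
plan([.5224,-.2430,.0738],50.5)
E
```

```text
[ 0.52192453 -0.24239593  0.12104807] 40.125 [ 0.15469648 -0.49732518  0.03266352]
stack ring if aligned (array([273.6, 182.6]), array([358.8, 262.2]))
pos [ 0.5219 -0.2424  0.121 ] yaw 50.51 -> xyz cm [-0.02  0.07  4.72] w [ 0.01 -0.03  0.01] |d| 4.7
```

View pics/z_w28.png

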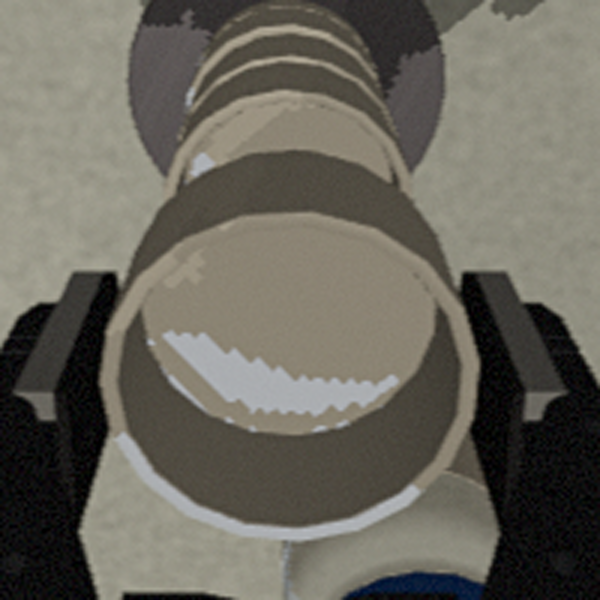

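Call:
{"op": "jog_arm", "data": {"increments": [{"x": 0,"y": 0.25,"z": 1,"wx": 0,"wy": 0,"wz": 0,"claw": 50},{"x": 0,"y": 0.25,"z": 2,"wx": 0,"wy": 0,"wz": 0,"claw": 50},{"x": 0,"y": 0.25,"z": 3,"wx": 0,"wy": 0,"wz": 0,"claw": 50},{"x": 0,"y": 0.25,"z": 4,"wx": 0,"wy": 0,"wz": 0,"claw": 50},{"x": 0,"y": 0.25,"z": 4.4,"wx": 0,"wy": 0,"wz": 0,"claw": 50},{"x": 0,"y": 0.25,"z": 4.4,"wx": 0,"wy": 0,"wz": 0,"claw": 50}]}}

```text
clock: 40.88
position: [0.5237, -0.244, 0.0768]
tool_rot: [-3.141, -0.0, 0.881]
force: [-0.1, -0.4, -0.6]
grip_width: 0.0553
```

Call:
{"op": "jog_arm", "data": {"increments": [{"x": 0,"y": 0,"z": 0.2,"wx": 0,"wy": 0,"wz": 0,"claw": 50},{"x": 0,"y": 0,"z": 0.4,"wx": 0,"wy": 0,"wz": 0,"claw": 50},{"x": 0,"y": 0,"z": 0.4,"wx": 0,"wy": 0,"wz": 0,"claw": 50}]}}

```text
clock: 41.25
position: [0.525, -0.2448, 0.0748]
tool_rot: [3.139, -0.002, 0.881]
force: [-3.4, 2.5, 28.4]
grip_width: 0.0556
```

Contact is at 28 N and z 0.0748, against an expected 0.074, so this cup is seated. Releasing it.

Call:
{"op": "jog_arm", "data": {"increments": [{"x": 0,"y": 0,"z": -0.1,"wx": 0,"wy": 0,"wz": 0,"claw": 70},{"x": 0,"y": 0,"z": -0.1,"wx": 0,"wy": 0,"wz": 0,"claw": 85},{"x": 0,"y": 0,"z": -0.1,"wx": 0,"wy": 0,"wz": 0,"claw": 95},{"x": 0,"y": 0,"z": -0.1,"wx": 0,"wy": 0,"wz": 0,"claw": 95},{"x": 0,"y": 0,"z": -4,"wx": 0,"wy": 0,"wz": 0,"claw": 95},{"x": 0,"y": 0,"z": -9,"wx": 0,"wy": 0,"wz": 0,"claw": 95},{"x": 0,"y": 0,"z": -13,"wx": 0,"wy": 0,"wz": 0,"claw": 95},{"x": 0,"y": 0,"z": -13,"wx": 0,"wy": 0,"wz": 0,"claw": 95}]}}

```text
clock: 42.25
position: [0.5257, -0.2453, 0.2074]
tool_rot: [3.135, -0.003, 0.881]
force: [-0.6, -0.7, -0.7]
grip_width: 0.0811
```

```bash
python3 - <<'E'
from h import *
f=grab('wrist','w29.png');g=grab('scene','s29.png')
im=cv2.imread('pics/s29.png')[140:300,140:300];a=cv2.resize(im,(400,400),interpolation=cv2.INTER_CUBIC)
im=cv2.imread('pics/w29.png')[140:300,240:400];b=cv2.resize(im,(400,400),interpolation=cv2.INTER_CUBIC)
cv2.imwrite('pics/z29.png',np.hstack([a,b]))
s=bot.observe();print(s['clock'],s['force'],s['position'])
c=[.5215,-.2415]
for z in(.046,.072,.098,.124): print(z,ring(f,c,z),ring(g,c,z))
plan([.5550,.1678,.19],-22.4)
E
```

```text
42.35 [-1.06082464  0.06418185 -0.73668136] [ 0.52449395 -0.2444885   0.20454208]
0.046 (array([288.8, 145.6]), array([341. , 196.9])) (array([207.9, 218.3]), array([234. , 233.4]))
0.072 (array([286.8, 149.2]), array([343.1, 204.2])) (array([206.2, 208.5]), array([232.7, 223.5]))
0.098 (array([284.4, 153.5]), array([345.6, 212.8])) (array([204.4, 198.6]), array([231.3, 213.3]))
0.124 (array([281.5, 158.6]), array([348.5, 223. ])) (array([202.6, 188.3]), array([229.8, 202.7]))
pos [ 0.5245 -0.2445  0.2045] yaw 50.5 -> xyz cm [ 33.75 -23.88   1.45] w [ 7.00e-02 -1.90e-01  7.29e+01] |d| 41.4
```

View pics/z29.png

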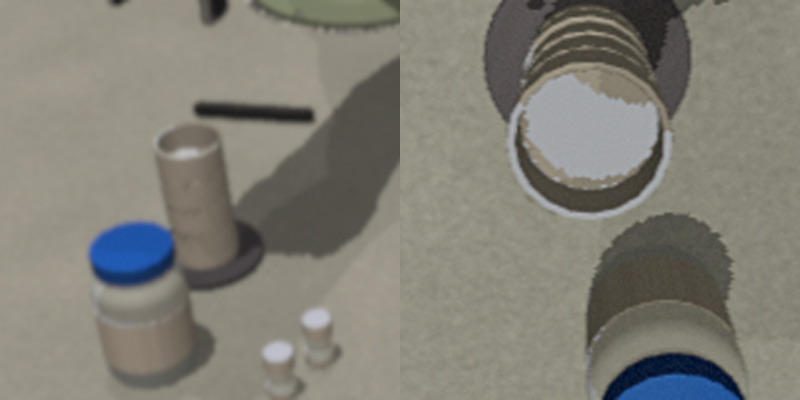

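Call:
{"op": "jog_arm", "data": {"increments": [{"x": 4,"y": -2.8,"z": 0,"wx": 0.1,"wy": -0.2,"wz": 7,"claw": 80},{"x": 9,"y": -6.3,"z": 0,"wx": 0.1,"wy": -0.2,"wz": 15,"claw": 60},{"x": 14,"y": -9.9,"z": 0.5,"wx": 0.1,"wy": -0.2,"wz": 24,"claw": 60},{"x": 19,"y": -13.4,"z": 1,"wx": 0.1,"wy": -0.2,"wz": 33,"claw": 60},{"x": 24,"y": -17,"z": 1.4,"wx": 0.1,"wy": -0.2,"wz": 43,"claw": 60},{"x": 29,"y": -20.5,"z": 1.4,"wx": 0.1,"wy": -0.2,"wz": 53,"claw": 60},{"x": 32.5,"y": -22.9,"z": 1.4,"wx": 0.1,"wy": -0.2,"wz": 63,"claw": 60},{"x": 33.8,"y": -23.9,"z": 1.4,"wx": 0.1,"wy": -0.2,"wz": 72.9,"claw": 60},{"x": 33.8,"y": -23.9,"z": 1.4,"wx": 0.1,"wy": -0.2,"wz": 72.9,"claw": 60},{"x": 33.8,"y": -23.9,"z": 1.4,"wx": 0.1,"wy": -0.2,"wz": 72.9,"claw": 60}]}}

```text
clock: 43.6
position: [0.5549, 0.167, 0.19]
tool_rot: [3.141, 0.001, -0.388]
force: [0.3, -0.6, 0.6]
grip_width: 0.0512
```

```bash
python3 - <<'E'
from h import *
f=snap('w30.png',(160,480,80,320),2.5); s=bot.observe();p=s['position']
print(p,np.degrees(s['tool_rot']),s['clock'],s['qpos'][6],proj(f,[p[0],p[1],.138]))
E
```

```text
[0.55504921 0.16690859 0.19024676] [ 1.79984917e+02  3.45899879e-02 -2.23013949e+01] 43.65 -0.32698907284354733 [315.38241522 212.40249848]
```

View pics/z_w30.png

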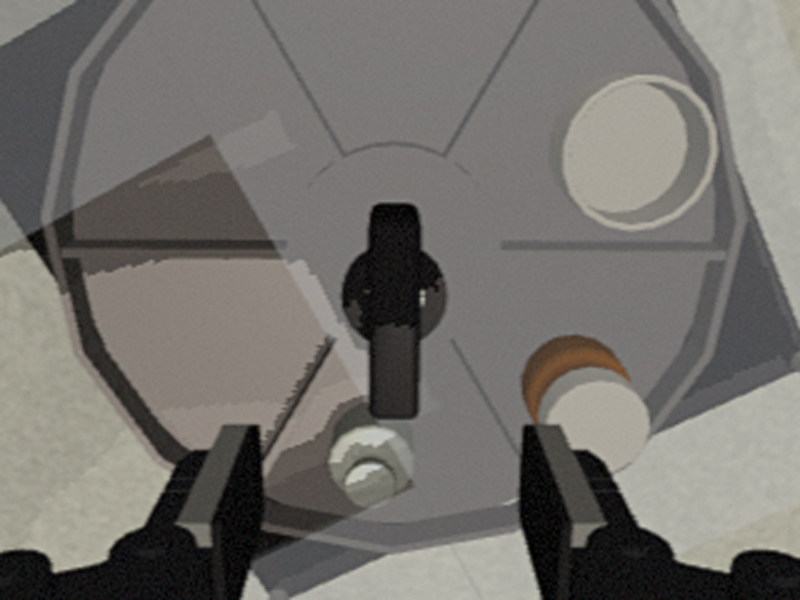

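```bash
python3 - <<'E'
from h import *
f=grab('wrist')
b=ray(f,317.6,207.6,.138);print('bar',b)
c=np.array([.5548,.1682])
for n,u,v,z in [('L',641,152,.076),('jar',598,420,.082),('wt',370,480,.074)]:
    q=ray(f,u/2.5+160,v/2.5+80,z);d=q[:2]-c;print(n,q.round(4),np.hypot(*d).round(4),np.degrees(np.arctan2(d[1],d[0]))%360)
E
```

```text
bar [0.55814569 0.16961805 0.138     ]
L [0.656  0.1753 0.076 ] 0.1014 4.006466065648943
jar [0.6092 0.0838 0.082 ] 0.1004 302.8027939892247
wt [0.5148 0.0889 0.074 ] 0.0888 243.25824291717453
```

Call:
{"op": "jog_arm", "data": {"increments": [{"x": 0.1,"y": -0.1,"z": 5,"wx": 0,"wy": 0,"wz": 0,"claw": 60},{"x": 0.1,"y": -0.1,"z": 9,"wx": 0,"wy": 0,"wz": 0,"claw": 55},{"x": 0.1,"y": -0.1,"z": 10.5,"wx": 0,"wy": 0,"wz": 0,"claw": 50},{"x": 0.1,"y": -0.1,"z": 10.5,"wx": 0,"wy": 0,"wz": 0,"claw": 30},{"x": 0.1,"y": -0.1,"z": 10.5,"wx": 0,"wy": 0,"wz": 0,"claw": 10},{"x": 0.1,"y": -0.1,"z": 10.5,"wx": 0,"wy": 0,"wz": 0,"claw": 5},{"x": 0.1,"y": -0.1,"z": 10.5,"wx": 0,"wy": 0,"wz": 0,"claw": 5},{"x": 0.1,"y": -0.1,"z": 10.5,"wx": 0,"wy": 0,"wz": 0,"claw": 5}]}}

```text
clock: 44.7
position: [0.5562, 0.1676, 0.0868]
tool_rot: [-3.141, 0.001, -0.39]
force: [-5.8, -0.9, -1.3]
grip_width: 0.0157
```

Call:
{"op": "jog_arm", "data": {"increments": [{"x": 0,"y": 0,"z": 0,"wx": 0,"wy": 0,"wz": -3,"claw": 5},{"x": 0,"y": 0,"z": 0,"wx": 0,"wy": 0,"wz": -10,"claw": 5},{"x": 0,"y": 0,"z": 0,"wx": 0,"wy": 0,"wz": -18,"claw": 5},{"x": 0,"y": 0,"z": 0,"wx": 0,"wy": 0,"wz": -27,"claw": 5},{"x": 0,"y": 0,"z": 0,"wx": 0,"wy": 0,"wz": -36,"claw": 5},{"x": 0,"y": 0,"z": 0,"wx": 0,"wy": 0,"wz": -44,"claw": 5},{"x": 0,"y": 0,"z": 0,"wx": 0,"wy": 0,"wz": -50,"claw": 5},{"x": 0,"y": 0,"z": 0,"wx": 0,"wy": 0,"wz": -54,"claw": 5},{"x": 0,"y": 0,"z": 0,"wx": 0,"wy": 0,"wz": -55,"claw": 5},{"x": 0,"y": 0,"z": 0,"wx": 0,"wy": 0,"wz": -55,"claw": 5}]}}

```text
clock: 45.95
position: [0.5562, 0.1675, 0.0869]
tool_rot: [-3.141, -0.0, 0.571]
force: [4.8, 1.7, -26.1]
grip_width: 0.015
```

Call:
{"op": "jog_arm", "data": {"increments": [{"x": 0,"y": 0,"z": 0,"wx": 0,"wy": 0,"wz": -3,"claw": 5},{"x": 0,"y": 0,"z": 0,"wx": 0,"wy": 0,"wz": -10,"claw": 5},{"x": 0,"y": 0,"z": 0,"wx": 0,"wy": 0,"wz": -18,"claw": 5},{"x": 0,"y": 0,"z": 0,"wx": 0,"wy": 0,"wz": -27,"claw": 5},{"x": 0,"y": 0,"z": 0,"wx": 0,"wy": 0,"wz": -36,"claw": 5},{"x": 0,"y": 0,"z": 0,"wx": 0,"wy": 0,"wz": -44,"claw": 5},{"x": 0,"y": 0,"z": 0,"wx": 0,"wy": 0,"wz": -50,"claw": 5},{"x": 0,"y": 0,"z": 0,"wx": 0,"wy": 0,"wz": -54,"claw": 5},{"x": 0,"y": 0,"z": 0,"wx": 0,"wy": 0,"wz": -55,"claw": 5},{"x": 0,"y": 0,"z": 0,"wx": 0,"wy": 0,"wz": -55,"claw": 5}]}}

```text
clock: 47.2
position: [0.5562, 0.1676, 0.0869]
tool_rot: [3.141, -0.0, 1.532]
force: [5.6, 4.5, -28.0]
grip_width: 0.0151
```

Call:
{"op": "jog_arm", "data": {"increments": [{"x": 0,"y": 0,"z": 0,"wx": 0,"wy": 0,"wz": 0,"claw": 20},{"x": 0,"y": 0,"z": 0,"wx": 0,"wy": 0,"wz": 0,"claw": 40},{"x": 0,"y": 0,"z": 0,"wx": 0,"wy": 0,"wz": 0,"claw": 60},{"x": 0,"y": 0,"z": 0,"wx": 0,"wy": 0,"wz": 0,"claw": 60},{"x": 0,"y": 0,"z": -4,"wx": 0,"wy": 0,"wz": 0,"claw": 60},{"x": 0,"y": 0,"z": -8,"wx": 0,"wy": 0,"wz": 0,"claw": 60},{"x": 0,"y": 0,"z": -10,"wx": 0,"wy": 0,"wz": 0,"claw": 60}]}}

```text
clock: 48.08
position: [0.5569, 0.1676, 0.1891]
tool_rot: [3.139, -0.001, 1.532]
force: [-0.4, 0.3, 0.8]
grip_width: 0.0509
```

```bash
python3 - <<'E'
from h import *
f=snap('w31.png',(160,480,80,320),2.5)
s=bot.observe();print(s['clock'],s['force'],s['grip_width'],s['qpos'][6])
plan([.5552,.168,.19],-92)
E
```

```text
48.125 [0.51628982 0.41756284 2.77102876] 0.050962131738087765 1.2352949035530183
pos [0.5576 0.1678 0.1909] yaw 87.75 -> xyz cm [ 0.01 -0.24  0.09] w [ -0.18  -0.37 179.75] |d| 0.3
```

View pics/z_w31.png

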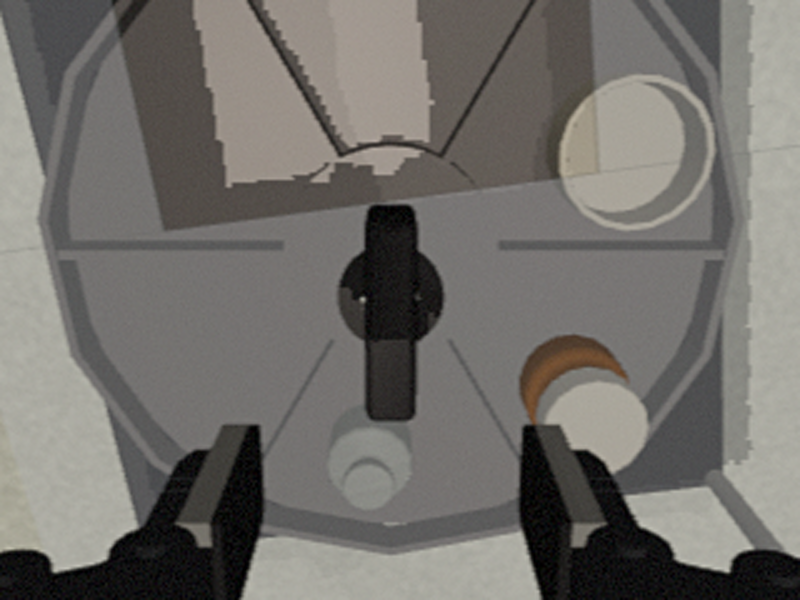

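Call:
{"op": "jog_arm", "data": {"increments": [{"x": 0,"y": -0.2,"z": 0,"wx": 0,"wy": 0,"wz": 10,"claw": 60},{"x": 0,"y": -0.2,"z": 0,"wx": 0,"wy": 0,"wz": 20,"claw": 60},{"x": 0,"y": -0.2,"z": 0,"wx": 0,"wy": 0,"wz": 30,"claw": 60},{"x": 0,"y": -0.2,"z": 0,"wx": 0,"wy": 0,"wz": 40,"claw": 60},{"x": 0,"y": -0.2,"z": 0,"wx": 0,"wy": 0,"wz": 50,"claw": 60},{"x": 0,"y": -0.2,"z": 0,"wx": 0,"wy": 0,"wz": 60,"claw": 60},{"x": 0,"y": -0.2,"z": 0,"wx": 0,"wy": 0,"wz": 70,"claw": 60},{"x": 0,"y": -0.2,"z": 0,"wx": 0,"wy": 0,"wz": 80,"claw": 60},{"x": 0,"y": -0.2,"z": 0,"wx": 0,"wy": 0,"wz": 90,"claw": 60},{"x": 0,"y": -0.2,"z": 0,"wx": 0,"wy": 0,"wz": 100,"claw": 60}]}}

```text
clock: 49.38
position: [0.5555, 0.1679, 0.1907]
tool_rot: [-3.139, -0.003, -0.22]
force: [0.3, 0.1, 0.1]
grip_width: 0.0513
```

```bash
python3 - <<'E'
from h import *
plan([.5552,.168,.19],-92.2)
E
```

```text
pos [0.5555 0.1679 0.1907] yaw -12.58 -> xyz cm [-0.03 -0.01  0.07] w [-2.600e-01 -7.000e-02  7.962e+01] |d| 0.1
```

Call:
{"op": "jog_arm", "data": {"increments": [{"x": 0,"y": 0,"z": 0,"wx": -0.2,"wy": 0,"wz": 10,"claw": 60},{"x": 0,"y": 0,"z": 0,"wx": -0.2,"wy": 0,"wz": 20,"claw": 60},{"x": 0,"y": 0,"z": 0,"wx": -0.2,"wy": 0,"wz": 30,"claw": 60},{"x": 0,"y": 0,"z": 0,"wx": -0.2,"wy": 0,"wz": 40,"claw": 60},{"x": 0,"y": 0,"z": 0,"wx": -0.2,"wy": 0,"wz": 50,"claw": 60},{"x": 0,"y": 0,"z": 0,"wx": -0.2,"wy": 0,"wz": 60,"claw": 60},{"x": 0,"y": 0,"z": 0,"wx": -0.2,"wy": 0,"wz": 70,"claw": 60},{"x": 0,"y": 0,"z": 0,"wx": -0.2,"wy": 0,"wz": 79.6,"claw": 60},{"x": 0,"y": 0,"z": 0,"wx": -0.2,"wy": 0,"wz": 79.6,"claw": 60},{"x": 0,"y": 0,"z": 0,"wx": -0.2,"wy": 0,"wz": 79.6,"claw": 60}]}}

```text
clock: 50.62
position: [0.5554, 0.1679, 0.1906]
tool_rot: [-3.14, -0.0, -1.605]
force: [-0.3, 0.5, -0.4]
grip_width: 0.0514
```

```bash
python3 - <<'E'
from h import *
f=snap('w32.png',(160,480,80,320),2.5)
s=bot.observe();p=s['position'];print(p,np.degrees(s['tool_rot']),s['clock'],s['qpos'][6],proj(f,[p[0],p[1],.138]))
E
```

```text
[0.55544198 0.16784662 0.19068557] [-1.79920601e+02 -6.75292559e-03 -9.19944474e+01] 50.675 -1.386641933842235 [316.29276764 212.42046957]
```

View pics/z_w32.png

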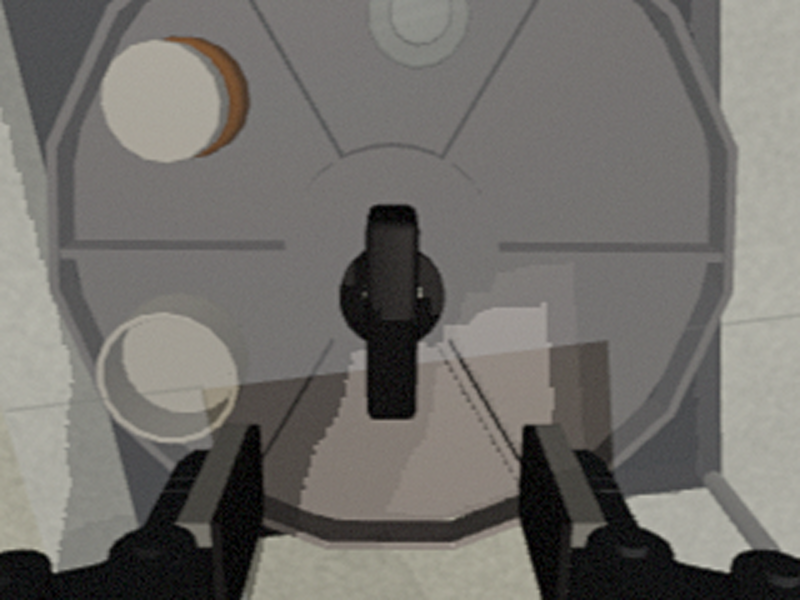

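```bash
python3 - <<'E'
from h import *
f=grab('wrist')
c=np.array([.5548,.1682])
for n,u,v,z in [('L',168,377,.076),('jar',163,100,.082)]:
    q=ray(f,u/2.5+160,v/2.5+80,z);d=q[:2]-c;print(n,q.round(4),np.hypot(*d).round(4),np.degrees(np.arctan2(d[1],d[0]))%360)
E
```

```text
L [0.5175 0.2565 0.076 ] 0.0958 112.87812566936333
jar [0.6226 0.244  0.082 ] 0.1017 48.22001108434856
```

Call:
{"op": "jog_arm", "data": {"increments": [{"x": 0,"y": 0,"z": 5,"wx": 0,"wy": 0,"wz": 0,"claw": 60},{"x": 0,"y": 0,"z": 9,"wx": 0,"wy": 0,"wz": 0,"claw": 55},{"x": 0,"y": 0,"z": 10.5,"wx": 0,"wy": 0,"wz": 0,"claw": 50},{"x": 0,"y": 0,"z": 10.5,"wx": 0,"wy": 0,"wz": 0,"claw": 30},{"x": 0,"y": 0,"z": 10.5,"wx": 0,"wy": 0,"wz": 0,"claw": 10},{"x": 0,"y": 0,"z": 10.5,"wx": 0,"wy": 0,"wz": 0,"claw": 5},{"x": 0,"y": 0,"z": 10.5,"wx": 0,"wy": 0,"wz": 0,"claw": 5},{"x": 0,"y": 0,"z": 10.5,"wx": 0,"wy": 0,"wz": 0,"claw": 5}]}}

```text
clock: 51.72
position: [0.5564, 0.1676, 0.0871]
tool_rot: [-3.138, 0.001, -1.606]
force: [-1.4, -2.8, 8.7]
grip_width: 0.0152
```

Call:
{"op": "jog_arm", "data": {"increments": [{"x": 0,"y": 0,"z": 0,"wx": 0,"wy": 0,"wz": -4,"claw": 5},{"x": 0,"y": 0,"z": 0,"wx": 0,"wy": 0,"wz": -12,"claw": 5},{"x": 0,"y": 0,"z": 0,"wx": 0,"wy": 0,"wz": -21,"claw": 5},{"x": 0,"y": 0,"z": 0,"wx": 0,"wy": 0,"wz": -31,"claw": 5},{"x": 0,"y": 0,"z": 0,"wx": 0,"wy": 0,"wz": -41,"claw": 5},{"x": 0,"y": 0,"z": 0,"wx": 0,"wy": 0,"wz": -51,"claw": 5},{"x": 0,"y": 0,"z": 0,"wx": 0,"wy": 0,"wz": -61,"claw": 5},{"x": 0,"y": 0,"z": 0,"wx": 0,"wy": 0,"wz": -69,"claw": 5},{"x": 0,"y": 0,"z": 0,"wx": 0,"wy": 0,"wz": -72,"claw": 5},{"x": 0,"y": 0,"z": 0,"wx": 0,"wy": 0,"wz": -72,"claw": 5}]}}

```text
clock: 52.98
position: [0.5563, 0.1677, 0.0872]
tool_rot: [-3.14, -0.003, -0.35]
force: [2.5, -0.2, -11.8]
grip_width: 0.0155
```

Call:
{"op": "jog_arm", "data": {"increments": [{"x": 0,"y": 0,"z": 0,"wx": 0,"wy": 0,"wz": 0,"claw": 20},{"x": 0,"y": 0,"z": 0,"wx": 0,"wy": 0,"wz": 0,"claw": 40},{"x": 0,"y": 0,"z": 0,"wx": 0,"wy": 0,"wz": 0,"claw": 60},{"x": 0,"y": 0,"z": 0,"wx": 0,"wy": 0,"wz": 0,"claw": 60},{"x": 0,"y": 0,"z": -5,"wx": 0,"wy": 0,"wz": 0,"claw": 60},{"x": 0,"y": 0,"z": -10,"wx": 0,"wy": 0,"wz": 0,"claw": 80},{"x": 0,"y": 0,"z": -10,"wx": 0,"wy": 0,"wz": 0,"claw": 100}]}}

```text
clock: 53.85
position: [0.5576, 0.168, 0.1905]
tool_rot: [-3.136, -0.007, -0.35]
force: [0.0, 0.7, -0.9]
grip_width: 0.0837
```

```bash
python3 - <<'E'
from h import *
s=bot.observe();print(s['clock'],s['force'],s['grip_width'],s['qpos'][6])
plan([.4555,.159,.185],95.5)
E
```

```text
53.85 [ 0.00313334  0.67211967 -0.91757474] 0.08365186395752046 -0.37585275441130167
pos [0.5576 0.168  0.1905] yaw -20.07 -> xyz cm [-9.29  4.35  0.47] w [   0.18   -0.55 -115.57] |d| 10.3
```

Call:
{"op": "jog_arm", "data": {"increments": [{"x": -1.5,"y": 0.8,"z": 0,"wx": 0,"wy": 0,"wz": -8,"claw": 100},{"x": -3,"y": 1.6,"z": 0,"wx": 0,"wy": 0,"wz": -18,"claw": 100},{"x": -4.5,"y": 2.4,"z": 0,"wx": 0,"wy": 0,"wz": -28,"claw": 100},{"x": -6,"y": 3,"z": 0,"wx": 0,"wy": 0,"wz": -38,"claw": 100},{"x": -7.5,"y": 3.6,"z": 0,"wx": 0,"wy": 0,"wz": -48,"claw": 100},{"x": -9.3,"y": 4.3,"z": 0.4,"wx": 0,"wy": 0,"wz": -58,"claw": 100},{"x": -9.3,"y": 4.3,"z": 0.4,"wx": 0,"wy": 0,"wz": -68,"claw": 100},{"x": -9.3,"y": 4.3,"z": 0.4,"wx": 0,"wy": 0,"wz": -78,"claw": 100},{"x": -9.3,"y": 4.3,"z": 0.4,"wx": 0,"wy": 0,"wz": -88,"claw": 100},{"x": -9.3,"y": 4.3,"z": 0.4,"wx": 0,"wy": 0,"wz": -98,"claw": 100}]}}

```text
clock: 55.1
position: [0.4552, 0.1594, 0.1852]
tool_rot: [3.135, -0.004, 1.366]
force: [-0.5, 0.2, 0.1]
grip_width: 0.0853
```

```bash
python3 - <<'E'
from h import *
plan([.4555,.159,.185],95.4)
E
```

```text
pos [0.4552 0.1594 0.1852] yaw 78.26 -> xyz cm [-0.04  0.03  0.02] w [  0.41  -0.18 -17.15] |d| 0.1
```

Call:
{"op": "jog_arm", "data": {"increments": [{"x": 0,"y": 0,"z": 0,"wx": 0.4,"wy": -0.2,"wz": -10,"claw": 100},{"x": 0,"y": 0,"z": 0,"wx": 0.4,"wy": -0.2,"wz": -17.2,"claw": 100},{"x": 0,"y": 0,"z": 0,"wx": 0.4,"wy": -0.2,"wz": -17.2,"claw": 100},{"x": 0,"y": 0,"z": 0,"wx": 0.4,"wy": -0.2,"wz": -17.2,"claw": 100}]}}

```text
clock: 55.6
position: [0.4551, 0.1593, 0.185]
tool_rot: [-3.141, 0.0, 1.663]
force: [0.5, -0.1, 0.1]
grip_width: 0.085
```

```bash
python3 - <<'E'
from h import *
f=snap('w33.png',(200,440,120,320),3); s=bot.observe();p=s['position']
print(p,np.degrees(s['tool_rot']),s['clock'],[proj(f,[p[0],p[1],z]).round(1) for z in(.05,.076)])
E
```

```text
[0.45513461 0.15941193 0.18508093] [-1.79994819e+02  2.57812522e-02  9.53087628e+01] 55.65 [array([315.8, 183.6]), array([315.8, 190.5])]
```

View pics/z_w33.png

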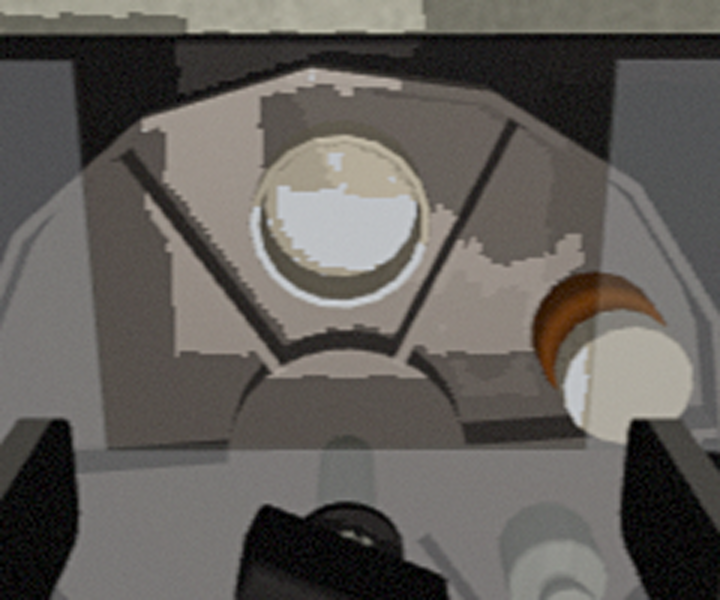

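Call:
{"op": "jog_arm", "data": {"increments": [{"x": -0.2,"y": 0.1,"z": 6,"wx": 0,"wy": 0,"wz": 0,"claw": 100},{"x": -0.2,"y": 0.1,"z": 11,"wx": 0,"wy": 0,"wz": 0,"claw": 100},{"x": -0.2,"y": 0.1,"z": 14,"wx": 0,"wy": 0,"wz": 0,"claw": 100},{"x": -0.2,"y": 0.1,"z": 16,"wx": 0,"wy": 0,"wz": 0,"claw": 100},{"x": -0.2,"y": 0.1,"z": 16,"wx": 0,"wy": 0,"wz": 0,"claw": 100},{"x": -0.2,"y": 0.1,"z": 16,"wx": 0,"wy": 0,"wz": 0,"claw": 100}]}}

```text
clock: 56.4
position: [0.4566, 0.1575, 0.0258]
tool_rot: [3.141, 0.0, 1.663]
force: [0.2, 1.7, 0.7]
grip_width: 0.0853
```

```bash
python3 - <<'E'
from h import *
f=snap('w34.png',(100,540,100,400),1.8); s=bot.observe();p=s['position']
print(p,s['clock'],s['force'],[proj(f,[p[0],p[1],z]).round(1) for z in(.05,.076)])
E
```

```text
[0.45680822 0.15766168 0.02598596] 56.45 [0.79973862 1.04977638 0.70049887] [array([315.9, 259.3]), array([316. , 287.6])]
```

View pics/z_w34.png

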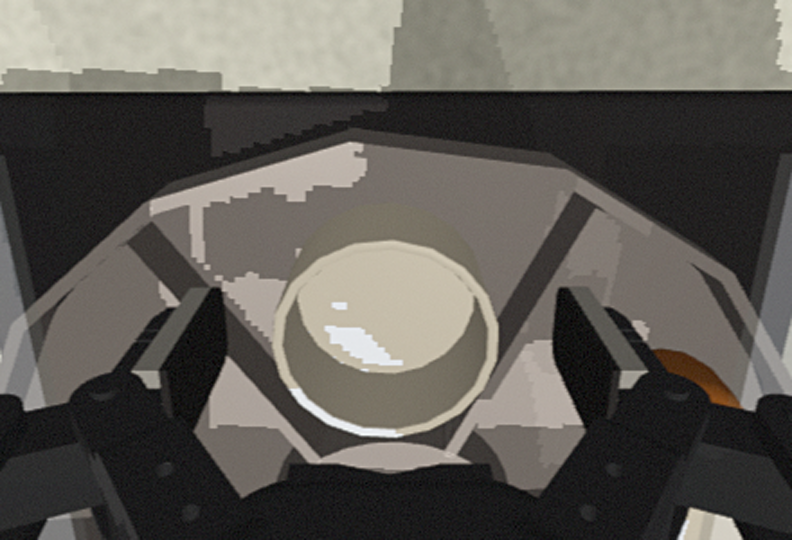

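Call:
{"op": "jog_arm", "data": {"increments": [{"x": -0.1,"y": 0,"z": 0.1,"wx": 0,"wy": 0,"wz": 0,"claw": 80},{"x": -0.1,"y": 0,"z": 0.1,"wx": 0,"wy": 0,"wz": 0,"claw": 70},{"x": -0.1,"y": 0,"z": 0.1,"wx": 0,"wy": 0,"wz": 0,"claw": 60},{"x": -0.1,"y": 0,"z": 0,"wx": 0,"wy": 0,"wz": 0,"claw": 50},{"x": -0.1,"y": 0,"z": 0,"wx": 0,"wy": 0,"wz": 0,"claw": 50},{"x": -0.1,"y": 0,"z": 0,"wx": 0,"wy": 0,"wz": 0,"claw": 50}], "squeeze": 35}}

```text
clock: 57.2
position: [0.4569, 0.1566, 0.0259]
tool_rot: [3.141, 0.0, 1.663]
force: [-0.3, -0.7, -0.9]
grip_width: 0.0548
```

Call:
{"op": "jog_arm", "data": {"increments": [{"x": 0,"y": 0,"z": -1,"wx": 0,"wy": 0,"wz": 0,"claw": 50},{"x": 0,"y": 0,"z": -3,"wx": 0,"wy": 0,"wz": 0,"claw": 50},{"x": 0,"y": 0,"z": -7,"wx": 0,"wy": 0,"wz": 0,"claw": 50},{"x": 0,"y": 0,"z": -12,"wx": 0,"wy": 0,"wz": 0,"claw": 50},{"x": 0,"y": 0,"z": -16,"wx": 0,"wy": 0,"wz": 0,"claw": 50},{"x": 0,"y": 0,"z": -16,"wx": 0,"wy": 0,"wz": 0,"claw": 50}]}}

```text
clock: 57.95
position: [0.4579, 0.1572, 0.189]
tool_rot: [3.136, -0.002, 1.663]
force: [0.0, -0.5, -1.8]
grip_width: 0.0544
```

```bash
python3 - <<'E'
from h import *
f=snap('w35.png',(220,420,180,360),3); s=bot.observe();p=s['position']
print(p,s['clock'],s['force'],s['grip_width'])
plan([.524,-.244,.185],50.5)
E
```

```text
[0.45706039 0.15691502 0.18726076] 58.0 [ 0.37524205 -0.25158917 -1.47861691] 0.05445826954312301
pos [0.4571 0.1569 0.1873] yaw 95.28 -> xyz cm [-40.54   2.97   0.19] w [ 0.16 -0.13 44.78] |d| 40.6
```

View pics/z_w35.png

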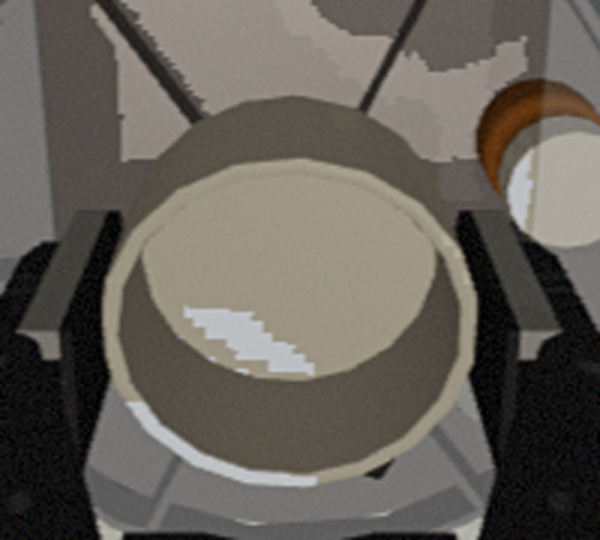

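Call:
{"op": "jog_arm", "data": {"increments": [{"x": -4,"y": 0.3,"z": 0,"wx": 0.1,"wy": -0.1,"wz": 5,"claw": 50},{"x": -9,"y": 0.7,"z": 0,"wx": 0.1,"wy": -0.1,"wz": 11,"claw": 50},{"x": -15,"y": 1,"z": 0,"wx": 0.1,"wy": -0.1,"wz": 18,"claw": 50},{"x": -21,"y": 1.5,"z": 0,"wx": 0.1,"wy": -0.1,"wz": 25,"claw": 50},{"x": -27,"y": 2,"z": 0.1,"wx": 0.1,"wy": -0.1,"wz": 32,"claw": 50},{"x": -33,"y": 2.4,"z": 0.1,"wx": 0.1,"wy": -0.1,"wz": 39,"claw": 50},{"x": -38,"y": 2.8,"z": 0.1,"wx": 0.1,"wy": -0.1,"wz": 44.8,"claw": 50},{"x": -40.5,"y": 2.9,"z": 0.1,"wx": 0.1,"wy": -0.1,"wz": 44.8,"claw": 50},{"x": -40.5,"y": 2.9,"z": 0.1,"wx": 0.1,"wy": -0.1,"wz": 44.8,"claw": 50},{"x": -40.5,"y": 2.9,"z": 0.1,"wx": 0.1,"wy": -0.1,"wz": 44.8,"claw": 50}]}}

```text
clock: 59.25
position: [0.5229, -0.2428, 0.1851]
tool_rot: [-3.141, -0.001, 0.882]
force: [0.3, 0.3, -0.8]
grip_width: 0.0543
```

```bash
python3 - <<'E'
from h import *
s=bot.observe();print(s['clock'],s['force'],s['grip_width'])
plan([.5235,-.2437,.147],50.5)
E
```

```text
59.25 [ 0.31621722  0.33280131 -0.8123758 ] 0.05426816508711122
pos [ 0.5229 -0.2428  0.1851] yaw 50.51 -> xyz cm [-0.03  0.11  3.81] w [-0.05 -0.03  0.01] |d| 3.8
```

Call:
{"op": "jog_arm", "data": {"increments": [{"x": 0,"y": 0.1,"z": 2,"wx": 0,"wy": 0,"wz": 0,"claw": 50},{"x": 0,"y": 0.1,"z": 3.8,"wx": 0,"wy": 0,"wz": 0,"claw": 50},{"x": 0,"y": 0.1,"z": 3.8,"wx": 0,"wy": 0,"wz": 0,"claw": 50},{"x": 0,"y": 0.1,"z": 3.8,"wx": 0,"wy": 0,"wz": 0,"claw": 50}]}}

```text
clock: 59.75
position: [0.5238, -0.2433, 0.1475]
tool_rot: [-3.141, -0.001, 0.882]
force: [-0.2, -0.1, -0.9]
grip_width: 0.0544
```

```bash
python3 - <<'E'
from h import *
f=snap('w36.png',(220,420,160,360),3); s=bot.observe();p=s['position']
print(p,s['clock'],s['force'])
c=ray(f,316.7,287.5,p[2]+.0501);print('stack ring if aligned',ring(f,c,.124))
plan([.5235,-.2437,.0999],50.5)
E
```

```text
[ 0.52390909 -0.24341245  0.14770311] 59.8 [ 0.64564554 -0.61281561 -1.01146397]
stack ring if aligned (array([273.9, 183.8]), array([358.7, 263. ]))
pos [ 0.5239 -0.2434  0.1477] yaw 50.52 -> xyz cm [-0.05 -0.01  4.78] w [-0.01 -0.05  0.02] |d| 4.8
```

View pics/z_w36.png

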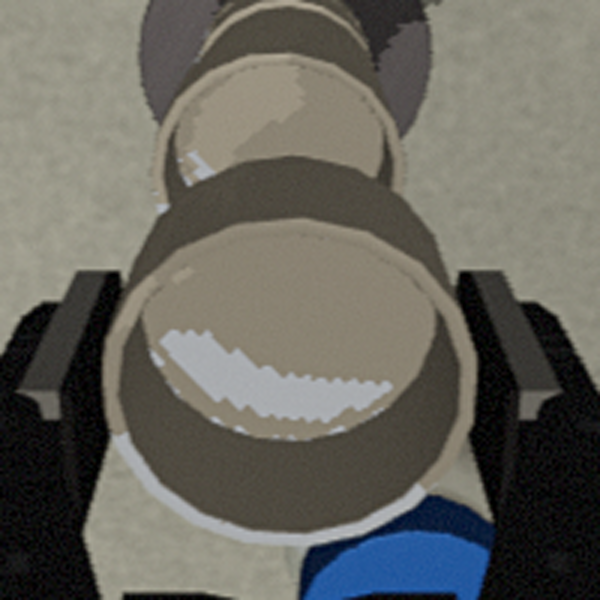

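```bash
python3 - <<'E'
from h import *
g=grab('scene','s36.png');t=grab('top','t36.png')
a=cv2.resize(cv2.imread('pics/s36.png')[120:290,140:310],(400,400),interpolation=cv2.INTER_CUBIC)
b=cv2.resize(cv2.imread('pics/t36.png')[180:300,370:490],(400,400),interpolation=cv2.INTER_CUBIC)
cv2.imwrite('pics/z36.png',np.hstack([a,b]))
E
```

```text
(no output)
```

View pics/z36.png

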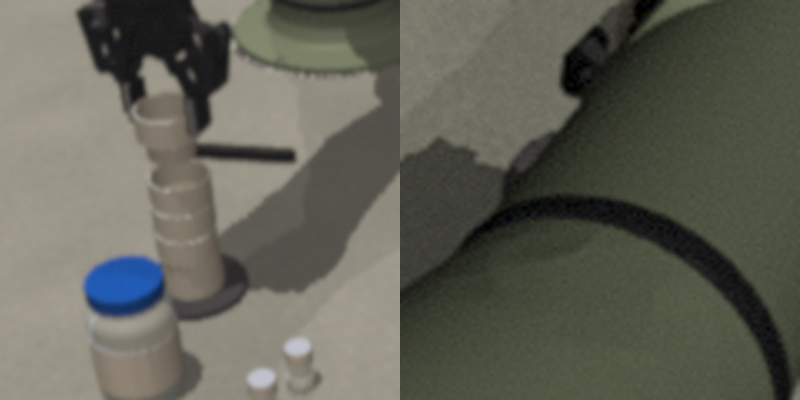

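```bash
python3 - <<'E'
from h import *
g=grab('scene')
im=cv2.imread('pics/s36.png')[155:265,180:260]
im2=cv2.imread('pics/s29.png')[155:265,180:260]
cv2.imwrite('pics/z37.png',np.hstack([cv2.resize(i,None,fx=5,fy=5,interpolation=cv2.INTER_CUBIC) for i in(im2,im)]))
for z in(.046,.072,.098,.124): print(z,ring(g,[.5215,-.2415],z))
E
```

```text
0.046 (array([207.9, 218.3]), array([234. , 233.4]))
0.072 (array([206.2, 208.5]), array([232.7, 223.5]))
0.098 (array([204.4, 198.6]), array([231.3, 213.3]))
0.124 (array([202.6, 188.3]), array([229.8, 202.7]))
```

View pics/z37.png

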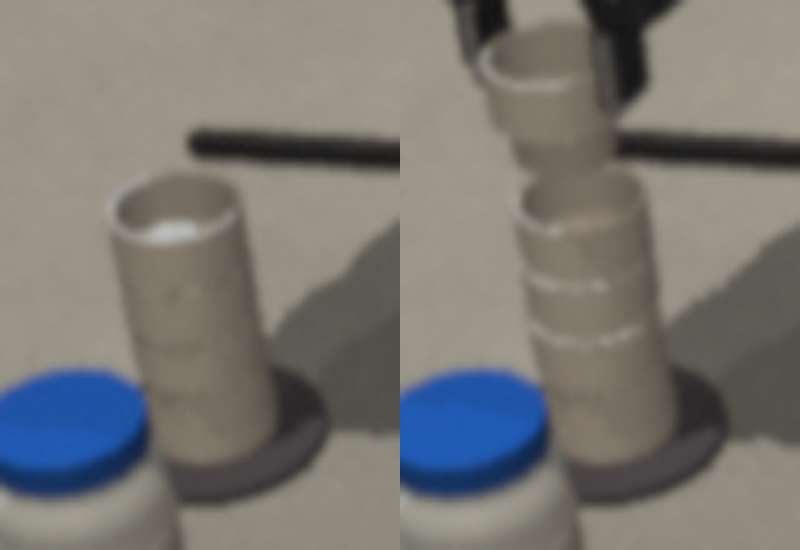

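Call:
{"op": "jog_arm", "data": {"increments": [{"x": -0.15,"y": -0.5,"z": 0,"wx": 0,"wy": 0,"wz": 0,"claw": 50},{"x": -0.15,"y": -0.5,"z": 0.3,"wx": 0,"wy": 0,"wz": 0,"claw": 50},{"x": -0.15,"y": -0.5,"z": 0.3,"wx": 0,"wy": 0,"wz": 0,"claw": 50}]}}

```text
clock: 60.32
position: [0.5189, -0.2413, 0.1445]
tool_rot: [-3.141, -0.001, 0.882]
force: [-0.2, 1.0, -1.4]
grip_width: 0.0545
```

```bash
python3 - <<'E'
from h import *
f=snap('w38.png',(220,420,160,360),3); s=bot.observe();p=s['position']
print(p,s['clock'],s['force'])
c=ray(f,316.7,287.5,p[2]+.0501);print('stack ring if aligned',ring(f,c,.124))
plan([.520,-.2402,.0999],50.5)
E
```

```text
[ 0.51900264 -0.24139852  0.144541  ] 60.375 [ 0.79602984  0.06084596 -1.65661222]
stack ring if aligned (array([273.2, 185.1]), array([359.3, 265.2]))
pos [ 0.519  -0.2414  0.1445] yaw 50.51 -> xyz cm [0.15 0.   4.46] w [-0.02 -0.05  0.01] |d| 4.5
```

View pics/z_w38.png

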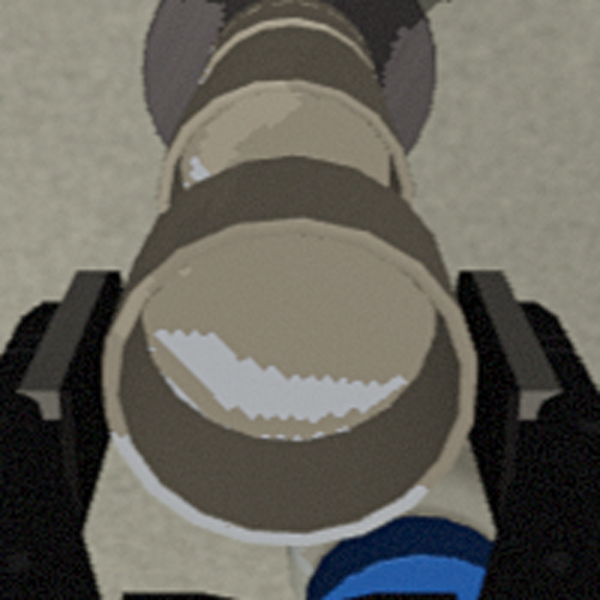

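Call:
{"op": "jog_arm", "data": {"increments": [{"x": 0,"y": 0,"z": 1,"wx": 0,"wy": 0,"wz": 0,"claw": 50},{"x": 0,"y": 0,"z": 2,"wx": 0,"wy": 0,"wz": 0,"claw": 50},{"x": 0,"y": 0,"z": 3,"wx": 0,"wy": 0,"wz": 0,"claw": 50},{"x": 0,"y": 0,"z": 3.8,"wx": 0,"wy": 0,"wz": 0,"claw": 50},{"x": 0,"y": 0,"z": 4.2,"wx": 0,"wy": 0,"wz": 0,"claw": 50},{"x": 0,"y": 0,"z": 4.2,"wx": 0,"wy": 0,"wz": 0,"claw": 50}]}}

```text
clock: 61.12
position: [0.519, -0.2415, 0.1024]
tool_rot: [-3.141, -0.001, 0.881]
force: [0.2, -0.8, -0.7]
grip_width: 0.0542
```

Call:
{"op": "jog_arm", "data": {"increments": [{"x": 0,"y": 0,"z": 0.2,"wx": 0,"wy": 0,"wz": 0,"claw": 50},{"x": 0,"y": 0,"z": 0.4,"wx": 0,"wy": 0,"wz": 0,"claw": 50},{"x": 0,"y": 0,"z": 0.4,"wx": 0,"wy": 0,"wz": 0,"claw": 50}]}}

```text
clock: 61.5
position: [0.5207, -0.2422, 0.1008]
tool_rot: [3.138, -0.003, 0.881]
force: [-4.2, 2.1, 32.5]
grip_width: 0.0543
```

Call:
{"op": "jog_arm", "data": {"increments": [{"x": 0,"y": 0,"z": -0.1,"wx": 0,"wy": 0,"wz": 0,"claw": 70},{"x": 0,"y": 0,"z": -0.1,"wx": 0,"wy": 0,"wz": 0,"claw": 85},{"x": 0,"y": 0,"z": -0.1,"wx": 0,"wy": 0,"wz": 0,"claw": 95},{"x": 0,"y": 0,"z": -0.1,"wx": 0,"wy": 0,"wz": 0,"claw": 95},{"x": 0,"y": 0,"z": -4,"wx": 0,"wy": 0,"wz": 0,"claw": 95},{"x": 0,"y": 0,"z": -8,"wx": 0,"wy": 0,"wz": 0,"claw": 95},{"x": 0,"y": 0,"z": -11,"wx": 0,"wy": 0,"wz": 0,"claw": 95},{"x": 0,"y": 0,"z": -11,"wx": 0,"wy": 0,"wz": 0,"claw": 95}]}}

```text
clock: 62.5
position: [0.521, -0.2426, 0.2126]
tool_rot: [3.135, -0.004, 0.881]
force: [-0.0, 0.1, -1.0]
grip_width: 0.081
```

```bash
python3 - <<'E'
from h import *
f=grab('wrist','w39.png');g=grab('scene','s39.png')
a=cv2.resize(cv2.imread('pics/s39.png')[150:260,180:260],(400,550),interpolation=cv2.INTER_CUBIC)
b=cv2.resize(cv2.imread('pics/w39.png')[140:300,260:376],(400,550),interpolation=cv2.INTER_CUBIC)
cv2.imwrite('pics/z39.png',np.hstack([a,b]))
s=bot.observe();print(s['clock'],s['force'],s['position'])
c=[.5205,-.2405]
for z in(.046,.072,.098,.124,.150): print(z,ring(f,c,z),ring(g,c,z))
plan([.5558,.168,.19],-20)
E
```

```text
62.6 [-0.1635492   0.74985535 -0.41599638] [ 0.52004561 -0.24197267  0.21032986]
0.046 (array([290.2, 148.7]), array([341.4, 198.9])) (array([208.3, 218. ]), array([234.4, 233.1]))
0.072 (array([288.3, 152.5]), array([343.5, 206.3])) (array([206.6, 208.2]), array([233.1, 223.1]))
0.098 (array([286.1, 156.9]), array([346. , 214.9])) (array([204.9, 198.2]), array([231.7, 212.9]))
0.124 (array([283.5, 162.2]), array([348.9, 225. ])) (array([203.1, 188. ]), array([230.3, 202.4]))
0.15 (array([280.3, 168.6]), array([352.4, 237.1])) (array([201.2, 177.5]), array([228.8, 191.6]))
pos [ 0.52   -0.242   0.2103] yaw 50.5 -> xyz cm [ 33.9  -23.32   2.05] w [ 6.00e-02 -2.50e-01  7.05e+01] |d| 41.2
```

View pics/z39.png

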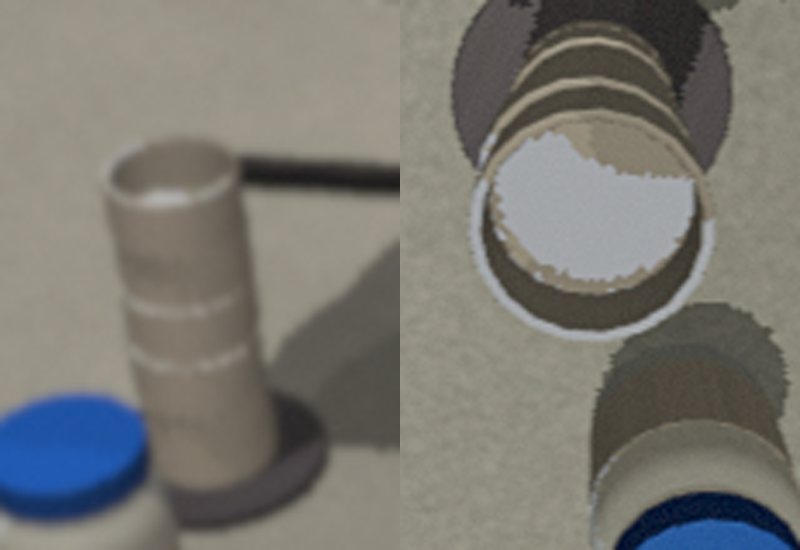

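Call:
{"op": "jog_arm", "data": {"increments": [{"x": 0,"y": 0,"z": -1,"wx": 0.1,"wy": -0.2,"wz": 3,"claw": 95},{"x": 6,"y": -4,"z": -1,"wx": 0.1,"wy": -0.2,"wz": 12,"claw": 80},{"x": 12,"y": -8.2,"z": 0,"wx": 0.1,"wy": -0.2,"wz": 22,"claw": 60},{"x": 18,"y": -12.3,"z": 1,"wx": 0.1,"wy": -0.2,"wz": 32,"claw": 60},{"x": 24,"y": -16.5,"z": 2,"wx": 0.1,"wy": -0.2,"wz": 42,"claw": 60},{"x": 29,"y": -20,"z": 2,"wx": 0.1,"wy": -0.2,"wz": 52,"claw": 60},{"x": 32.5,"y": -22.4,"z": 2,"wx": 0.1,"wy": -0.2,"wz": 62,"claw": 60},{"x": 33.9,"y": -23.3,"z": 2,"wx": 0.1,"wy": -0.2,"wz": 70.5,"claw": 60},{"x": 33.9,"y": -23.3,"z": 2,"wx": 0.1,"wy": -0.2,"wz": 70.5,"claw": 60},{"x": 33.9,"y": -23.3,"z": 2,"wx": 0.1,"wy": -0.2,"wz": 70.5,"claw": 60}]}}

```text
clock: 63.85
position: [0.5555, 0.1669, 0.1897]
tool_rot: [3.141, 0.0, -0.348]
force: [0.3, -0.1, 0.3]
grip_width: 0.051
```

```bash
python3 - <<'E'
from h import *
f=snap('w40.png',(160,480,80,320),2.5); s=bot.observe();p=s['position']
print(p,np.degrees(s['tool_rot']),s['clock'],s['qpos'][6],proj(f,[p[0],p[1],.138]))
E
```

```text
[0.55572506 0.16649727 0.19005101] [ 1.79998551e+02  2.03973075e-03 -2.00124922e+01] 63.9 -0.3111641576245607 [315.5006142  212.83813501]
```

View pics/z_w40.png

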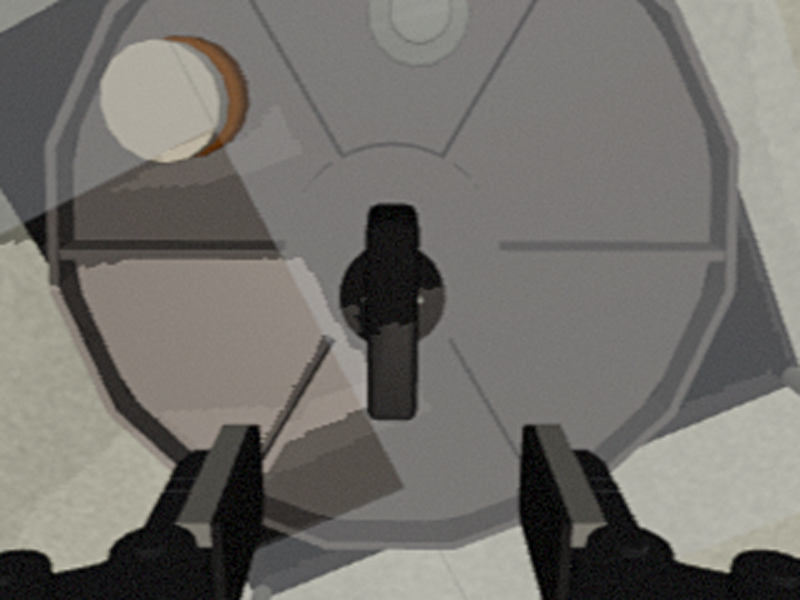

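Call:
{"op": "jog_arm", "data": {"increments": [{"x": 0.1,"y": -0.1,"z": 5,"wx": 0,"wy": 0,"wz": 0,"claw": 60},{"x": 0.1,"y": -0.1,"z": 9,"wx": 0,"wy": 0,"wz": 0,"claw": 55},{"x": 0.1,"y": -0.1,"z": 10.5,"wx": 0,"wy": 0,"wz": 0,"claw": 50},{"x": 0.1,"y": -0.1,"z": 10.5,"wx": 0,"wy": 0,"wz": 0,"claw": 30},{"x": 0.1,"y": -0.1,"z": 10.5,"wx": 0,"wy": 0,"wz": 0,"claw": 10},{"x": 0.1,"y": -0.1,"z": 10.5,"wx": 0,"wy": 0,"wz": 0,"claw": 5},{"x": 0.1,"y": -0.1,"z": 10.5,"wx": 0,"wy": 0,"wz": 0,"claw": 5},{"x": 0.1,"y": -0.1,"z": 10.5,"wx": 0,"wy": 0,"wz": 0,"claw": 5}]}}

```text
clock: 64.9
position: [0.556, 0.1671, 0.0862]
tool_rot: [-3.141, 0.002, -0.349]
force: [-9.9, -0.4, 1.0]
grip_width: 0.0153
```

Call:
{"op": "jog_arm", "data": {"increments": [{"x": 0,"y": 0,"z": 0,"wx": 0,"wy": 0,"wz": -3,"claw": 5},{"x": 0,"y": 0,"z": 0,"wx": 0,"wy": 0,"wz": -10,"claw": 5},{"x": 0,"y": 0,"z": 0,"wx": 0,"wy": 0,"wz": -18,"claw": 5},{"x": 0,"y": 0,"z": 0,"wx": 0,"wy": 0,"wz": -27,"claw": 5},{"x": 0,"y": 0,"z": 0,"wx": 0,"wy": 0,"wz": -36,"claw": 5},{"x": 0,"y": 0,"z": 0,"wx": 0,"wy": 0,"wz": -45,"claw": 5},{"x": 0,"y": 0,"z": 0,"wx": 0,"wy": 0,"wz": -53,"claw": 5},{"x": 0,"y": 0,"z": 0,"wx": 0,"wy": 0,"wz": -60,"claw": 5},{"x": 0,"y": 0,"z": 0,"wx": 0,"wy": 0,"wz": -64,"claw": 5},{"x": 0,"y": 0,"z": 0,"wx": 0,"wy": 0,"wz": -64,"claw": 5}]}}

```text
clock: 66.15
position: [0.5565, 0.1672, 0.0864]
tool_rot: [-3.141, -0.0, 0.769]
force: [8.9, 3.4, -30.8]
grip_width: 0.0152
```

Call:
{"op": "jog_arm", "data": {"increments": [{"x": 0,"y": 0,"z": 0,"wx": 0,"wy": 0,"wz": 0,"claw": 20},{"x": 0,"y": 0,"z": 0,"wx": 0,"wy": 0,"wz": 0,"claw": 40},{"x": 0,"y": 0,"z": 0,"wx": 0,"wy": 0,"wz": 0,"claw": 60},{"x": 0,"y": 0,"z": 0,"wx": 0,"wy": 0,"wz": 0,"claw": 60},{"x": 0,"y": 0,"z": -5,"wx": 0,"wy": 0,"wz": 0,"claw": 60},{"x": 0,"y": 0,"z": -10,"wx": 0,"wy": 0,"wz": 0,"claw": 60},{"x": 0,"y": 0,"z": -14,"wx": 0,"wy": 0,"wz": 0,"claw": 60},{"x": 0,"y": 0,"z": -18,"wx": 0,"wy": 0,"wz": 0,"claw": 60},{"x": 0,"y": 0,"z": -18,"wx": 0,"wy": 0,"wz": 0,"claw": 60}]}}

```text
clock: 67.28
position: [0.5578, 0.1673, 0.2692]
tool_rot: [3.141, -0.004, 0.769]
force: [0.8, 0.0, -0.0]
grip_width: 0.0508
```

```bash
python3 - <<'E'
from h import *
s=bot.observe();print(s['clock'],s['force'],s['position'])
f=grab('wrist','w41.png');g=grab('scene','s41.png');t=grab('top','t41.png')
print(proj(f,[.4565,.158,.082]),proj(g,[.4565,.158,.082]))
E
```

```text
67.275 [ 0.75068571  0.0054156  -0.00481043] [0.55775971 0.16726911 0.26920557]
[242.27604101 115.9081433 ] [384.09490478 170.22212568]
```

View pics/w41.png

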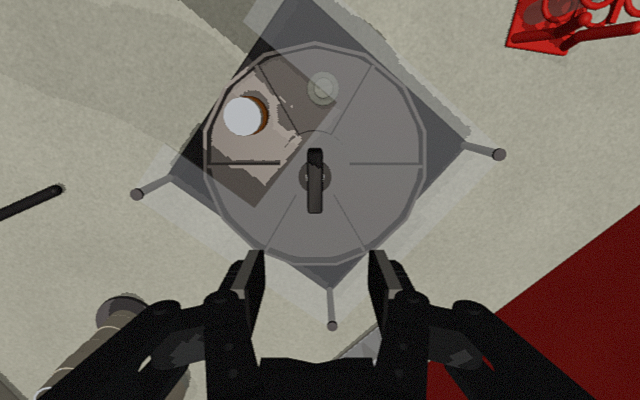

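View pics/s41.png

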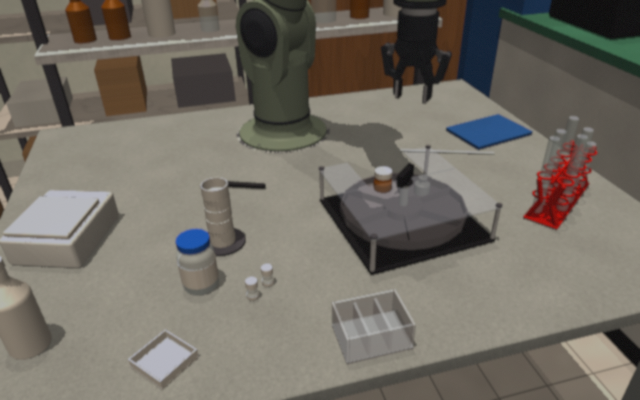

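```bash
python3 - <<'E'
from h import *
a=cv2.resize(cv2.imread('pics/s41.png')[150:310,170:290],(450,600),interpolation=cv2.INTER_CUBIC)
b=cv2.resize(cv2.imread('pics/t41.png')[200:280,390:436+0],(345,600),interpolation=cv2.INTER_CUBIC)
cv2.imwrite('pics/z41.png',np.hstack([a,b]))
g=grab('scene');t=grab('top')
for z in(.072,.098,.124,.15): print(z,ring(g,[.5205,-.2405],z))
d=cv2.absdiff(cv2.imread('pics/scene0.png'),cv2.imread('pics/s41.png'))[220:310,170:285].max(2)
print((d>40).sum())
E
```

```text
0.072 (array([206.6, 208.2]), array([233.1, 223.1]))
0.098 (array([204.9, 198.2]), array([231.7, 212.9]))
0.124 (array([203.1, 188. ]), array([230.3, 202.4]))
0.15 (array([201.2, 177.5]), array([228.8, 191.6]))
97
```

View pics/z41.png

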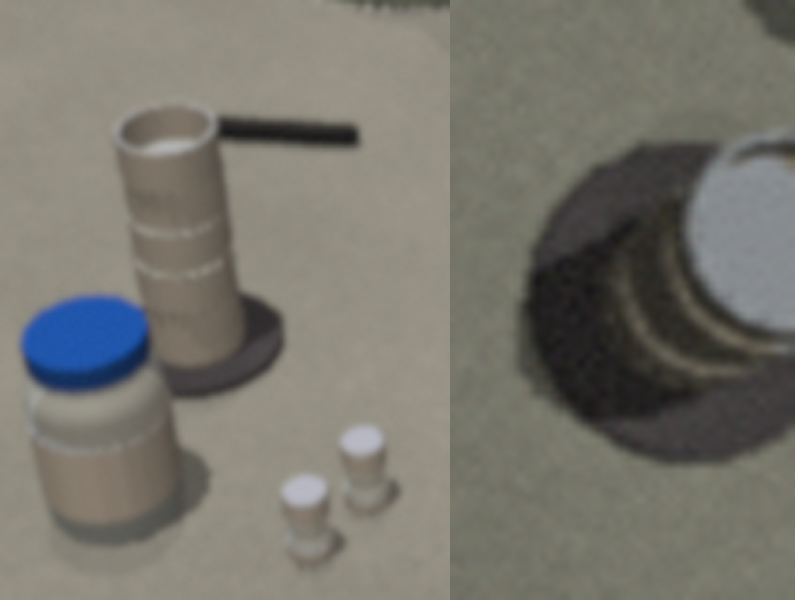

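```bash
python3 - <<'E'
from h import *
s=bot.observe();print(s['force'],s['qd'].round(3),s['clock'])
print(bot.job_done())
E
```

```text
[-0.13311501  0.54517763 -0.47560917] [ 0.002  0.002  0.001 -0.003  0.001  0.001 -0.   ] 67.525
the job is handed in; nothing more can be done
None
```

I stacked all four cups on the stand, turned the jar to the middle of the opening and handed the job in at 67.5 s; no verdict came back.

**Stack:** Each cup was pressed home with about 30 N, at 26 mm steps. The last pictures put the top rim within about 2 mm of the stand axis at the height for four seated cups. The middle cups look about 3 mm off the axis. I did not measure the tilt in degrees; the stack looks upright.

**Jar and carousel:** The jar cap shows upright and within about 3 mm of where the opening's middle should appear. The weight is still in its compartment. The gripper is clear above the bar with near-zero force.

**Bottle and vials:** They appear in the same places as in the first picture.

**What went wrong or disagreed:**
- **Finger length:** The fingertips are about 27 mm shorter than the TCP figure says. My first cup grasp closed over the rim and shifted the cup and turntable. The first bar pinch only rubbed the top of the bar. I corrected both.
- **Camera offset:** The top and wrist cameras disagreed by 3–5 mm, so I worked from the wrist camera.
- **Knocked stack:** While I fetched the fourth cup, the upper cups shifted a few millimetres within their play. I realigned before placing the last one.

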